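# Load crimp dies into a swing carrier and cure their paint dots

## Task

Cure the fresh paint dots on the crimp dies: push the black tail block of the curing lamp's carrier near a corner to swing the carrier out to the left by about a quarter turn, move every die from the two blue trays into the carrier's pockets, one upright in each, in any order, and nest both emptied trays on the empty tray that stands aside. Then swing the carrier back square under the lamp, so that the white line on its tail meets the green mark on the base, and only after that turn the selector to the green mark. Leave the white pot, the brown carton behind the trays and the green spray can as they are.

Things in the scene. Friction and masses are not known exactly. Their poses are not given: they have to be found in the camera images.
- station: Bench curing lamp, fixed; place and yaw vary. Origin: on the axis of the carrier's pivot pin, at bench-top height; x towards the lamp column (away from the robot), y left. Base plate 4 mm thick, x -145 to 315, y -90 to 90 mm. Lamp head x 110 to 290, y -85 to 85 mm, 86 to 147 mm above the bench: too low to load under. Control box 100x90 mm at x -30, y -225 mm, top 52 mm above the bench.
- index_mark (a point): Green mark on the front lip of the base plate (station x -136, y 0 mm, 4 mm above the bench). With the carrier square, the white line on its tail points at it and the tail lies between the yellow lines.
- carrier (a joint): Angle (rad) of the swing carrier about the pin: 0 = square under the lamp, long axis along the station's x; grows anticlockwise from above; range -0.45 to 1.75. At 1.4 to 1.6 it is out to the left, clear of the lamp. Starts under the lamp, within 0.3 of square. Friction holds it where left (0.35 N m, 3 to 5 N at the tail); no stop or detent at 0.
- tail_mark (a point): Middle of the end face of the carrier's black tail block, 24 mm above the bench. Axes: x along the carrier towards pin (125 mm away) and pockets, y left of that, z up. The block reaches from here 65 mm along x and 40 mm to either side in y, from 10 to 38 mm above the bench: push its side faces near the end corners. Beyond, the carrier is flat and ends in the pocket plate, 132 mm wide, x 235 to 343 mm.
- selector_grip (a point): Middle of the selector's black bar grip, on its axis, 69 mm above the bench. Bar 36 mm long, 12 mm wide, 57 to 81 mm above the bench, on a round skirt of 16.5 mm radius whose top is 57 mm above the bench. x axis along the bar to the end with the white pointer line, z up (axis of rotation).
- selector (a joint): Angle of the selector (rad), grows clockwise from above. Four spring detents: 0 = white mark (off), 0.7 = yellow, 1.4 = green, 2.1 = red, with end stops just beyond the outer two. Released between marks it snaps to the nearer one (detent torque under 0.15 N m). It starts on white or yellow, or is still settling between them.
- pockets (a point): Middle of the carrier's four pockets (164 mm from the pin), at the height of their floors, 14 mm above the bench. Axes as the carrier's (x away from the pin). The pockets are centred at x -24 and 24, y -35 and 35 mm from here; each is 43x43 mm, its rim 12 mm above its floor. A die goes in with its y along the carrier's y, either way round. All are empty at the start.
- tray_a_center (a point): Centre of blue die tray a, 11 mm above its underside. 154 mm long (x) by 58 wide (y) by 22 high, 0.16 kg; three pockets 43x43 mm at x -48, 0, 48 mm, floor 9 mm above the underside. Its foot, 134x34x5 mm, nests with 4 to 5 mm of play in the rim of the tray below, 17 mm higher than that. Grip it across its width in the middle.
- tray_b_center (a point): Centre of blue die tray b, 11 mm above its underside. 154 mm long (x) by 58 wide (y) by 22 high, 0.16 kg; three pockets 43x43 mm at x -48, 0, 48 mm, floor 9 mm above the underside. Its foot, 134x34x5 mm, nests with 4 to 5 mm of play in the rim of the tray below, 17 mm higher than that. Grip it across its width in the middle.
- tray_c_center (a point): Centre of blue die tray c (empty from the start: the foot of the stack), 11 mm above its underside. 154 mm long (x) by 58 wide (y) by 22 high, 0.16 kg; three pockets 43x43 mm at x -48, 0, 48 mm, floor 9 mm above the underside. Its foot, 134x34x5 mm, nests with 4 to 5 mm of play in the rim of the tray below, 17 mm higher than that. Grip it across its width in the middle.
- die_a_center (a point): Centre of steel crimp die a (None if absent), half-way up, 28 mm above its foot: an upright wedge 56 mm high, 0.22 kg, with a red paint dot on top. Along its y it measures 36 mm between two nearly parallel faces: grip it across these; along its x it tapers from 37 mm (at -y) to 20 mm (at +y). At the start it stands in a tray pocket with its y across the tray, either way round.
- die_b_center (a point): Centre of steel crimp die b (None if absent), half-way up, 28 mm above its foot: an upright wedge 56 mm high, 0.22 kg, with a red paint dot on top. Along its y it measures 36 mm between two nearly parallel faces: grip it across these; along its x it tapers from 37 mm (at -y) to 20 mm (at +y). At the start it stands in a tray pocket with its y across the tray, either way round.
- die_c_center (a point): Centre of steel crimp die c (None if absent), half-way up, 28 mm above its foot: an upright wedge 56 mm high, 0.22 kg, with a red paint dot on top. Along its y it measures 36 mm between two nearly parallel faces: grip it across these; along its x it tapers from 37 mm (at -y) to 20 mm (at +y). At the start it stands in a tray pocket with its y across the tray, either way round.
- die_d_center (a point): Centre of steel crimp die d (None if absent), half-way up, 28 mm above its foot: an upright wedge 56 mm high, 0.22 kg, with a red paint dot on top. Along its y it measures 36 mm between two nearly parallel faces: grip it across these; along its x it tapers from 37 mm (at -y) to 20 mm (at +y). At the start it stands in a tray pocket with its y across the tray, either way round.
- white_pot: White plastic pot with lid, 73 mm across, 69 mm high, standing on the bench: leave alone. Origin: centre of its foot.
- lube_can: Green spray can with red cap, 52 mm across, 173 mm high: leave alone. Origin: centre of its foot.
- pbox_e: Small brown carton, 56x70x66 mm high, standing on the bench: leave alone. Origin: centre of its foot.
Not all that is in view belongs to the job. Leave any orange or turquoise look-alike of the part that bears die_b_center alone.

How it is judged:
By the outcome, as a careful person would: the job done as asked, in the order asked, and still so for the second after the job is handed in, with the robot touching nothing.
Of die_a, die_b, die_c, die_d only 3 to 4 are there at a start; the rules pass over those that are not, and their reading is None.
At some moment in a run one of tray_a, tray_b may be knocked a few centimetres aside while the robot is not near it.
It also fails if it takes over 208 s, if anything falls off the work surface, if the arm or the gripper's body presses on something with over 40 N, if the wrist force passes 120 N, or if a joint passes its speed limit or range.

## Robot

A 6-joint arm with a two-finger parallel gripper is mounted at the origin on a cart in front of the work surface, level with it; the furniture and walls round the work are solid. World frame = base frame: x ahead of the robot, y to its left, z up, the work surface at z = 0. Lengths are in m, angles in rad, forces in N, time in s.
With the tool pointing down it reaches from about 0.375 to 0.75 m from the base axis. Payload 9 kg.
Tool frame: the origin (TCP) lies between the finger pads; the fingertips stand robot.tips_ahead ahead of it and the grasp point (between the pads) lies 8 mm behind it (robot.tips_ahead is the distance from the TCP to the fingertips, in m); z points along the fingers, y is the direction in which the jaws open and shut (so a half turn about z gives the same grasp; the last joint's range is limited). The gripper opens to 85 mm and grips with 20 to 120 N. Pads are 22 mm wide; open, the fingers measure 114 mm over their backs; the gripper's body (76 mm by 85 mm) begins 54 mm behind the grasp point. The pads swing forward as they close: fully open they stand 13 mm farther back than shut.
Start: joints at [-1.462, 0.104, 0.097, 1.564, 0, 1.353], TCP at [0.193, -0.568, 0.208] pointing down, gripper open.
Joint ranges: [-2.99, 2.99], [-0.84, 1.86], [-1.1, 1.16], [-1.84, 2.11], [-1.51, 1.56], [-3.14, 3.14]. Speed limits (rad/s): [2.22, 2.22, 2.57, 3.14, 3.14, 3.14].

## Interface

Orientations are given as a unit quaternion [w, x, y, z].
In Python, from bench import robot gives the robot as it stands.
- The arm moves only by the shell command python3 -m crank 'ROWS'. ROWS is text: rows parted by semicolons, each of 7 numbers parted by spaces: the shift along the world's x, y, z in mm, then the turn, a rotation vector about the world's x, y, z in rad, then the opening in per cent of the stroke, from 0 (shut) to 100 (fully open). In form: x y z wx wy wz grip; .... A call has 1 to 5 rows; each row is the pose to reach, as a shift and turn from the pose commanded when the call began; what a row does not reach only later rows make up. A row lasts 1/12 s, in which the tool goes at most 41.7 mm and 7.16 degrees, less where a joint would pass 70% of its speed; a pose out of reach is approached as far as the arm can. A call with a gripper value outside its range is refused whole. The fingers move at their own pace and stop on an object; the grip force is fixed at half the most. Time passes only in rows, so rows that repeat a pose let the fingers close. It gives the time, the measured TCP pose, the force and the opening at its end, in the units of the state.
- robot.state(): the state, without advancing time (a new reading comes with each control period).
- robot.snapshot(name): name is "side" or "top" or "wrist"; returns a dict with "frame" (420x560x3 uint8, red, green, blue), "z_map" (420x560 float32, m along the optical axis (not along the pixel's ray), 0 where there is no reading), "fx", "fy", "cx", "cy" (pixels), "position" and "attitude" of the camera in the world. Camera axes: x right, y up, looking along -z (the intrinsics and any distortion apply to the point x, -y, -z); pixel columns grow to the right and rows downward; lengths in m; the calibration is good to about 2 mm. A picture is of the moment at which its call begins.
- robot.sign_off(): hands the job in, once; it reports no verdict.
The state is a dict: "time": time; "qpos": joint angles; "joint_velocities": joint speeds; "effort": joint torques, N m; "tool_pos": TCP position; "tool_rot": TCP orientation; "force": force on the tool from outside, world axes, zero at the start; "torque": the same for the moment, N m; "grip_width": finger opening in m.
Only numpy, scipy, OpenCV 4.12 (cv2) and the standard library are available. Lean on these libraries where they do the work, as an engineer would, in place of code of your own. Each camera call takes 0.05 s, during which the arm holds its last target.

## Working session

There is one attempt and no reset: what is moved stays moved. The work goes in short steps, Python scripts to look and compute and a shell command to move; the robot and the scene stay as the last step left them, time stands still between calls to the robot, and variables do not carry over. Pictures are saved under pics/ and viewed, and the job is handed in when it is done.

```bash
ls; mkdir -p pics
cat > h.py <<'E'
import numpy as np, cv2
from bench import robot
from scipy.spatial.transform import Rotation as R
def rot(q): return R.from_quat([q[1],q[2],q[3],q[0]])
def snap(n,save=None):
    s=robot.snapshot(n)
    if save: cv2.imwrite('pics/'+save+'.png',s['frame'][:,:,::-1])
    return s
def cloud(s):
    z=s['z_map'];v,u=np.mgrid[0:z.shape[0],0:z.shape[1]]
    return px(s,u,v,z)
def px(s,u,v,z=None):
    u=np.asarray(u);v=np.asarray(v)
    if z is None: z=s['z_map'][v.astype(int),u.astype(int)]
    c=np.stack([(u-s['cx'])/s['fx']*z,-(v-s['cy'])/s['fy']*z,-z],-1)
    return rot(s['attitude']).apply(c.reshape(-1,3)).reshape(c.shape)+np.array(s['position'])
def crop(s,x0,y0,x1,y1,k,name):
    im=cv2.resize(s['frame'][y0:y1,x0:x1,::-1],None,fx=k,fy=k,interpolation=cv2.INTER_CUBIC)
    cv2.imwrite('pics/'+name+'.png',im)
def ortho(s,name,x0,x1,y0,y1,res=0.001,zmax=0.4):
    # top-down map by cloud: row=x descending, col=y descending
    P=cloud(s).reshape(-1,3);C=s['frame'].reshape(-1,3)
E
python3 - <<'E'
from h import *
print(robot.state()); print(robot.tips_ahead)
for n in ['side','top','wrist']:
    s=snap(n,n+'0'); print(n,{k:s[k] for k in s if k not in('frame','z_map')})
E
```

```text
pics
{'time': 0.0, 'qpos': array([-1.46169618e+00,  1.04710228e-01,  9.64668079e-02,  1.56388896e+00,
       -1.57211784e-06,  1.35308752e+00]), 'joint_velocities': array([ 4.83289531e-04, -1.64230285e-05, -3.77341227e-04,  2.36901013e-04,
        9.83469919e-04, -7.86719811e-05]), 'effort': array([ 3.60190657e-03, -5.56931877e+01,  5.03649652e+01,  1.68527820e-02,
       -2.15240998e-04,  1.08810891e-06]), 'tool_pos': array([ 0.19257693, -0.56787556,  0.20751459]), 'tool_rot': array([-6.67083289e-04,  9.86678948e-01,  1.62678233e-01,  3.54739415e-05]), 'force': array([ 0.46011154,  0.32438499, -0.64654533]), 'torque': array([ 0.04518609, -0.02515041, -0.0135191 ]), 'grip_width': 0.0852894871182534}
0.011
side {'fx': 454.74004321439065, 'fy': 454.74004321439065, 'cx': 275.9038599103575, 'cy': 217.54391063254627, 'position': array([-0.07375815,  0.94374946,  0.84801368]), 'attitude': array([-0.24641461, -0.14293929,  0.4435791 ,  0.84975631])}
top {'fx': 527.5944347413014, 'fy': 527.5944347413014, 'cx': 282.92871729964907, 'cy': 219.0307223483077, 'position': array([-0.10762893,  0.32377012,  1.75509272]), 'attitude': array([-0.54160052, -0.11264259,  0.17130309,  0.81525197])}
wrist {'fx': 292.5486806584345, 'fy': 292.5486806584345, 'cx': 275.09955608774095, 'cy': 204.99876781786003, 'position': array([ 0.26971251, -0.54176076,  0.37266569]), 'attitude': array([ 0.80275214, -0.1276974 ,  0.0917184 , -0.57521309])}
```

View pics/top0.png

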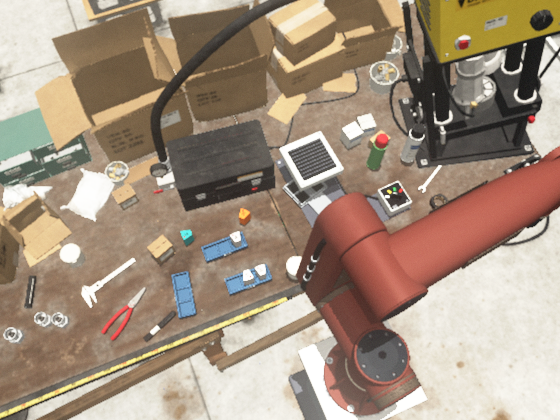

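View pics/side0.png

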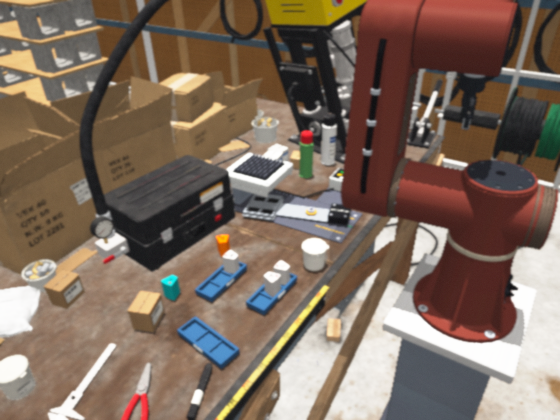

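View pics/wrist0.png

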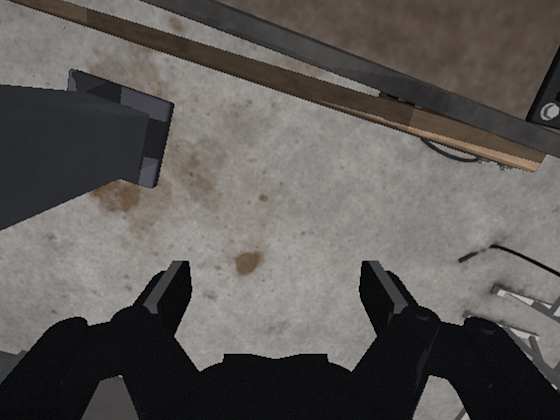

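Run:
```python
from h import *
s=snap('top'); crop(s,140,190,340,330,4,'c1')
t=snap('side'); crop(t,120,180,380,370,3,'c2')
for n,u,v in [('die1',235,239),('die2',249,275),('die3',262,270),('pot',294,266),('carton',160,247),('or',245,214),('tq',186,237),('tc',183,294),('hood',310,160),('can',380,142),('base',330,205)]:
    print(n,px(s,u,v).round(3))
```

```text
die1 [0.565 0.215 0.073]
die2 [0.429 0.217 0.068]
die3 [0.43  0.17  0.061]
pot [0.4   0.066 0.065]
carton [0.641 0.461 0.064]
or [0.65  0.147 0.05 ]
tq [0.647 0.368 0.05 ]
tc [0.473 0.445 0.005]
hood [ 0.717 -0.13   0.137]
can [ 0.671 -0.376  0.171]
base [0.313 0.03  0.688]
```

View pics/c1.png

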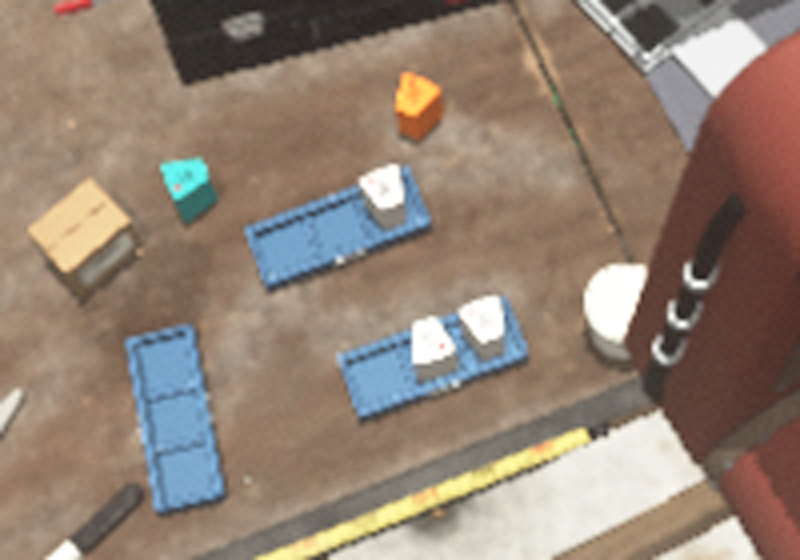

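View pics/c2.png

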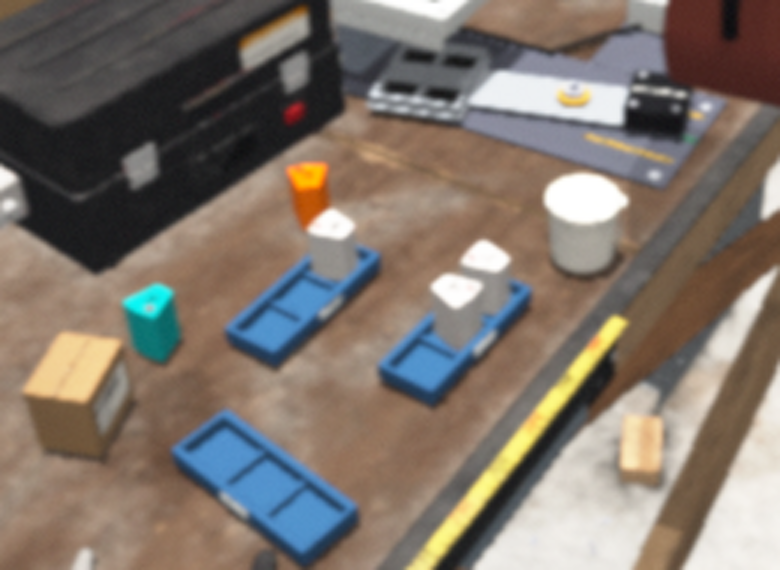

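Run:
```python
from h import *
t=snap('side'); crop(t,230,150,400,270,4.7,'c3')
for n,u,v in [('pin',311,212)]:
    print(n,px(t,u,v).round(3))
def C(a,b): # crop px ->full
    return int(round(230+a/4.7)),int(round(150+b/4.7))
P=cloud(t)
m=(P[...,2]>-.01)&(P[...,2]<.02)
```

```text
pin [ 0.518 -0.137  0.024]
```

View pics/c3.png

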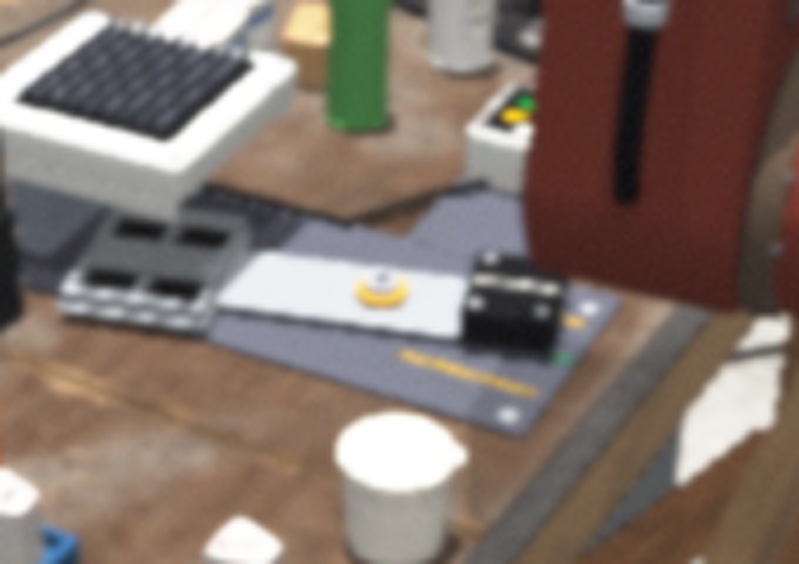

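```bash
cat >> h.py <<'E'
def ray(s,u,v,z):
    u=np.asarray(u,float);v=np.asarray(v,float)
    c=np.stack([(u-s['cx'])/s['fx'],-(v-s['cy'])/s['fy'],-np.ones_like(u)],-1)
    d=rot(s['attitude']).apply(c.reshape(-1,3)).reshape(c.shape);p=np.array(s['position'])
    return p+d*((z-p[2])/d[...,2])[...,None]
def proj(s,P):
    c=rot(s['attitude']).inv().apply(np.atleast_2d(P)-np.array(s['position']))
    return np.stack([s['cx']+s['fx']*c[:,0]/-c[:,2],s['cy']-s['fy']*c[:,1]/-c[:,2]],-1)
E
python3 - <<'E'
from h import *
t=snap('side')
def C(a,b): return 230+(a)/4.7,150+(b)/4.7
for n,a,b,z in [('pin',382,290,.015),('green',563,358,.004),('cornerL',520,434,.004),('cornerR',617,300,.004),('tail far',558,263,.038),('tail near',556,310,.038),('tailback R',482,255,.038),('plate nearL',62,290,.026),('plate nearR',212,300,.026)]:
    print(n,ray(t,*C(a,b),z).round(3))
E
```

```text
pin [ 0.525 -0.151  0.015]
green [ 0.388 -0.157  0.004]
cornerL [ 0.375 -0.066  0.004]
cornerR [ 0.386 -0.239  0.004]
tail far [ 0.421 -0.213  0.038]
tail near [ 0.397 -0.16   0.038]
tailback R [ 0.47  -0.195  0.038]
plate nearL [ 0.707 -0.023  0.026]
plate nearR [ 0.611 -0.066  0.026]
```

```bash
python3 -m crank '17 38 0 0 0 0 0; 34 76 0 0 0 0 0; 51 114 0 0 0 0 0; 68 152 0 0 0 0 0; 85 190 0 0 0 0 0'; python3 -m crank '17 38 0 0 0 0 0; 34 76 0 0 0 0 0; 51 114 0 0 0 0 0; 68 152 0 0 0 0 0; 80 180 0 0 0 0 0'
python3 - <<'E'
from h import *
s=snap('wrist','w1'); print(robot.state()['tool_pos'],robot.state()['qpos'])
E
```

```text
time: 0.77
tool_pos: [0.2779, -0.3765, 0.2081]
tool_rot: [0.0, 0.987, 0.162, 0.0]
force: [0.3, -0.0, 0.7]
grip_width: 0.0254
time: 1.18
tool_pos: [0.3583, -0.1956, 0.2087]
tool_rot: [0.0, 0.987, 0.163, 0.0]
force: [0.9, -0.8, -0.1]
grip_width: 0.0
[ 0.35957036 -0.1922525   0.20898747] [-0.81626744 -0.49516704 -0.4303234   1.63533525  0.00214048  1.99510228]
```

View pics/w1.png

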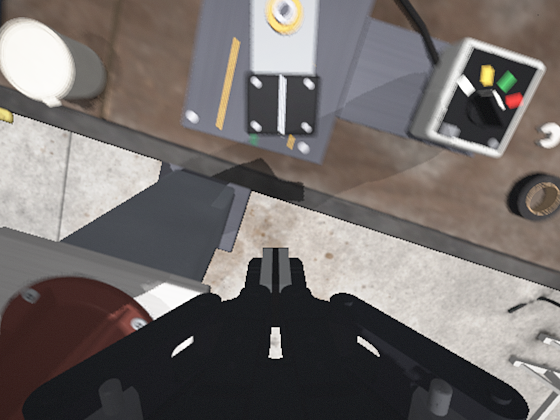

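Run:
```python
from h import *
s=snap('wrist'); crop(s,400,20,560,170,4,'sel'); crop(s,170,0,350,170,4,'tail')
```

```text
(no output)
```

View pics/sel.png

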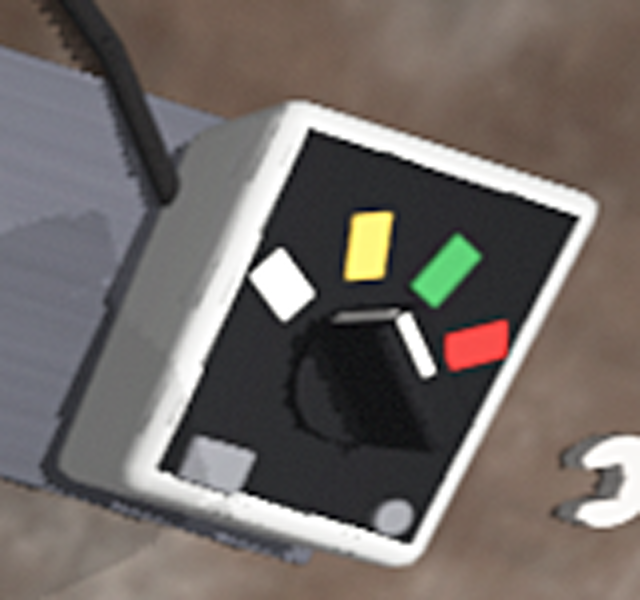

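View pics/tail.png

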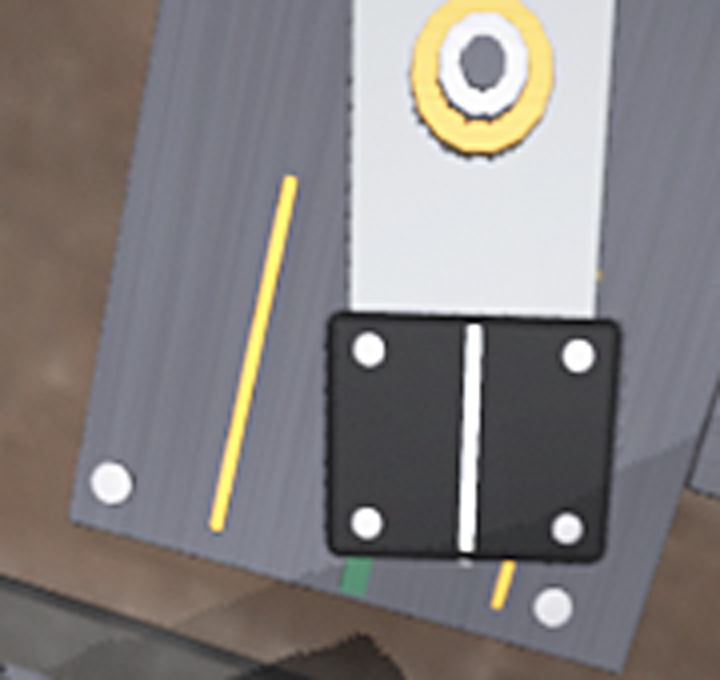

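Run:
```python
from h import *
s=snap('wrist')
def C(a,b): return 170+a/4,0+b/4
Q={}
for n,a,b,z in [('pin',484,62,.018),('green',357,576,.004),('cL',72,520,.004),('cR',620,670,.004),('scrL',110,483,.004),('scrR',553,607,.004),('tFL',332,552,.038),('tFR',605,562,.038),('tBL',330,316,.038),('tBR',620,322,.038),('l0',474,325,.038),('l1',467,553,.038),('yl0',291,178,.004),('yl1',217,528,.004)]:
    Q[n]=ray(s,*C(a,b),z);print(n,Q[n].round(4), px(s,*[int(round(x)) for x in C(a,b)]).round(3)[2])
for a,b in [('tFL','tBL'),('tFR','tBR'),('l1','l0'),('yl1','yl0')]:
    d=Q[b]-Q[a];print(a,b,np.hypot(*d[:2]),np.arctan2(d[1],d[0]))
for a,b in [('cR','cL'),('scrR','scrL'),('tFR','tFL')]:
    d=Q[b]-Q[a];print(a,b,np.hypot(*d[:2]),np.arctan2(d[1],d[0])-np.pi/2)
```

```text
pin [ 0.5308 -0.1535  0.018 ] 0.03
green [ 0.391  -0.1631  0.004 ] 0.007
cL [ 0.3786 -0.0752  0.004 ] -0.001
cR [ 0.3903 -0.2517  0.004 ] -0.002
scrL [ 0.393  -0.0835  0.004 ] 0.007
scrR [ 0.402  -0.2243  0.004 ] 0.007
tFL [ 0.3991 -0.1549  0.038 ] 0.004
tFR [ 0.4216 -0.2284  0.038 ] 0.003
tBL [ 0.4573 -0.1358  0.038 ] 0.038
tBR [ 0.481  -0.2089  0.038 ] 0.003
l0 [ 0.4676 -0.1726  0.038 ] 0.037
l1 [ 0.4113 -0.1908  0.038 ] 0.003
yl0 [ 0.4901 -0.1112  0.004 ] 0.004
yl1 [ 0.3908 -0.1179  0.004 ] 0.004
tFL tBL 0.06116998539278204 0.3175673397486964
tFR tBR 0.06247867380617699 0.3174683743942228
l1 l0 0.059255000306583046 0.31327795111412127
yl1 yl0 0.09949650853731117 0.06751543519899698
cR cL 0.17684171019215075 0.066214819893474
scrR scrL 0.14103150291876712 0.06360128783245633
tFR tFL 0.07691160966541166 0.2963172815479074
```

```bash
python3 -m crank '22 38 -10 0 0 0 0; 43 79 -30 0 0 0 0; 43 79 -65 0 0 0 0; 43 79 -100 0 0 0 0; 43 79 -120 0 0 0 0';python3 -m crank '0 0 0 0 0 0 0'
```

```text
time: 1.75
tool_pos: [0.3994, -0.1186, 0.0846]
tool_rot: [-0.001, 0.987, 0.163, -0.001]
force: [-0.2, -1.0, -0.8]
grip_width: -0.0001
time: 1.83
tool_pos: [0.3981, -0.1183, 0.0837]
tool_rot: [-0.002, 0.987, 0.162, -0.003]
force: [-0.0, 0.5, -0.3]
grip_width: 0.0004
```

```bash
python3 -m crank '2 1 -30 0 0 0 0; 2 1 -60 0 0 0 0;2 1 -60 0 0 0 0'
python3 - <<'E'
from h import *
st=robot.state();print(st['tool_pos'],st['force'])
p=st['tool_pos'][:2]*1000
pin=np.array([528,-154.])
for f in np.arange(.315,1.63,.0623):
    c,s_=np.cos(f),np.sin(f);t=pin+[c*-108-s_*54,s_*-108+c*54]
    print(round(f,3),t.round(0),(t-p).round(0),round(f-.327,2))
E
```

```text
time: 2.08
tool_pos: [0.4004, -0.1178, 0.025]
tool_rot: [-0.002, 0.987, 0.162, -0.002]
force: [-0.6, 0.8, -1.1]
grip_width: 0.0003
[ 0.40038433 -0.11781492  0.02499085] [-0.58570731  0.84425017 -1.09696786]
0.315 [ 409. -136.] [  8. -18.] -0.01
0.377 [ 408. -144.] [  7. -26.] 0.05
0.44 [ 407. -151.] [  7. -33.] 0.11
0.502 [ 407. -159.] [  7. -41.] 0.17
0.564 [ 408. -166.] [  7. -48.] 0.24
0.626 [ 409. -174.] [  8. -56.] 0.3
0.689 [ 410. -181.] [ 10. -63.] 0.36
0.751 [ 412. -188.] [ 12. -70.] 0.42
0.813 [ 415. -195.] [ 14. -78.] 0.49
0.876 [ 417. -202.] [ 17. -85.] 0.55
0.938 [ 421. -209.] [ 20. -91.] 0.61
1.0 [ 424. -216.] [ 24. -98.] 0.67
1.063 [ 428. -222.] [  28. -104.] 0.74
1.125 [ 433. -228.] [  32. -110.] 0.8
1.187 [ 438. -234.] [  37. -116.] 0.86
1.25 [ 443. -239.] [  42. -122.] 0.92
1.312 [ 448. -245.] [  48. -127.] 0.98
1.374 [ 454. -249.] [  54. -132.] 1.05
1.436 [ 460. -254.] [  60. -136.] 1.11
1.499 [ 466. -258.] [  66. -140.] 1.17
1.561 [ 473. -261.] [  73. -144.] 1.23
1.623 [ 480. -265.] [  79. -147.] 1.3
```

```bash
python3 -m crank '4 -9 0 0 0 0 0; 8 -18 0 0 0 0 0; 7 -26 0 0 0 0.05 0; 7 -33 0 0 0 0.11 0; 7 -41 0 0 0 0.17 0'; python3 -m crank '0 -7 0 0 0 0.06 0; 1 -15 0 0 0 0.12 0; 3 -22 0 0 0 0.19 0; 5 -29 0 0 0 0.25 0; 7 -36 0 0 0 0.31 0'
python3 - <<'E'
from h import *
s=snap('top','t2');s=snap('side','s2')
E
```

```text
time: 2.5
tool_pos: [0.4112, -0.1619, 0.0312]
tool_rot: [0.002, 0.969, 0.247, 0.001]
force: [0.4, -0.4, -0.2]
grip_width: -0.0002
time: 2.92
tool_pos: [0.4182, -0.1982, 0.0312]
tool_rot: [0.002, 0.919, 0.394, 0.001]
force: [-0.5, -0.7, -0.6]
grip_width: -0.0
```

View pics/s2.png

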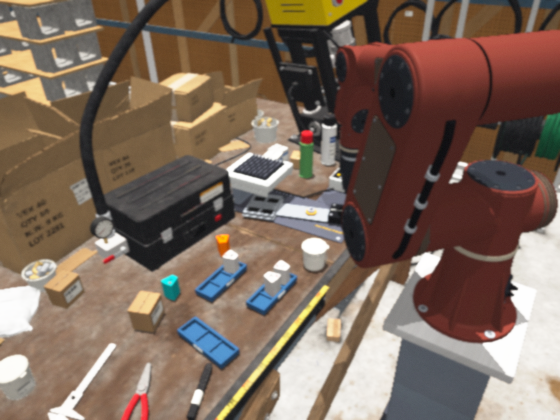

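View pics/t2.png

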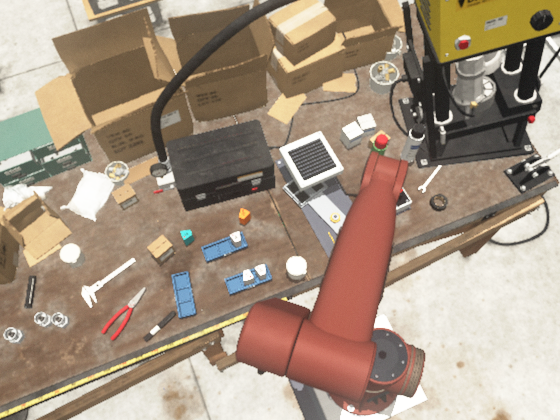

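Run:
```python
from h import *
s=snap('wrist','w3');t=snap('side');crop(t,230,150,400,270,4.7,'c4')
st=robot.state();print(st['tool_pos'],st['force'],st['qpos'])
```

```text
[ 0.41738182 -0.19660984  0.02993052] [0.06550632 0.03342688 0.38892277] [-7.24947902e-01 -2.89628082e-01 -5.99314778e-01  1.25912689e+00
 -1.45222014e-05  1.61288746e+00]
```

View pics/w3.png

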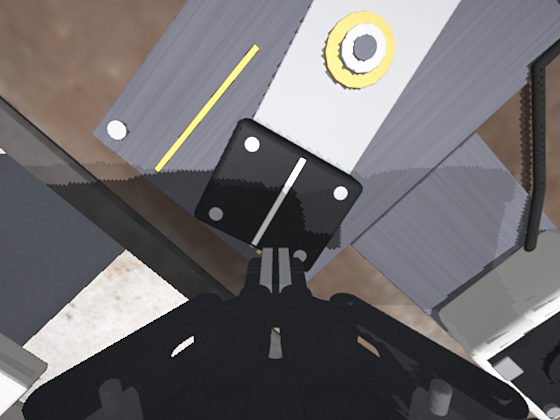

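View pics/c4.png

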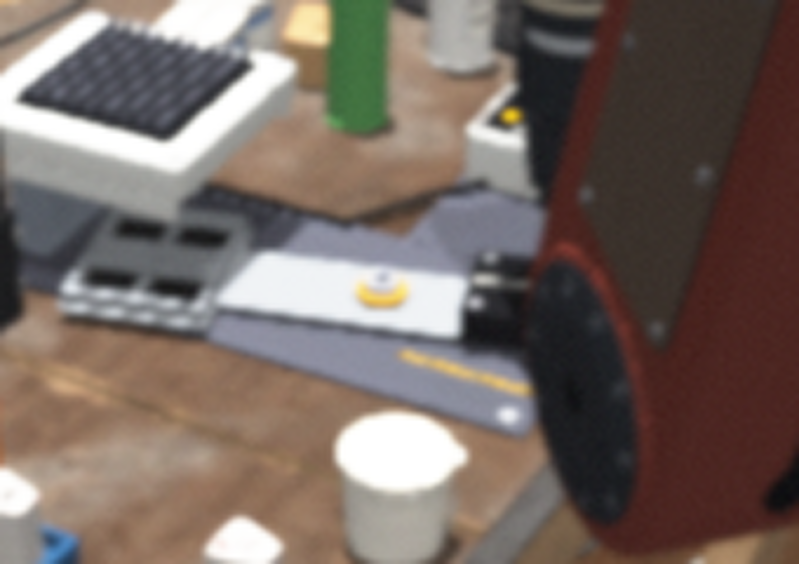

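Run:
```python
from h import *
s=snap('wrist')
st=robot.state();T=rot(st['tool_rot']);p=st['tool_pos']
for d in [-.02,0,.011]: print(d,proj(s,p+T.apply([0,0,d])))
for u,v in [(237,120),(197,214),(361,186),(300,158),(257,243)]: print(ray(s,u,v,.038).round(4))
print(ray(s,364,48,.028))
print(px(s,275,252),px(s,265,255),px(s,285,250), s['z_map'][245:300:6,270])
```

```text
-0.02 [[272.83568524 262.08745318]]
0 [[273.02872157 246.16495304]]
0.011 [[273.11867913 238.74485069]]
[ 0.4566 -0.1287  0.038 ]
[ 0.403  -0.1485  0.038 ]
[ 0.4806 -0.2005  0.038 ]
[ 0.4667 -0.1657  0.038 ]
[ 0.4147 -0.1851  0.038 ]
[ 0.52776114 -0.1486129   0.028     ]
[ 0.42678488 -0.18774396  0.06201716] [ 0.42325613 -0.18427544  0.06529685] [ 0.43035397 -0.19144711  0.0594458 ] [0.17388523 0.14965428 0.14319015 0.13609849 0.13149904 0.12692572
 0.12242361 0.121743   0.11365785 0.11276577]
```

Run:
```python
from h import *
s=snap('wrist');P=cloud(s)
st=robot.state();T=rot(st['tool_rot']);p=st['tool_pos']
for u in [254,266,275,284,294]:
  for v in range(240,300,5):
    q=T.inv().apply(P[v,u]-p);print(u,v,s['z_map'][v,u].round(3),(q*1000).round(0),P[v,u,2].round(3),s['frame'][v,u])
```

```text
254 240 0.172 [  8. -11.  -9.] 0.038 [26 25 28]
254 245 0.174 [  5. -11.  -8.] 0.037 [14 12 15]
254 250 0.0 [  81.    1. -165.] 0.195 [59 61 66]
254 255 0.213 [-20. -14.  26.] 0.003 [63 64 70]
254 260 0.149 [  8. -10. -33.] 0.062 [35 37 42]
254 265 0.0 [  81.    1. -165.] 0.195 [32 34 38]
254 270 0.14 [  8.  -9. -42.] 0.072 [31 33 35]
254 275 0.135 [  8.  -9. -47.] 0.076 [34 36 39]
254 280 0.131 [  9.  -8. -52.] 0.081 [34 36 39]
254 285 0.117 [ 14.  -7. -64.] 0.093 [33 33 38]
254 290 0.113 [ 15.  -7. -68.] 0.097 [33 34 38]
254 295 0.111 [ 14.  -7. -70.] 0.099 [39 38 45]
266 240 0.173 [ 8. -4. -7.] 0.036 [19 20 21]
266 245 0.174 [ 4. -4. -7.] 0.037 [28 30 31]
266 250 0.151 [ 12.  -4. -29.] 0.058 [113 114 116]
266 255 0.145 [ 13.  -3. -36.] 0.065 [114 116 118]
266 260 0.14 [ 13.  -3. -40.] 0.069 [112 113 115]
266 265 0.136 [ 12.  -3. -44.] 0.074 [112 115 117]
266 270 0.131 [ 13.  -3. -50.] 0.079 [112 114 117]
266 275 0.127 [ 13.  -3. -54.] 0.083 [111 114 116]
266 280 0.124 [ 13.  -3. -58.] 0.087 [111 114 116]
266 285 0.121 [ 12.  -3. -61.] 0.09 [122 126 128]
266 290 0.116 [ 13.  -3. -6
[... 1091 characters left out ...]
.122 [ 11.   5. -60.] 0.089 [129 133 135]
284 290 0.115 [ 14.   5. -67.] 0.096 [31 32 36]
284 295 0.112 [ 14.   4. -70.] 0.099 [32 33 38]
294 240 0.173 [ 8. 12. -8.] 0.037 [29 28 28]
294 245 0.173 [ 5. 12. -8.] 0.037 [25 26 28]
294 250 0.173 [ 2. 12. -9.] 0.038 [25 25 28]
294 255 0.175 [-2. 12. -8.] 0.037 [26 27 30]
294 260 0.148 [  9.  11. -34.] 0.063 [33 34 38]
294 265 0.143 [  9.  10. -39.] 0.068 [33 35 40]
294 270 0.139 [  9.  10. -43.] 0.072 [31 34 37]
294 275 0.136 [  8.  10. -46.] 0.076 [32 34 38]
294 280 0.131 [  8.  10. -51.] 0.08 [32 36 39]
294 285 0.116 [ 15.   9. -65.] 0.094 [33 35 37]
294 290 0.113 [ 15.   8. -68.] 0.098 [33 36 38]
294 295 0.113 [ 13.   8. -69.] 0.098 [34 34 40]
```

```bash
python3 -m crank '-5 27 15 0 0 -0.12 0; -10 54 15 0 0 -0.24 0; -15 81 5 0 0 -0.36 0; -15 81 0 0 0 -0.48 0; -15 81 0 0 0 -0.48 0';  python3 -m crank '0 0 -10 0 0 0 0; 0 0 -20 0 0 0 0;0 0 -20 0 0 0 0'
python3 - <<'E'
from h import *
s=snap('wrist','w4');P=cloud(s)
st=robot.state();T=rot(st['tool_rot']);p=st['tool_pos'];print(p,st['force'])
for u in [266,284]:
  for v in range(230,270,3):
    q=T.inv().apply(P[v,u]-p);print(u,v,s['z_map'][v,u].round(3),(q*1000).round(0),P[v,u,2].round(3),s['frame'][v,u])
E
```

```text
time: 3.63
tool_pos: [0.4011, -0.1127, 0.0277]
tool_rot: [-0.0, 0.987, 0.161, -0.0]
force: [0.2, -1.0, 1.1]
grip_width: -0.0
time: 3.88
tool_pos: [0.4006, -0.1141, 0.0062]
tool_rot: [-0.001, 0.987, 0.164, -0.001]
force: [-0.6, -0.2, -1.3]
grip_width: -0.0002
[ 0.40078305 -0.11419879  0.00702238] [-0.56508569  0.00809181 -0.21800488]
266 230 0.181 [11. -6.  3.] 0.004 [62 64 68]
266 233 0.183 [ 8. -6.  4.] 0.003 [63 63 70]
266 236 0.185 [ 5. -6.  5.] 0.002 [63 63 68]
266 239 0.184 [ 4. -6.  4.] 0.003 [62 64 69]
266 242 0.184 [ 2. -6.  4.] 0.003 [62 64 69]
266 245 0.186 [-1. -6.  5.] 0.002 [61 63 69]
266 248 0.151 [ 13.  -5. -27.] 0.034 [104 106 109]
266 251 0.149 [ 13.  -5. -30.] 0.037 [115 117 119]
266 254 0.146 [ 13.  -5. -33.] 0.04 [116 117 119]
266 257 0.143 [ 13.  -5. -36.] 0.043 [114 115 117]
266 260 0.14 [ 13.  -5. -39.] 0.046 [113 116 117]
266 263 0.138 [ 13.  -4. -42.] 0.049 [116 117 119]
266 266 0.136 [ 12.  -4. -44.] 0.051 [114 115 117]
266 269 0.132 [ 13.  -4. -48.] 0.055 [114 115 118]
284 230 0.182 [10.  5.  4.] 0.003 [64 65 70]
284 233 0.181 [8. 5. 3.] 0.004 [61 64 69]
284 236 0.183 [6. 5. 4.] 0.003 [60 60 67]
284 239 0.185 [3. 5. 5.] 0.002 [61 62 68]
284 242 0.183 [3. 5. 2.] 0.005 [64 65 71]
284 245 0.185 [-0.  5.  4.] 0.003 [63 64 70]
284 248 0.153 [ 13.   4. -26.] 0.033 [104 104 108]
284 251 0.148 [ 13.   4. -31.] 0.038 [115 117 119]
284 254 0.146 [ 13.   4. -33.] 0.04 [113 115 117]
284 257 0.143 [ 13.   4. -36.] 0.043 [116 117 119]
284 260 0.14 [ 13.   4. -39.] 0.046 [115 117 119]
284 263 0.137 [ 13.   4. -42.] 0.049 [114 116 118]
284 266 0.134 [ 13.   4. -46.] 0.053 [114 116 119]
284 269 0.132 [ 13.   4. -48.] 0.055 [116 117 120]
```

View pics/w4.png

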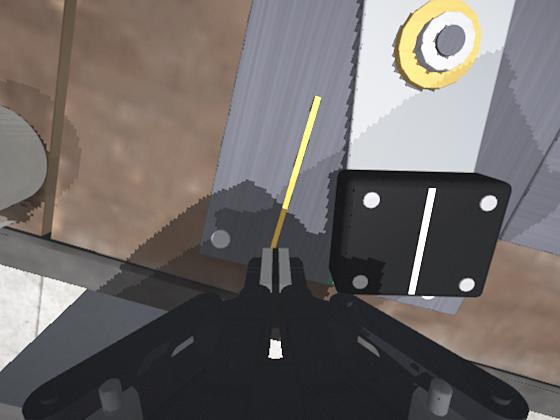

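```bash
python3 -m crank '0 0 -8 0 0 0 0; 0 0 -16 0 0 0 0;0 0 -16 0 0 0 0;0 0 -16 0 0 0 0'
python3 - <<'E'
from h import *
s=snap('wrist','w4');P=cloud(s)
st=robot.state();T=rot(st['tool_rot']);p=st['tool_pos'];print(p,st['force'])
for u in [266,284]:
  for v in range(236,255,3):
    q=T.inv().apply(P[v,u]-p);print(u,v,s['z_map'][v,u].round(3),(q*1000).round(0),P[v,u,2].round(3),s['frame'][v,u])
E
```

```text
time: 4.27
tool_pos: [0.4011, -0.1141, -0.0084]
tool_rot: [-0.0, 0.987, 0.163, -0.001]
force: [0.1, 0.2, -0.2]
grip_width: -0.0001
[ 0.40144371 -0.11422385 -0.00786177] [ 0.36188798 -0.3396269  -0.13870218]
266 236 0.167 [ 13.  -5. -11.] 0.004 [64 63 69]
266 239 0.167 [ 11.  -6. -11.] 0.004 [63 64 69]
266 242 0.167 [  9.  -5. -13.] 0.005 [63 63 69]
266 245 0.168 [  7.  -6. -12.] 0.004 [63 64 68]
266 248 0.151 [ 13.  -5. -28.] 0.02 [104 107 109]
266 251 0.149 [ 13.  -5. -30.] 0.022 [115 116 119]
266 254 0.146 [ 13.  -5. -33.] 0.026 [114 115 119]
284 236 0.167 [ 13.   5. -11.] 0.004 [59 61 69]
284 239 0.168 [ 10.   5. -11.] 0.003 [62 63 69]
284 242 0.169 [  8.   5. -11.] 0.003 [64 67 72]
284 245 0.168 [  7.   5. -12.] 0.004 [66 67 72]
284 248 0.153 [ 13.   4. -27.] 0.019 [104 106 108]
284 251 0.149 [ 13.   4. -30.] 0.022 [115 116 118]
284 254 0.145 [ 13.   4. -34.] 0.026 [115 116 119]
```

```bash
python3 -m crank '4 -11 0 0 0 0 0; 7 -22 0 0 0 0 0; 7 -30 0 0 0 0.05 0; 6 -37 0 0 0 0.11 0; 6 -45 0 0 0 0.17 0'; python3 -m crank '0 -7 0 0 0 0.06 0; 1 -15 0 0 0 0.12 0; 3 -22 0 0 0 0.19 0; 5 -29 0 0 0 0.25 0; 7 -36 0 0 0 0.31 0'
python3 - <<'E'
from h import *
s=snap('wrist','w5')
st=robot.state();print(st['tool_pos'],st['force'])
E
```

```text
time: 4.73
tool_pos: [0.4077, -0.1592, -0.0076]
tool_rot: [-0.001, 0.969, 0.247, 0.0]
force: [1.8, 4.0, -0.2]
grip_width: -0.0001
time: 5.15
tool_pos: [0.4145, -0.1953, -0.0077]
tool_rot: [-0.001, 0.919, 0.394, 0.0]
force: [-0.5, 3.2, -0.1]
grip_width: -0.0
[ 0.41502164 -0.19680028 -0.00747359] [ 0.70242722 -0.57277518 -0.04627336]
```

View pics/w5.png

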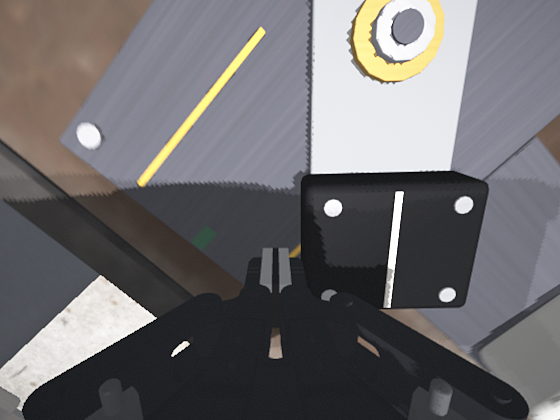

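```bash
python3 -m crank '2 -6 0 0 0 0.06 0; 6 -13 0 0 0 0.12 0; 9 -20 0 0 0 0.19 0; 13 -26 0 0 0 0.25 0; 18 -32 0 0 0 0.31 0'; python3 -m crank '5 -6 0 0 0 0.06 0; 10 -11 0 0 0 0.12 0; 15 -17 0 0 0 0.19 0; 21 -21 0 0 0 0.25 0; 27 -26 0 0 0 0.31 0';python3 -m crank '6 -4 0 0 0 0.06 0; 12 -7 0 0 0 0.12 0; 12 -7 0 0 0 0.12 0'
python3 - <<'E'
from h import *
s=snap('wrist','w6');crop(s,200,0,520,330,2,'w6c')
st=robot.state();print(st['tool_pos'],st['force'],st['qpos'])
E
```

```text
time: 5.62
tool_pos: [0.432, -0.2274, -0.0078]
tool_rot: [-0.001, 0.848, 0.53, -0.0]
force: [-5.3, 1.6, 2.4]
grip_width: 0.0001
time: 6.03
tool_pos: [0.4591, -0.2533, -0.0079]
tool_rot: [-0.001, 0.756, 0.655, -0.0]
force: [-3.4, 3.1, 1.3]
grip_width: -0.0002
time: 6.28
tool_pos: [0.4723, -0.2611, -0.0075]
tool_rot: [0.0, 0.715, 0.699, -0.0]
force: [1.4, -0.1, 0.3]
grip_width: 0.0
[ 0.4719507  -0.26075871 -0.00755161] [-0.01870806  0.02274171  0.56489683] [-7.47514917e-01 -1.23506316e-03 -4.07898849e-01  1.16361152e+00
  1.64942181e-05  8.49368827e-01]
```

View pics/w6.png

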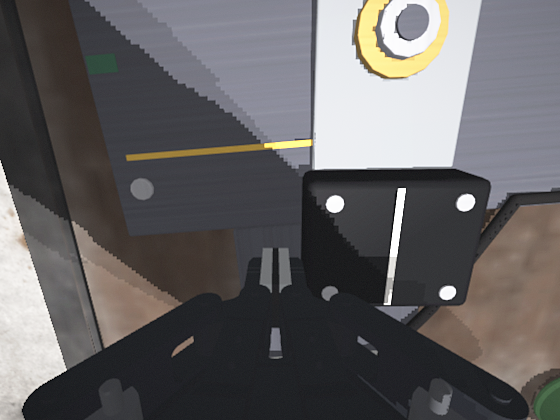

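Run:
```python
from h import *
s=snap('wrist')
a=ray(s,402,190,.038);b=ray(s,388,303,.038);d=a-b
print(a,b,np.arctan2(d[1],d[0]))
for u1,v1,u2,v2,z in [(303,172,303,280,.038),(489,182,472,303,.038)]:
    a=ray(s,u1,v1,z);b=ray(s,u2,v2,z);d=a-b;print(a,b,np.arctan2(d[1],d[0]))
y0=ray(s,128,157,.004);y1=ray(s,312,142,.004);d=y1-y0;print(y0,y1,np.arctan2(d[1],d[0]))
print(ray(s,412,22,.03))
```

```text
[ 0.52844352 -0.21414927  0.038     ] [ 0.52787793 -0.27067777  0.038     ] 1.5607912857451935
[ 0.48654863 -0.20533681  0.038     ] [ 0.48675956 -0.25682068  0.038     ] 1.5748933258336593
[ 0.56455089 -0.21161058  0.038     ] [ 0.56848587 -0.27174697  0.038     ] 1.636137514290627
[ 0.39801878 -0.20214253  0.004     ] [ 0.49426515 -0.19689537  0.004     ] 0.054464039703927346
[ 0.52853259 -0.15011248  0.03      ]
```

```bash
python3 -m crank '-15 0 0 0 0 0 0; -15 0 40 0 0 0 0; -15 0 81 0 0 0 0; -15 15 120 0 0 0 0; -10 45 148 0 0 0 0';python3 -m crank '0 30 30 0 0 0 20; 0 65 52 0 0 0 50; 2 106 58 0 0 0 100; 4 147 58 0 0 0 100; 6 188 58 0 0 0 100';python3 -m crank '0 40 0 0 0 0 100; 0 80 0 0 0 0 100; 0 105 0 0 0 0 100; 0 105 0 0 0 0 100'
python3 - <<'E'
from h import *
s=snap('wrist','w7')
st=robot.state();print(st['tool_pos'],st['tool_rot'],st['qpos'])
E
```

```text
time: 6.8
tool_pos: [0.4616, -0.2173, 0.1441]
tool_rot: [0.002, 0.718, 0.696, -0.0]
force: [1.5, -0.2, 0.9]
grip_width: 0.0001
time: 7.22
tool_pos: [0.4676, -0.0257, 0.1995]
tool_rot: [0.001, 0.717, 0.697, 0.001]
force: [1.0, -0.4, -0.4]
grip_width: 0.0605
time: 7.55
tool_pos: [0.4669, 0.0818, 0.1987]
tool_rot: [-0.0, 0.715, 0.699, 0.001]
force: [0.4, -0.4, -0.2]
grip_width: 0.0853
[0.4671809  0.07979108 0.19858231] [2.34221993e-04 7.14927871e-01 6.99198108e-01 2.99841970e-04] [-1.07934760e-01 -2.86025867e-01 -2.88972598e-01  1.56710682e+00
  1.65372080e-04  1.48510733e+00]
```

View pics/w7.png

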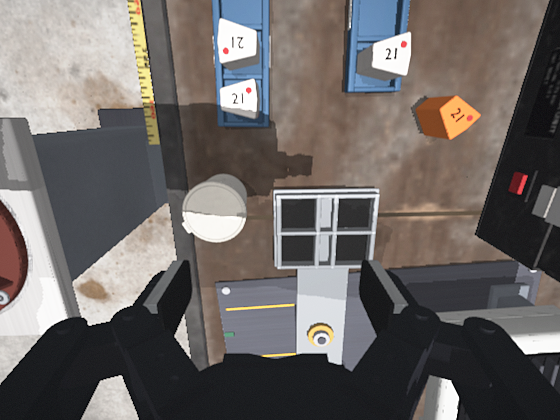

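Run:
```python
from h import *
s=snap('wrist');crop(s,180,0,440,140,3,'d1');crop(s,180,170,400,370,3.5,'d2')
np.savez('/tmp/s.npz',**{k:s[k] for k in s})
```

```text
(no output)
```

View pics/d1.png

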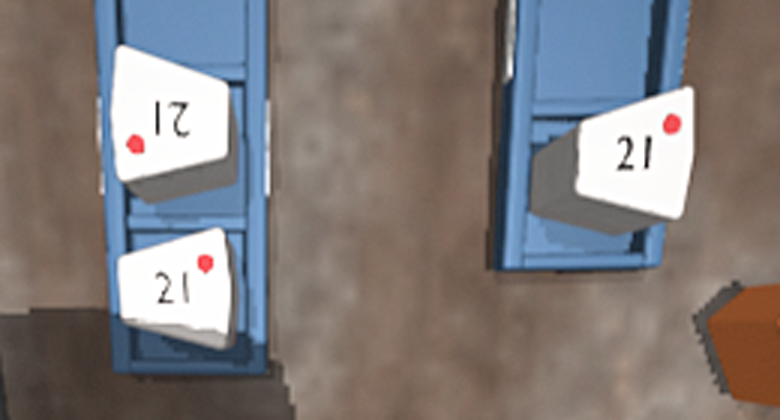

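View pics/d2.png

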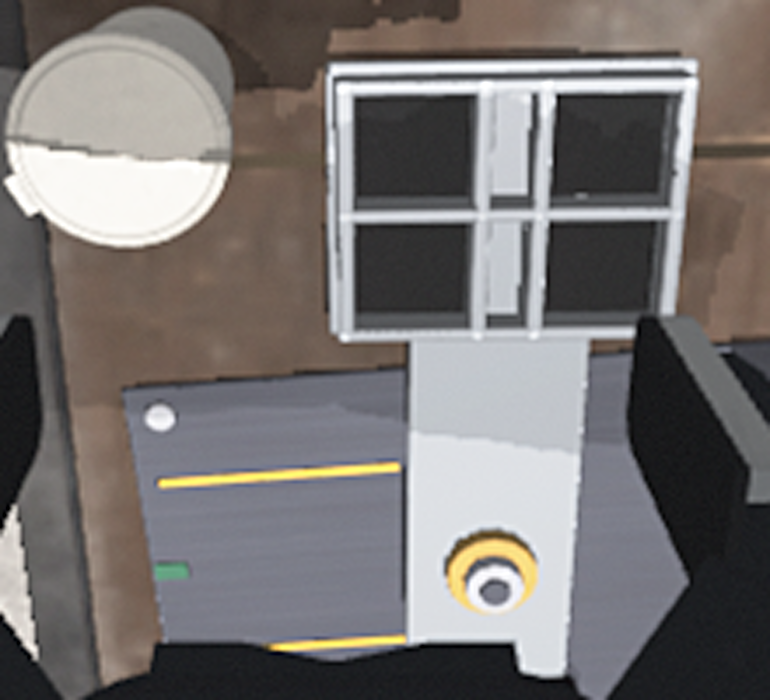

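Run:
```python
from h import *
s=dict(np.load('/tmp/s.npz'))
A=lambda a,b:(180+a/3,b/3)
B=lambda a,b:(180+a/3.5,170+b/3.5)
for n,q in dict(d1=[(118,45),(228,85),(230,157),(122,182)],d2=[(118,258),(222,228),(233,348),(120,325)],d3=[(580,128),(693,88),(682,219),(577,194)]).items():
    P=np.array([ray(s,*A(*c),.065) for c in q]);print(n,P[:,:2].round(4).tolist(),P.mean(0).round(4), 'z',px(s,*[int(x) for x in A(*np.mean(q,0))])[2])
    m1=(P[0]+P[3])/2;m2=(P[1]+P[2])/2;d=m2-m1;print('  mid',((m1+m2)/2).round(4),np.hypot(*d[:2]).round(4),'faces ang L,R',[np.arctan2(*(P[i]-P[j])[[1,0]]).round(3) for i,j in((0,3),(1,2))],'axis',np.arctan2(d[1],d[0]).round(3))
for n,q in dict(t1=[(112,371),(268,372),(96,0),(268,0)],t2=[(497,268),(659,268),(512,0),(690,0)]).items():
    P=np.array([ray(s,*A(*c),.022) for c in q]);print(n,P[:,:2].round(4).tolist())
for n,q in dict(pl=[(335,82),(697,78),(672,337),(333,338)],mid=[(345,216),(683,214)],top=[(513,85),(508,336)],pt=[(488,92),(545,92),(537,335),(478,336)]).items():
    P=np.array([ray(s,*B(*c),.026) for c in q]);print(n,P[:,:2].round(4).tolist(),P.mean(0).round(4))
print(ray(s,*B(494,588),.030))
pc=[ray(s,*B(*c),.069) for c in [(8,140),(230,140),(120,35),(120,245)]];print('pot',np.round(pc,3))
```

```text
d1 [[0.4231, 0.2405], [0.4551, 0.2294], [0.4549, 0.2101], [0.4213, 0.2039]] [0.4386 0.221  0.065 ] z 0.06318340074063045
  mid [0.4386 0.221  0.065 ] 0.0329 faces ang L,R [np.float64(1.523), np.float64(1.56)] axis -0.074
d2 [[0.4184, 0.1822], [0.4516, 0.1902], [0.4536, 0.1542], [0.4174, 0.1621]] [0.4352 0.1722 0.065 ] z 0.06444807621607745
  mid [0.4352 0.1722 0.065 ] 0.0347 faces ang L,R [np.float64(1.522), np.float64(1.626)] axis 0.001
d3 [[0.5613, 0.2157], [0.5942, 0.2257], [0.5952, 0.1897], [0.5619, 0.1975]] [0.5781 0.2071 0.065 ] z 0.06321955558283782
  mid [0.5781 0.2071 0.065 ] 0.0332 faces ang L,R [np.float64(1.603), np.float64(1.598)] axis 0.032
t1 [[0.4054, 0.1461], [0.4639, 0.1445], [0.41, 0.2652], [0.4673, 0.264]]
t2 [[0.548, 0.179], [0.6068, 0.1778], [0.5486, 0.2622], [0.6079, 0.261]]
pl [[0.4694, 0.0642], [0.5933, 0.0629], [0.5929, -0.0373], [0.4666, -0.0349]] [0.5306 0.0137 0.026 ]
mid [[0.4719, 0.0143], [0.5928, 0.0124]] [0.5324 0.0134 0.026 ]
top [[0.5304, 0.0618], [0.5318, -0.0355]] [0.5311 0.0131 0.026 ]
pt [[0.5219, 0.0595], [0.5415, 0.059], [0.5426, -0.0353], [0.5206, -0.0353]] [0.5317 0.012  0.026 ]
[ 0.52902688 -0.14791445  0.03      ]
pot [[0.37  0.06  0.069]
 [0.437 0.059 0.069]
 [0.407 0.092 0.069]
 [0.401 0.025 0.069]]
```

Run:
```python
from h import *
s=dict(np.load('/tmp/s.npz'));P=cloud(s)
st=robot.state();T=rot(st['tool_rot']);p=st['tool_pos']
for u in [172,178,184,188,362,368,374,380]:
  for v in range(256,300,6):
    q=T.inv().apply(P[v,u]-p)
    if 0<s['z_map'][v,u]<.18: print(u,v,s['z_map'][v,u].round(3),(q*1000).round(0))
```

```text
172 262 0.139 [ 13. -48. -41.]
172 268 0.134 [ 13. -46. -47.]
172 274 0.127 [ 14. -44. -54.]
172 280 0.123 [ 13. -42. -58.]
172 286 0.121 [ 12. -41. -61.]
172 292 0.121 [ 10. -41. -61.]
172 298 0.121 [  8. -41. -62.]
178 262 0.138 [ 13. -45. -42.]
178 268 0.133 [ 13. -43. -48.]
178 274 0.129 [ 13. -41. -52.]
178 280 0.129 [ 10. -41. -53.]
178 286 0.128 [  8. -41. -55.]
178 292 0.128 [  6. -41. -56.]
178 298 0.127 [  4. -41. -57.]
184 262 0.138 [ 13. -41. -43.]
184 268 0.136 [ 12. -41. -45.]
184 274 0.136 [  9. -41. -46.]
184 280 0.137 [  6. -41. -46.]
184 286 0.136 [  4. -41. -48.]
184 292 0.136 [  1. -41. -48.]
184 298 0.136 [ -1. -41. -50.]
188 262 0.143 [ 11. -41. -38.]
188 268 0.143 [  8. -41. -39.]
188 274 0.141 [  6. -41. -41.]
188 280 0.143 [  2. -41. -41.]
188 286 0.142 [  0. -41. -42.]
188 292 0.143 [ -3. -41. -42.]
188 298 0.143 [ -6. -41. -44.]
362 262 0.144 [ 10.  44. -37.]
362 268 0.143 [  8.  44. -38.]
362 274 0.145 [  5.  44. -38.]
362 280 0.145 [  2.  44. -39.]
362 286 0.144 [ -1.  44. -40.]
362 292 0.143 [ -3.  44. -43.]
362 298 0.145 [ -7.  44. -42.]
368 262 0.138 [ 14.  45. -43.]
368 268 0.135 [ 12.  44. -46.]
368 274 0.135 [ 10.  44. -47.]
368 280 0.135 [  7.  44. -47.]
368 286 0.136 [  4.  44. -48.]
368 292 0.135 [  2.  44. -49.]
368 298 0.135 [ -1.  44. -50.]
374 262 0.139 [ 13.  48. -42.]
374 268 0.132 [ 14.  46. -49.]
374 274 0.128 [ 13.  45. -53.]
374 280 0.127 [ 11.  44. -55.]
374 286 0.128 [  9.  44. -55.]
374 292 0.127 [  7.  44. -56.]
374 298 0.126 [  4.  44. -58.]
380 268 0.133 [ 13.  49. -48.]
380 274 0.128 [ 14.  47. -53.]
380 280 0.123 [ 14.  46. -58.]
380 286 0.12 [ 13.  44. -61.]
380 292 0.12 [ 11.  44. -62.]
380 298 0.119 [  9.  44. -64.]
```

```bash
python3 -m crank '-15 40 -5 0 0 0 65; -33 80 -20 0 0 0 65; -33 91 -55 0 0 0 65; -33 91 -85 0 0 0 65; -33 91 -85 0 0 0 65'
python3 - <<'E'
from h import *
s=snap('wrist','w8')
st=robot.state();print(st['tool_pos'],st['tool_rot'],st['grip_width'])
E
```

```text
time: 8.07
tool_pos: [0.4312, 0.1681, 0.1077]
tool_rot: [-0.002, 0.716, 0.698, -0.003]
force: [-1.4, 0.3, -0.9]
grip_width: 0.0555
[0.43261312 0.16770839 0.11093864] [-0.00143183  0.71612231  0.69797047 -0.00200241] 0.05558802859910017
```

View pics/w8.png

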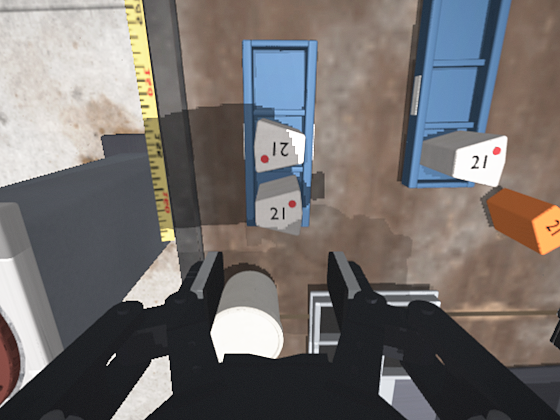

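Run:
```python
from h import *
s=snap('wrist');crop(s,190,80,390,300,3,'d3')
P=cloud(s);st=robot.state();T=rot(st['tool_rot']);p=st['tool_pos'];print(p)
for u,v in [(280,205),(270,215),(285,150)]: print(P[v,u])
for u in (216,220,334,340):
  for v in (254,258,264): print(u,v,(T.inv().apply(P[v,u]-p)*1000).round(0))
```

```text
[0.43423804 0.16758754 0.11339068]
[0.43803464 0.17817928 0.0627822 ]
[0.43015764 0.17065128 0.06401454]
[0.44245579 0.22001009 0.06364942]
216 254 [ 12. -29. -32.]
216 258 [ 12. -29. -36.]
216 264 [ 11. -28. -41.]
220 254 [ 12. -27. -32.]
220 258 [ 10. -28. -31.]
220 264 [  7. -27. -33.]
334 254 [ 12.  29. -32.]
334 258 [ 12.  29. -36.]
334 264 [ 11.  28. -39.]
340 254 [ 12.  32. -32.]
340 258 [ 12.  32. -36.]
340 264 [ 12.  30. -42.]
```

View pics/d3.png

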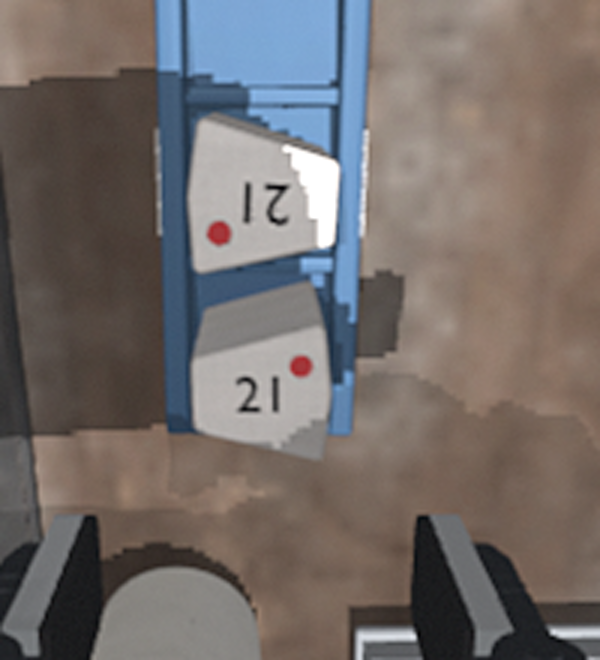

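Run:
```python
from h import *
s=snap('wrist')
A=lambda a,b:(190+a/3,80+b/3)
for q in ([(193,358),(326,322),(326,459),(193,432)],[(200,113),(339,160),(337,246),(196,274)]):
    P=np.array([ray(s,*A(*c),.065) for c in q]);print(P[:,:2].round(4).tolist(),P.mean(0).round(4))
print(robot.state()['tool_pos'])
```

```text
[[0.4204, 0.1831], [0.4542, 0.1917], [0.4542, 0.1543], [0.4194, 0.1628]] [0.437 0.173 0.065]
[[0.4249, 0.2427], [0.4573, 0.2312], [0.4569, 0.2107], [0.4221, 0.2047]] [0.4403 0.2223 0.065 ]
[0.43541832 0.16761243 0.11484442]
```

```bash
python3 -m crank '1 2 -20 0 0 0 65; 1 4 -40 0 0 0 65; 1 4 -53 0 0 0 65; 1 4 -53 0 0 0 65; 1 4 -53 0 0 0 30';python3 -m crank '0 0 0 0 0 0 20; 0 0 0 0 0 0 20;0 0 0 0 0 0 20;0 0 0 0 0 0 20'
python3 - <<'E'
from h import *
s=snap('wrist','w9')
st=robot.state();print(st['tool_pos'],st['tool_rot'],st['grip_width'])
E
```

```text
time: 8.63
tool_pos: [0.4367, 0.172, 0.0621]
tool_rot: [0.001, 0.716, 0.698, 0.001]
force: [0.9, 0.0, 1.4]
grip_width: 0.0446
time: 8.97
tool_pos: [0.4362, 0.1727, 0.0612]
tool_rot: [0.0, 0.716, 0.699, 0.001]
force: [-0.3, 0.4, 0.3]
grip_width: 0.0172
[0.43603254 0.17273628 0.06098856] [3.26213733e-04 7.15568783e-01 6.98542097e-01 3.87697799e-04] 0.017390443962850714
```

View pics/w9.png

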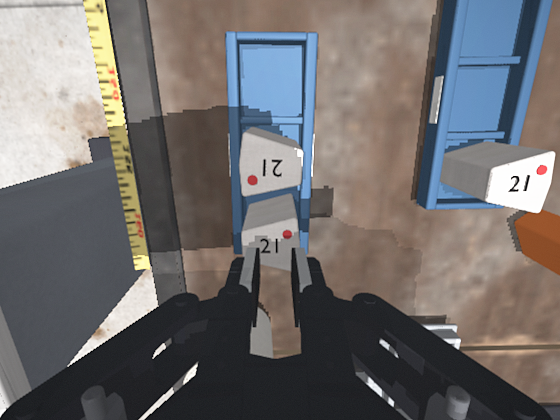

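Run:
```python
from h import *
s=snap('wrist');P=cloud(s);crop(s,210,180,340,300,5,'d4')
st=robot.state();T=rot(st['tool_rot']);p=st['tool_pos'];print(p,s['position'],(T.inv().apply(s['position']-p)*1000).round(1), (T.inv()*rot(s['attitude'])).as_rotvec())
for u in (248,252,256,294,298,302):
  for v in range(240,280,6): print(u,v,P[v,u].round(3),(T.inv().apply(P[v,u]-p)*1000).round(0),s['frame'][v,u])
```

```text
[0.43583691 0.17276548 0.06072726] [0.43931496 0.25322863 0.22601436] [  80.5    1.6 -165.3] [2.05017455 2.04963673 0.3266275 ]
248 240 [0.421 0.178 0.063] [  5. -15.  -3.] [191 187 184]
248 246 [0.421 0.174 0.063] [  1. -15.  -3.] [143 140 138]
248 252 [0.424 0.185 0.093] [ 12. -12. -33.] [123 124 126]
248 258 [0.425 0.185 0.099] [ 12. -11. -38.] [123 125 126]
248 264 [0.425 0.184 0.104] [ 11. -11. -43.] [123 125 126]
248 270 [0.426 0.185 0.111] [ 12. -10. -51.] [116 117 120]
248 276 [0.426 0.185 0.115] [ 12. -10. -55.] [124 126 126]
252 240 [0.424 0.178 0.063] [  5. -12.  -2.] [191 184 183]
252 246 [0.424 0.174 0.064] [  1. -12.  -3.] [147 142 140]
252 252 [0.426 0.185 0.093] [ 12. -10. -32.] [124 125 126]
252 258 [0.427 0.185 0.1  ] [ 12.  -9. -39.] [123 125 126]
252 264 [0.427 0.184 0.104] [ 12.  -9. -44.] [128 130 131]
252 270 [0.428 0.185 0.11 ] [ 12.  -9. -50.] [111 112 114]
252 276 [0.428 0.185 0.115] [ 12.  -8. -54.] [85 86 88]
256 240 [0.426 0.178 0.063] [  5. -10.  -2.] [139 135 133]
256 246 [0.426 0.174 0.064] [  1. -10.  -3.] [152 148 147]
256 252 [0.428 0.185 0.093] [ 1
[... 757 characters left out ...]
252 [0.449 0.185 0.093] [ 12.  13. -33.] [116 118 120]
298 258 [0.449 0.184 0.099] [ 12.  13. -38.] [116 118 120]
298 264 [0.449 0.184 0.105] [ 12.  12. -44.] [123 123 126]
298 270 [0.448 0.184 0.109] [ 11.  12. -49.] [ 96  99 101]
298 276 [0.448 0.185 0.116] [ 12.  12. -55.] [58 58 60]
302 240 [0.458 0.157 0.02 ] [-15.  23.  41.] [ 97 135 179]
302 246 [0.458 0.152 0.021] [-20.  23.  39.] [ 95 136 182]
302 252 [0.451 0.184 0.093] [ 12.  15. -32.] [114 116 118]
302 258 [0.451 0.184 0.099] [ 12.  15. -38.] [114 115 118]
302 264 [0.45  0.184 0.105] [ 12.  14. -44.] [117 118 119]
302 270 [0.45  0.184 0.11 ] [ 12.  14. -50.] [115 118 120]
302 276 [0.449 0.185 0.116] [ 12.  13. -55.] [116 117 119]
```

View pics/d4.png

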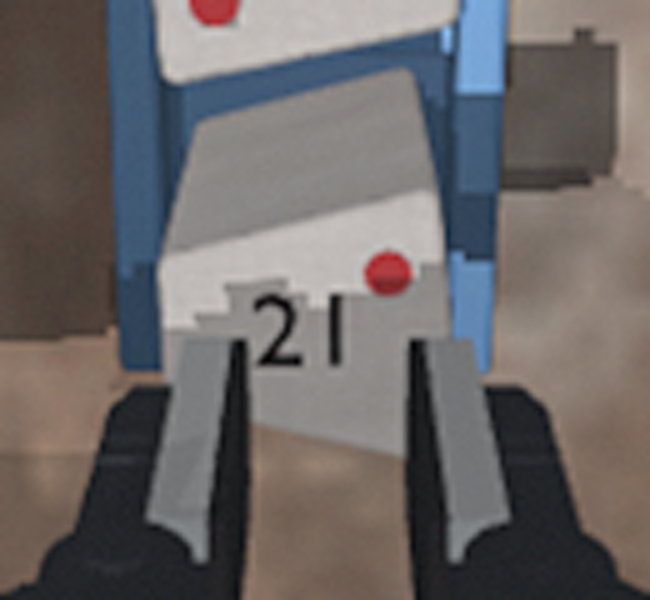

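```bash
python3 -m crank '0 0 0 0 0 0 65; 0 0 0 0 0 0 65; 0 0 0 0 0 0 65; 0 0 0 0 0 0 65';python3 -m crank '0 0 -25 0 0 0 65; 0 0 -48 0 0 0 65; 0 0 -60 0 0 0 65; 0 0 -60 0 0 0 65;0 0 -60 0 0 0 30';python3 -m crank '0 0 0 0 0 0 20; 0 0 0 0 0 0 20;0 0 0 0 0 0 20;0 0 0 0 0 0 20'
python3 - <<'E'
from h import *
s=snap('wrist','w10')
st=robot.state();print(st['tool_pos'],st['tool_rot'],st['grip_width'],st['force'])
E
```

```text
time: 9.4
tool_pos: [0.4355, 0.1727, 0.0603]
tool_rot: [-0.0, 0.716, 0.699, -0.0]
force: [-0.3, 0.1, -0.6]
grip_width: 0.0557
time: 9.82
tool_pos: [0.4351, 0.1727, 0.0002]
tool_rot: [-0.0, 0.716, 0.699, -0.0]
force: [-0.2, 0.9, -0.1]
grip_width: 0.0444
time: 10.15
tool_pos: [0.4363, 0.1728, 0.0014]
tool_rot: [0.0, 0.716, 0.699, 0.001]
force: [-2.4, 0.2, 5.5]
grip_width: 0.0352
[0.43633555 0.17284236 0.00145349] [4.93213969e-04 7.15515561e-01 6.98596356e-01 6.07950432e-04] 0.035007095755201376 [-2.3680215   0.22931327  5.06422101]
```

View pics/w10.png

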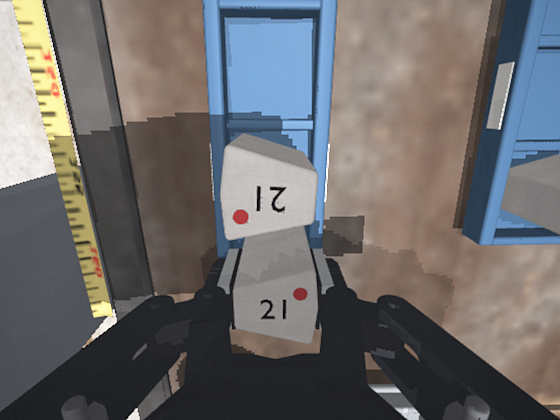

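```bash
python3 -m crank '0 0 25 0 0 0 20; 0 0 60 0 0 0 20; 0 0 95 0 0 0 20; 20 -30 110 0 0 0 20; 40 -60 120 0 0 0 20';python3 -m crank '20 -35 0 0 0 0 20; 45 -65 0 0 0 0 20; 70 -95 0 0 0 0 20; 90 -125 0 0 0 0 20; 90 -150 0 0 0 0 20';python3 -m crank '0 0 0 0 0 0 20;0 0 0 0 0 0 20;0 0 0 0 0 0 20;0 0 0 0 0 0 20'
python3 - <<'E'
from h import *
s=snap('wrist','w11')
st=robot.state();print(st['tool_pos'],st['tool_rot'],st['grip_width'],st['force'])
E
```

```text
time: 10.62
tool_pos: [0.4773, 0.113, 0.1237]
tool_rot: [0.002, 0.714, 0.7, 0.002]
force: [1.4, 0.4, -2.6]
grip_width: 0.035
time: 11.03
tool_pos: [0.5682, -0.0401, 0.1198]
tool_rot: [0.001, 0.716, 0.698, 0.0]
force: [0.7, -0.3, -2.7]
grip_width: 0.0348
time: 11.37
tool_pos: [0.5654, -0.0363, 0.1204]
tool_rot: [-0.0, 0.715, 0.699, 0.0]
force: [0.7, 0.6, -1.9]
grip_width: 0.0354
[ 0.56549417 -0.036234    0.12049339] [1.08833065e-04 7.15064408e-01 6.99058553e-01 1.37896197e-04] 0.03490755628012256 [ 0.26291898  0.24585905 -2.39907346]
```

View pics/w11.png

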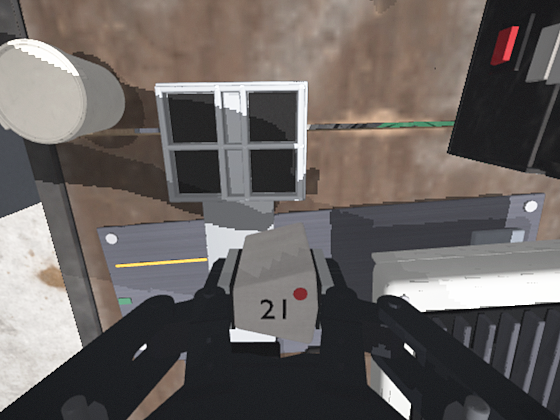

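Run:
```python
from h import *
s=snap('wrist');crop(s,140,70,320,220,4.4,'d5')
st=robot.state();print(st['tool_pos']);np.savez('/tmp/s.npz',**{k:s[k] for k in s})
```

```text
[ 0.56547581 -0.03625059  0.12048038]
```

View pics/d5.png

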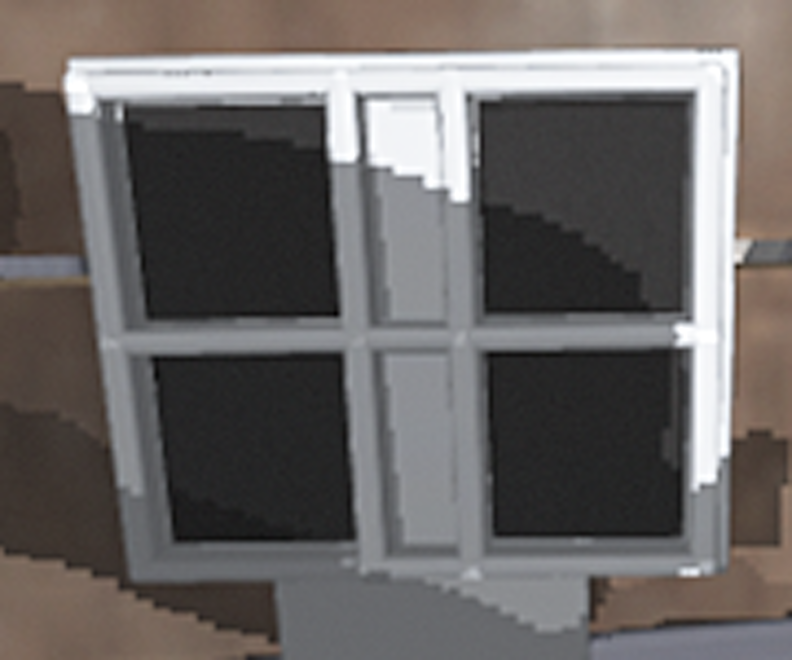

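Run:
```python
from h import *
s=dict(np.load('/tmp/s.npz'))
A=lambda a,b:(140+a/4.4,70+b/4.4)
for n,q,z in [('URfloor',[(478,101),(692,101),(686,312),(484,314)],.014),('ULfloor',[(120,103),(327,103),(341,318),(147,320)],.014),('LRfloor',[(486,352),(684,352),(682,536),(493,538)],.014),('LLfloor',[(153,357),(343,353),(355,540),(173,543)],.014),
 ('URrim',[(468,93),(696,92),(690,322),(472,324)],.026),('ULrim',[(100,100),(330,93),(346,320),(122,326)],.026),('outer',[(75,75),(728,68),(712,575),(130,582)],.026)]:
    P=np.array([ray(s,*A(*c),z) for c in q]);print(n,(P[:,:2]*1000).round(0).tolist(),P.mean(0).round(4))
for n,q in dict(die=[(240,262),(318,244),(306,346),(238,330)]).items():
    P=np.array([ray(s,*c,.1765) for c in q]);print(n,(P[:,:2]*1000).round(0).tolist(),P.mean(0).round(4), px(s,275,305))
```

```text
URfloor [[546.0, 58.0], [589.0, 57.0], [587.0, 16.0], [545.0, 17.0]] [0.5669 0.0371 0.014 ]
ULfloor [[476.0, 59.0], [517.0, 58.0], [516.0, 17.0], [476.0, 17.0]] [0.4959 0.0379 0.014 ]
LRfloor [[546.0, 9.0], [587.0, 8.0], [586.0, -32.0], [545.0, -31.0]] [ 0.566  -0.0115  0.014 ]
LLfloor [[476.0, 10.0], [516.0, 9.0], [515.0, -31.0], [475.0, -31.0]] [ 0.4953 -0.0108  0.014 ]
URrim [[545.0, 59.0], [588.0, 58.0], [587.0, 16.0], [544.0, 16.0]] [0.5663 0.0372 0.026 ]
ULrim [[476.0, 59.0], [520.0, 59.0], [519.0, 17.0], [475.0, 17.0]] [0.4973 0.0384 0.026 ]
outer [[472.0, 64.0], [594.0, 62.0], [592.0, -37.0], [469.0, -36.0]] [0.5318 0.0132 0.026 ]
die [[553.0, -16.0], [585.0, -9.0], [581.0, -61.0], [550.0, -51.0]] [ 0.5672 -0.0342  0.1765] [ 0.56706021 -0.03422002  0.18143848]
```

```bash
python3 -m crank '-1 36 -10 0 0 0 20; -1 72 -35 0 0 0 20; -1 72 -70 0 0 0 20; -1 72 -88 0 0 0 20; -1 72 -95 0 0 0 20';python3 -m crank '0 0 -6 0 0 0 20; 0 0 -12 0 0 0 20; 0 0 -18 0 0 0 20; 0 0 -18 0 0 0 20;0 0 -18 0 0 0 20'
python3 - <<'E'
from h import *
s=snap('wrist','w12')
st=robot.state();print(st['tool_pos'],st['tool_rot'],st['grip_width'],st['force'])
E
```

```text
time: 11.88
tool_pos: [0.5619, 0.0366, 0.0218]
tool_rot: [-0.002, 0.715, 0.699, -0.001]
force: [-0.8, -0.8, -2.6]
grip_width: 0.0348
time: 12.3
tool_pos: [0.565, 0.0344, 0.0079]
tool_rot: [0.0, 0.716, 0.698, 0.0]
force: [-0.7, 0.5, -2.3]
grip_width: 0.0351
[0.56520308 0.03440788 0.0081279 ] [4.88090210e-04 7.15667024e-01 6.98441373e-01 3.46511164e-04] 0.034903376408120315 [ 1.13424737  0.26891624 -1.44587187]
```

View pics/w12.png

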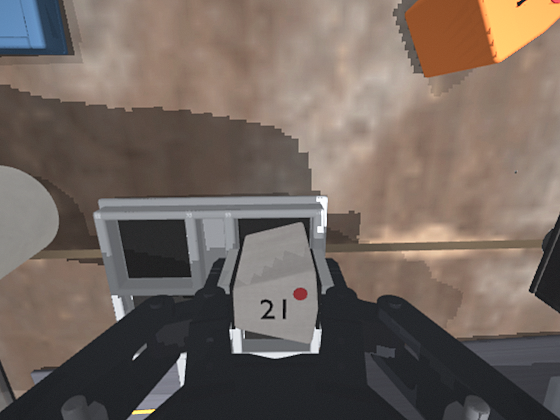

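```bash
python3 -m crank '0 1 -1 0 0 0 20; 0 1 -2 0 0 0 55; 0 1 -2 0 0 0 58; 0 1 -2 0 0 0 58;0 1 -2 0 0 0 58';python3 -m crank '0 0 20 0 0 0 58; 0 0 50 0 0 0 58; 0 0 85 0 0 0 58; 0 0 85 0 0 0 58;0 0 85 0 0 0 58'
python3 - <<'E'
from h import *
s=snap('wrist','w13')
st=robot.state();print(st['tool_pos'],st['tool_rot'],st['grip_width'],st['force'])
E
```

```text
time: 12.77
tool_pos: [0.5649, 0.0357, 0.0057]
tool_rot: [0.0, 0.716, 0.699, 0.0]
force: [-0.3, 0.1, 0.2]
grip_width: 0.0497
time: 13.18
tool_pos: [0.5666, 0.0354, 0.0931]
tool_rot: [0.002, 0.716, 0.699, 0.001]
force: [-0.5, -0.3, -0.1]
grip_width: 0.0498
[0.56534662 0.03561771 0.09113955] [7.98141922e-04 7.15531063e-01 6.98580224e-01 5.75792838e-04] 0.04962138828157252 [ 0.21223965 -0.07657457 -0.73652651]
```

View pics/w13.png

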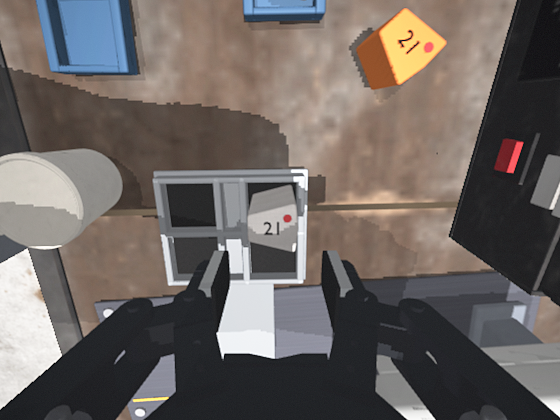

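```bash
python3 -m crank '-30 25 0 0 0 0 60; -60 50 0 0 0 0 65; -90 75 0 0 0 0 65; -110 100 0 0 0 0 65;-127 120 0 0 0 0 65';python3 -m crank '0 10 0 0 0 0 65;0 10 0 0 0 0 65;0 10 0 0 0 0 65;0 10 0 0 0 0 65;0 10 0 0 0 0 65'
python3 - <<'E'
from h import *
s=snap('wrist','w14');crop(s,220,40,400,220,3.5,'d6')
st=robot.state();print(st['tool_pos'],st['grip_width'],st['force'])
np.savez('/tmp/s.npz',**{k:s[k] for k in s})
E
```

```text
time: 13.65
tool_pos: [0.435, 0.1569, 0.0887]
tool_rot: [-0.001, 0.715, 0.699, -0.001]
force: [0.3, -0.1, -0.2]
grip_width: 0.0558
time: 14.07
tool_pos: [0.438, 0.1649, 0.0899]
tool_rot: [-0.0, 0.716, 0.698, -0.0]
force: [-0.4, -0.9, 0.1]
grip_width: 0.0554
[0.43801824 0.16487752 0.09000363] 0.05547321481205581 [-0.65354847 -0.05435353 -0.57072333]
```

View pics/w14.png

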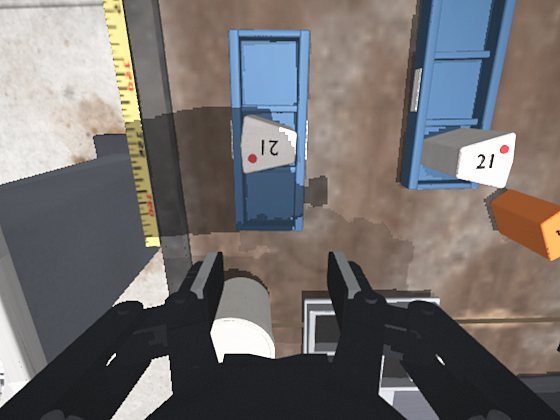

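View pics/d6.png

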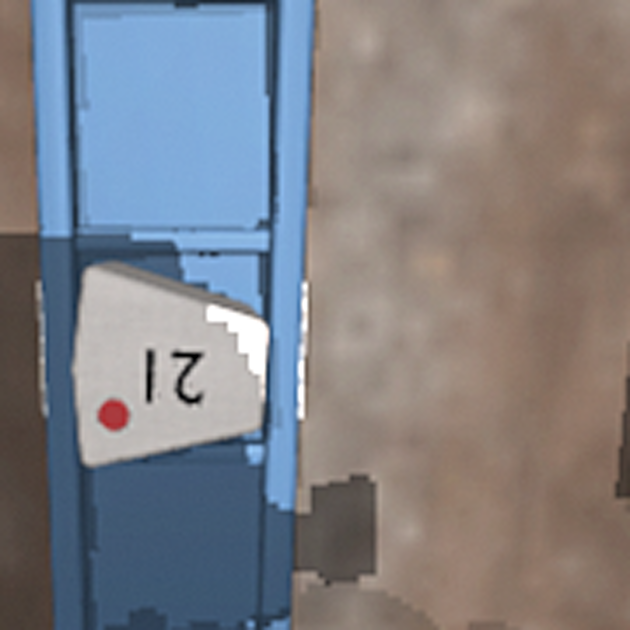

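Run:
```python
from h import *
s=dict(np.load('/tmp/s.npz'))
for q in [[(246,114),(297,130),(296,164),(243,175)]]:
    P=np.array([ray(s,*c,.065) for c in q]);print((P[:,:2]*1000).round(1).tolist(),P.mean(0).round(4))
t=np.array([ray(s,*c,.022) for c in [(230,31),(309,31),(302,231),(237,231)]]);print((t*1000).round(0).tolist(),t.mean(0).round(4))
```

```text
[[423.5, 242.9], [455.1, 232.5], [454.4, 210.9], [419.4, 204.5]] [0.4381 0.2227 0.065 ]
[[411.0, 298.0, 22.0], [467.0, 297.0, 22.0], [462.0, 145.0, 22.0], [406.0, 146.0, 22.0]] [0.4367 0.2215 0.022 ]
```

```bash
python3 -m crank '-1 35 0 0 0 0 65; -1 56 -25 0 0 0 65; -1 56 -55 0 0 0 65; -1 56 -80 0 0 0 65;-1 56 -89 0 0 0 65';python3 -m crank '0 0 0 0 0 0 65;0 0 0 0 0 0 30;0 0 0 0 0 0 20;0 0 0 0 0 0 20;0 0 0 0 0 0 20';python3 -m crank '0 0 20 0 0 0 20;0 0 55 0 0 0 20;0 0 90 0 0 0 20;15 -35 110 0 0 0 20;30 -70 120 0 0 0 20'; python3 -m crank '10 -35 0 0 0 0 20;20 -70 0 0 0 0 20;26 -105 0 0 0 0 20;28 -140 0 0 0 0 20;28 -175 0 0 0 0 20';python3 -m crank '0 -10 0 0 0 0 20;0 -10 0 0 0 0 20;0 -10 0 0 0 0 20;0 -10 0 0 0 0 20;0 -10 0 0 0 0 20'
python3 - <<'E'
from h import *
s=snap('wrist','w15')
st=robot.state();print(st['tool_pos'],st['grip_width'],st['force'])
np.savez('/tmp/s.npz',**{k:s[k] for k in s})
E
```

```text
time: 14.53
tool_pos: [0.4344, 0.221, -0.0025]
tool_rot: [-0.001, 0.716, 0.698, -0.002]
force: [-1.3, 0.4, -1.0]
grip_width: 0.0555
time: 14.95
tool_pos: [0.438, 0.2217, 0.0031]
tool_rot: [0.001, 0.716, 0.698, 0.001]
force: [-0.4, -2.6, 7.3]
grip_width: 0.0352
time: 15.37
tool_pos: [0.4682, 0.1524, 0.1256]
tool_rot: [0.002, 0.714, 0.7, 0.002]
force: [2.0, 0.1, -1.6]
grip_width: 0.0349
time: 15.78
tool_pos: [0.4951, -0.0253, 0.1219]
tool_rot: [0.001, 0.716, 0.699, 0.0]
force: [0.8, -1.2, -2.2]
grip_width: 0.0351
time: 16.2
tool_pos: [0.4946, -0.0321, 0.1215]
tool_rot: [-0.0, 0.715, 0.699, 0.0]
force: [0.4, -0.1, -1.8]
grip_width: 0.0351
[ 0.49464132 -0.03208604  0.12140696] 0.03510445659242453 [-0.36790153  0.48683676 -2.68949399]
```

View pics/w15.png

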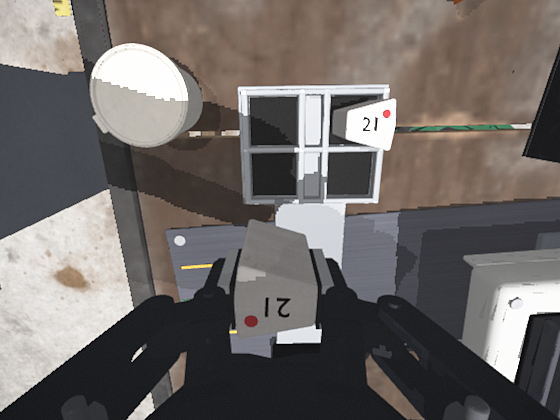

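```bash
python3 -m crank '0 10 -20 0 0 0 20; -1 19 -50 0 0 0 20; -1 19 -80 0 0 0 20; -1 19 -95 0 0 0 20; -1 19 -100 0 0 0 20';python3 -m crank '0 0 -6 0 0 0 20; 0 0 -12 0 0 0 20; 0 0 -12 0 0 0 20; 0 0 -12 0 0 0 20'
python3 - <<'E'
from h import *
s=snap('wrist','w16')
st=robot.state();print(st['tool_pos'],st['tool_rot'],st['grip_width'],st['force'])
E
```

```text
time: 16.67
tool_pos: [0.4914, -0.0125, 0.0182]
tool_rot: [-0.002, 0.715, 0.699, -0.001]
force: [0.1, -0.6, -1.4]
grip_width: 0.0352
time: 17.0
tool_pos: [0.4942, -0.0144, 0.0101]
tool_rot: [0.001, 0.715, 0.699, 0.0]
force: [0.0, 1.0, -3.2]
grip_width: 0.0351
[ 0.49431912 -0.01449575  0.01029135] [6.57641587e-04 7.15551072e-01 6.98560029e-01 3.40859843e-04] 0.03508698917002088 [ 0.17840516 -0.42155822 -1.96241714]
```

View pics/w16.png

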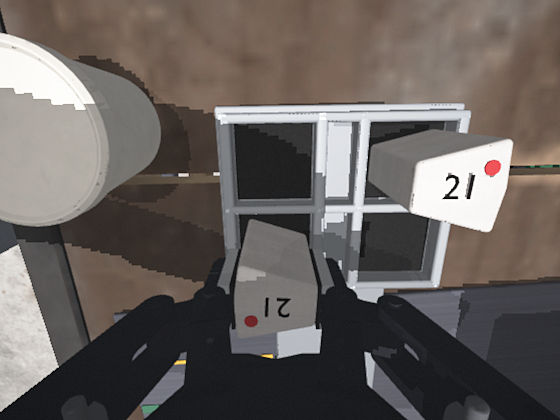

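Looks aligned with the lower-left pocket; lower a little more and release.

```bash
python3 -m crank '0 1 -2 0 0 0 20; 0 1 -4 0 0 0 20;0 1 -4 0 0 0 20;0 1 -4 0 0 0 58; 0 1 -4 0 0 0 58';python3 -m crank '0 0 0 0 0 0 58; 0 0 0 0 0 0 58; 0 0 30 0 0 0 58; 0 0 65 0 0 0 58;0 0 95 0 0 0 58';python3 -m crank '0 0 0 0 0 0 58; 0 -20 0 0 0 0 58;0 -20 0 0 0 0 58;0 -20 0 0 0 0 58'
python3 - <<'E'
from h import *
s=snap('wrist','w17')
st=robot.state();print(st['tool_pos'],st['tool_rot'],st['grip_width'],st['force'])
E
```

```text
time: 17.47
tool_pos: [0.4943, -0.0135, 0.0061]
tool_rot: [0.001, 0.716, 0.699, 0.0]
force: [0.5, 0.6, 0.2]
grip_width: 0.0497
time: 17.88
tool_pos: [0.4931, -0.0132, 0.1015]
tool_rot: [-0.0, 0.716, 0.699, -0.0]
force: [1.2, 0.1, 0.4]
grip_width: 0.0497
time: 18.22
tool_pos: [0.4935, -0.0337, 0.1]
tool_rot: [-0.0, 0.716, 0.698, -0.0]
force: [-0.7, -0.3, -0.1]
grip_width: 0.0494
[ 0.49333978 -0.03322602  0.09985552] [-3.38825026e-04  7.15833634e-01  6.98270784e-01 -7.21287212e-05] 0.0496793007312812 [-0.00976364  0.46786838  0.3113279 ]
```

View pics/w17.png

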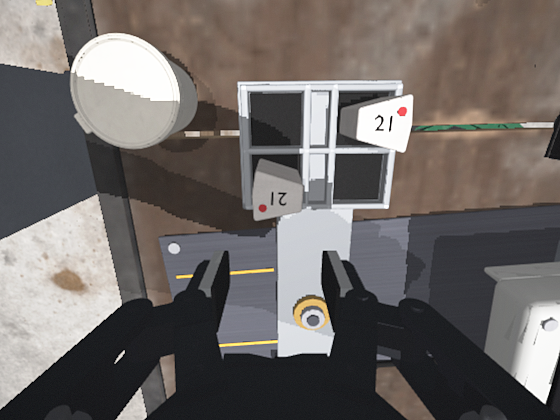

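```bash
python3 -m crank '17 36 0 0 0 0 65; 34 72 0 0 0 0 65; 51 108 0 0 0 0 65; 67 144 0 0 0 0 65;84 180 0 0 0 0 65';python3 -m crank '0 0 0 0 0 0 65;0 0 0 0 0 0 65;0 0 0 0 0 0 65;0 0 0 0 0 0 65'
python3 - <<'E'
from h import *
s=snap('wrist','w18');crop(s,220,40,400,220,3.5,'d7')
st=robot.state();print(st['tool_pos'],st['grip_width'],st['force'])
np.savez('/tmp/s.npz',**{k:s[k] for k in s})
E
```

```text
time: 18.68
tool_pos: [0.5776, 0.1493, 0.0997]
tool_rot: [-0.0, 0.715, 0.699, -0.0]
force: [0.4, -0.6, 0.1]
grip_width: 0.0554
time: 19.02
tool_pos: [0.5771, 0.146, 0.1002]
tool_rot: [-0.0, 0.716, 0.698, -0.0]
force: [-0.4, -0.5, 0.5]
grip_width: 0.0555
[0.57731944 0.14579015 0.10044242] 0.05525090135091086 [-0.04623612 -0.10115409 -0.24095767]
```

View pics/w18.png

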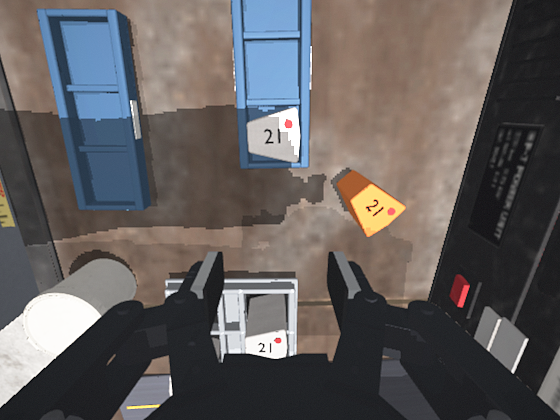

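View pics/d7.png

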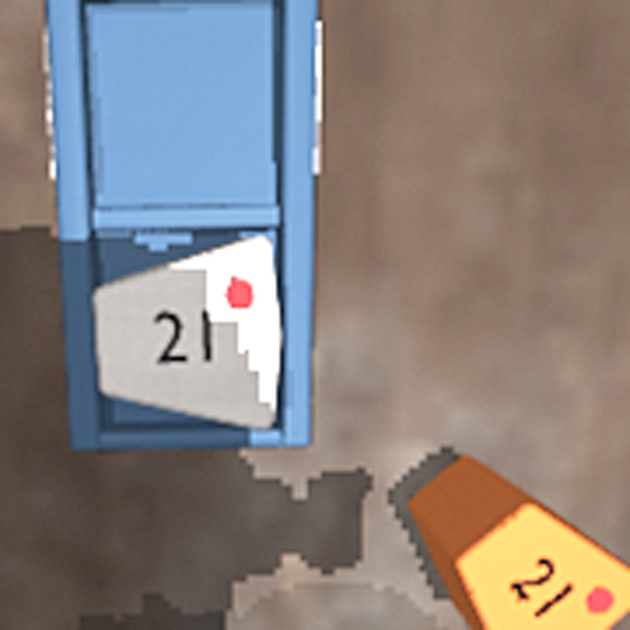

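Run:
```python
from h import *
s=dict(np.load('/tmp/s.npz'))
A=lambda a,b:(220+a/3.5,40+b/3.5)
P=np.array([ray(s,*A(*c),.065) for c in [(94,290),(268,236),(276,428),(103,392)]]);print((P[:,:2]*1000).round(1).tolist(),P.mean(0).round(4))
t=np.array([ray(s,*A(*c),.022) for c in [(48,0),(316,0),(308,445),(72,447)]]);print((t*1000).round(0).tolist())
o=np.array([ray(s,*A(*c),.056) for c in [(532,503),(457,563)]]);print('or',o.round(3),ray(s,*A(400,490),0.0),ray(s,*A(450,450),0.0))
```

```text
[[561.9, 218.3], [594.7, 227.2], [596.2, 191.4], [562.6, 199.2]] [0.5789 0.209  0.065 ]
[[551.0, 276.0, 22.0], [608.0, 274.0, 22.0], [607.0, 180.0, 22.0], [551.0, 180.0, 22.0]]
or [[0.651 0.173 0.056]
 [0.636 0.16  0.056]] [0.63415337 0.16262802 0.        ] [0.6468308  0.17304927 0.        ]
```

```bash
python3 -m crank '0 35 0 0 0 0 65; 0 61 -25 0 0 0 65; 0 61 -60 0 0 0 65; 0 61 -85 0 0 0 65;0 61 -98 0 0 0 65';python3 -m crank '0 0 0 0 0 0 65;0 0 0 0 0 0 30;0 0 0 0 0 0 20;0 0 0 0 0 0 20;0 0 0 0 0 0 20';python3 -m crank '0 0 20 0 0 0 20;0 0 55 0 0 0 20;0 0 90 0 0 0 20;-20 -30 110 0 0 0 20;-40 -60 120 0 0 0 20'; python3 -m crank '-20 -35 0 0 0 0 20;-40 -70 0 0 0 0 20;-43 -110 0 0 0 0 20;-43 -145 0 0 0 0 20;-43 -165 0 0 0 0 20';python3 -m crank '0 0 0 0 0 0 20;0 0 0 0 0 0 20;0 0 0 0 0 0 20;0 0 0 0 0 0 20'
python3 - <<'E'
from h import *
s=snap('wrist','w19')
st=robot.state();print(st['tool_pos'],st['grip_width'],st['force'])
np.savez('/tmp/s.npz',**{k:s[k] for k in s})
E
```

```text
time: 19.48
tool_pos: [0.5754, 0.2068, -0.001]
tool_rot: [-0.001, 0.716, 0.698, -0.002]
force: [-0.7, -0.7, -0.5]
grip_width: 0.0554
time: 19.9
tool_pos: [0.5792, 0.2075, 0.0045]
tool_rot: [0.001, 0.716, 0.698, 0.001]
force: [-0.6, -0.9, 5.3]
grip_width: 0.0352
time: 20.32
tool_pos: [0.5395, 0.1479, 0.1265]
tool_rot: [0.002, 0.715, 0.699, 0.002]
force: [-0.2, -1.1, -1.9]
grip_width: 0.035
time: 20.73
tool_pos: [0.4945, -0.0205, 0.1233]
tool_rot: [0.001, 0.716, 0.698, 0.0]
force: [-0.1, -1.2, -2.0]
grip_width: 0.035
time: 21.07
tool_pos: [0.4947, -0.0164, 0.1225]
tool_rot: [0.0, 0.715, 0.699, 0.0]
force: [-0.2, 0.8, -1.7]
grip_width: 0.0351
[ 0.49469271 -0.01632936  0.12246654] 0.034914464120491706 [ 0.35205049  1.19341734 -1.56722686]
```

View pics/w19.png

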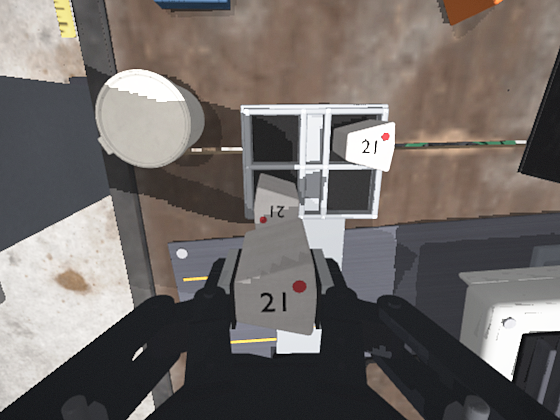

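```bash
python3 -m crank '0 26 0 0 0 0 20; 0 52 -20 0 0 0 20; 0 52 -55 0 0 0 20; 0 52 -85 0 0 0 20; 0 52 -100 0 0 0 20';python3 -m crank '0 0 -6 0 0 0 20; 0 0 -12 0 0 0 20; 0 0 -12 0 0 0 20; 0 0 -12 0 0 0 20'
python3 - <<'E'
from h import *
s=snap('wrist','w20')
st=robot.state();print(st['tool_pos'],st['tool_rot'],st['grip_width'],st['force'])
E
```

```text
time: 21.53
tool_pos: [0.4924, 0.0367, 0.0186]
tool_rot: [-0.002, 0.715, 0.7, -0.001]
force: [-0.1, -0.5, -2.4]
grip_width: 0.0347
time: 21.87
tool_pos: [0.4954, 0.0348, 0.0115]
tool_rot: [0.001, 0.715, 0.699, 0.0]
force: [0.0, 0.5, -1.3]
grip_width: 0.0351
[0.49556666 0.03461587 0.01163529] [8.05344415e-04 7.15501083e-01 6.98610960e-01 5.27667598e-04] 0.03499740355472104 [-0.53853038 -0.68499712 -1.72854979]
```

View pics/w20.png

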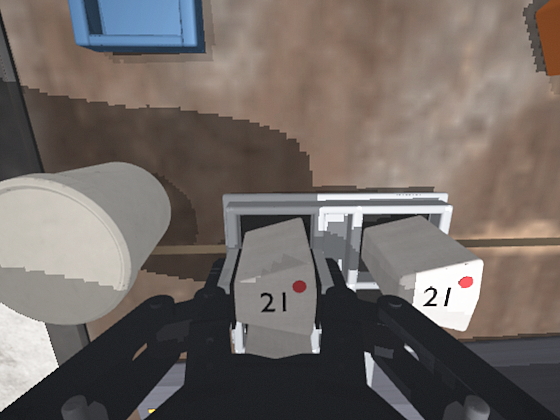

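```bash
python3 -m crank '0 1 -2 0 0 0 20; 0 1 -4 0 0 0 20;0 1 -4 0 0 0 20;0 1 -4 0 0 0 58; 0 1 -4 0 0 0 58';python3 -m crank '0 0 0 0 0 0 58; 0 0 0 0 0 0 58; 0 0 30 0 0 0 58; 0 0 65 0 0 0 58;0 0 95 0 0 0 58';python3 -m crank '0 -30 0 0 0 0 58; 0 -60 0 0 0 0 58;0 -60 0 0 0 0 58;0 -60 0 0 0 0 58'
python3 - <<'E'
from h import *
s=snap('wrist','w21');t=snap('side','s21')
st=robot.state();print(st['tool_pos'],st['tool_rot'],st['grip_width'],st['force'])
E
```

```text
time: 22.33
tool_pos: [0.4955, 0.0356, 0.0073]
tool_rot: [0.001, 0.716, 0.699, 0.001]
force: [-0.1, -0.1, -0.0]
grip_width: 0.0496
time: 22.75
tool_pos: [0.4941, 0.0358, 0.1025]
tool_rot: [-0.0, 0.716, 0.699, -0.0]
force: [0.5, -0.1, 0.3]
grip_width: 0.0494
time: 23.08
tool_pos: [0.4945, -0.0253, 0.1013]
tool_rot: [-0.0, 0.716, 0.698, 0.0]
force: [0.0, -0.3, 0.6]
grip_width: 0.0497
[ 0.49432513 -0.02390473  0.10100542] [-3.64259360e-04  7.15667225e-01  6.98441328e-01 -4.07573930e-05] 0.04975989671922604 [-0.48618049  0.6411801   0.39877889]
```

View pics/w21.png

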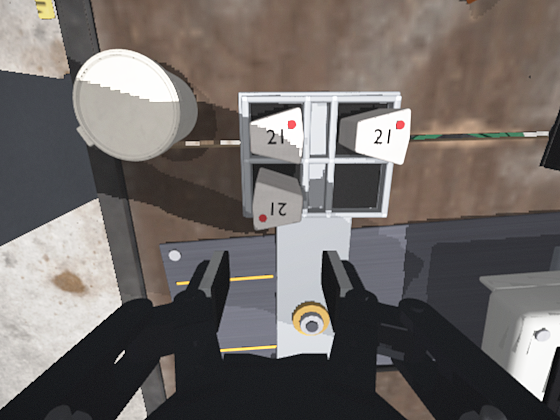

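View pics/s21.png

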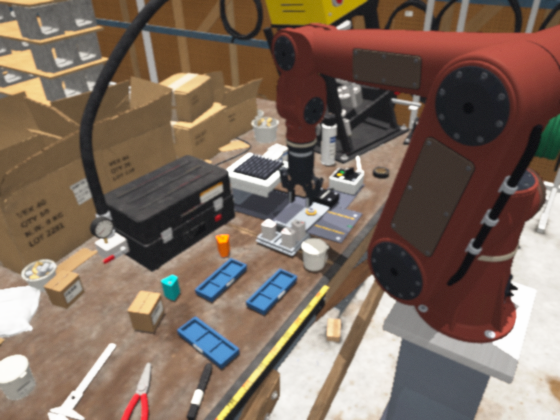

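```bash
python3 -m crank '-5 40 10 0 0 0 70; -10 80 30 0 0 0 100; -15 120 40 0 0 0 100; -20 160 40 0 0 0 100;-25 200 40 0 0 0 100';python3 -m crank '0 40 0 0 0 0 100;0 80 0 0 0 0 100;0 120 0 0 0 0 100;0 150 0 0 0 0 100;0 165 0 0 0 0 100';python3 -m crank '0 0 0 0 0 0 100;0 0 0 0 0 0 100;0 0 0 0 0 0 100'
python3 - <<'E'
from h import *
s=snap('wrist','w22')
st=robot.state();print(st['tool_pos'],st['tool_rot'],st['qpos'])
np.savez('/tmp/s.npz',**{k:s[k] for k in s})
E
```

```text
time: 23.6
tool_pos: [0.4692, 0.1782, 0.1423]
tool_rot: [0.0, 0.715, 0.699, 0.001]
force: [1.3, 0.3, -0.3]
grip_width: 0.0852
time: 24.02
tool_pos: [0.4678, 0.3448, 0.1407]
tool_rot: [-0.0, 0.714, 0.7, -0.0]
force: [0.5, 0.1, -0.2]
grip_width: 0.0856
time: 24.27
tool_pos: [0.4691, 0.3403, 0.141]
tool_rot: [-0.0, 0.715, 0.699, -0.0]
force: [0.0, 0.6, 1.0]
grip_width: 0.0853
[0.46939367 0.33987022 0.14118551] [ 3.11991691e-05  7.15626984e-01  6.98482616e-01 -2.31445170e-04] [ 4.01282921e-01  3.95900208e-02 -9.16854431e-02  1.43992941e+00
 -2.26378264e-04  1.99632569e+00]
```

View pics/w22.png

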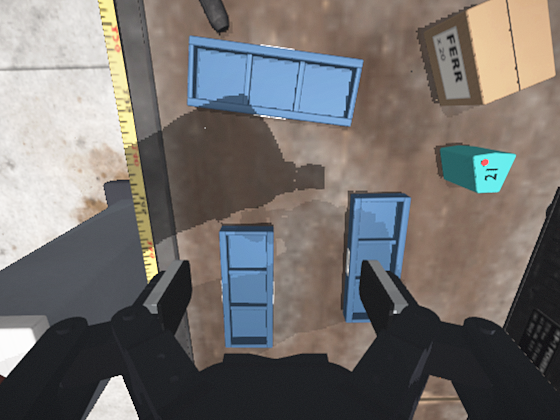

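Run:
```python
from h import *
s=dict(np.load('/tmp/s.npz'));crop(s,170,20,380,140,3.8,'e1');crop(s,200,180,430,360,3.4,'e2')
```

```text
(no output)
```

View pics/e1.png

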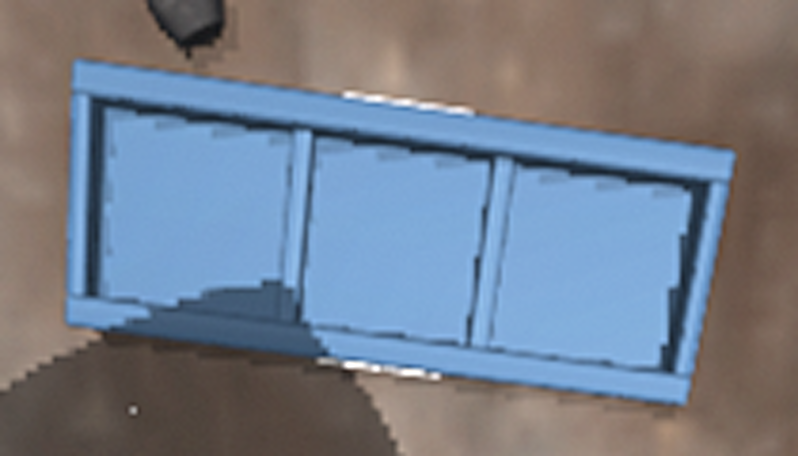

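View pics/e2.png

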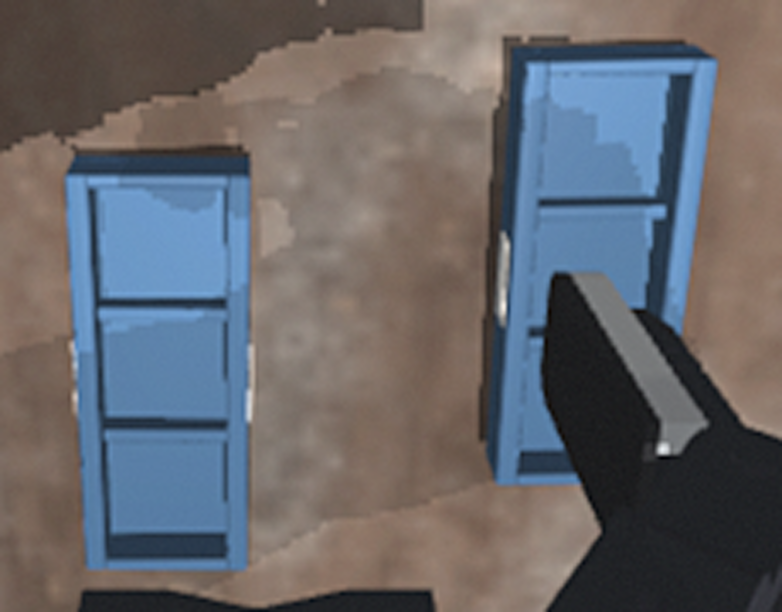

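Run:
```python
from h import *
s=dict(np.load('/tmp/s.npz'))
A=lambda a,b:(170+a/3.8,20+b/3.8); B=lambda a,b:(200+a/3.4,180+b/3.4)
for n,F,q in [('c',A,[(76,62),(734,152),(687,403),(68,324)]),('near',B,[(67,176),(248,178),(246,570),(90,568)]),('far',B,[(525,62),(715,58),(498,484),(498,484)])]:
    P=np.array([ray(s,*F(*c),.022) for c in q]);print(n,(P[:,:2]*1000).round(1).tolist(),P.mean(0).round(4))
    for i,j in((0,1),(1,2),(2,3),(3,0)):
        d=P[j]-P[i];print('  ',np.hypot(*d[:2]).round(4),np.arctan2(d[1],d[0]).round(3))
```

```text
c [[400.8, 481.7], [550.9, 459.9], [543.2, 403.9], [392.5, 425.8]] [0.4719 0.4428 0.022 ]
   0.1516 -0.145
   0.0565 -1.706
   0.1523 2.997
   0.0565 1.423
near [[411.4, 299.2], [467.5, 297.3], [462.9, 145.0], [407.1, 147.1]] [0.4372 0.2221 0.022 ]
   0.0561 -0.035
   0.1524 -1.601
   0.0558 3.103
   0.1521 1.543
far [[551.0, 332.9], [607.5, 332.9], [551.1, 180.3], [551.1, 180.3]] [0.5652 0.2566 0.022 ]
   0.0565 -0.001
   0.1627 -1.925
   0.0 0.0
   0.1526 1.571
```

```bash
python3 -m crank '-10 -38 0 0 0 0 100; -20 -76 0 0 0 0 100; -33 -110 -15 0 0 0 100; -34 -120 -45 0 0 0 100;-34 -120 -80 0 0 0 100';python3 -m crank '0 0 -25 0 0 0 100;0 0 -50 0 0 0 100;0 0 -50 0 0 0 100;0 0 -50 0 0 0 100'
python3 - <<'E'
from h import *
s=snap('wrist','w23')
st=robot.state();print(st['tool_pos'],st['tool_rot'],st['force'])
E
```

```text
time: 24.73
tool_pos: [0.4372, 0.2177, 0.0627]
tool_rot: [0.002, 0.717, 0.697, 0.002]
force: [1.9, 1.0, -0.0]
grip_width: 0.0853
time: 25.07
tool_pos: [0.4346, 0.2195, 0.0109]
tool_rot: [-0.001, 0.716, 0.698, -0.001]
force: [0.4, -0.9, 1.3]
grip_width: 0.0851
[0.43599537 0.2199586  0.0124069 ] [1.95639391e-04 7.15871155e-01 6.98232341e-01 2.23462382e-04] [0.28006462 1.35034263 0.68559603]
```

View pics/w23.png

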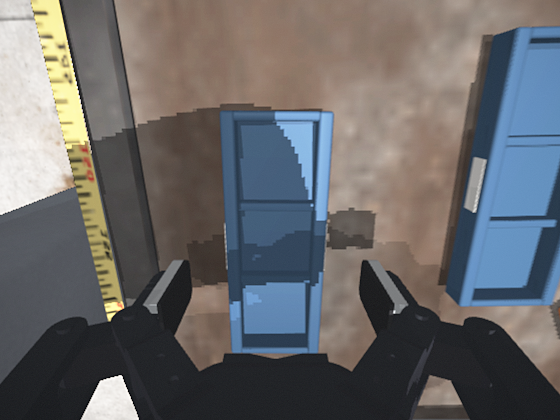

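```bash
python3 -m crank '0 0 -20 0 0 0 100;0 0 -38 0 0 0 100;0 0 -38 0 0 0 100;0 0 -38 0 0 0 60;0 0 -38 0 0 0 45';python3 -m crank '0 0 0 0 0 0 40;0 0 0 0 0 0 40;0 0 0 0 0 0 40;0 0 0 0 0 0 40';python3 -m crank '0 0 15 0 0 0 40;0 0 45 0 0 0 40;0 0 80 0 0 0 40;0 0 115 0 0 0 40;0 0 130 0 0 0.08 40'
python3 - <<'E'
from h import *
s=snap('wrist','w24')
st=robot.state();print(st['tool_pos'],st['tool_rot'],st['force'])
E
```

```text
time: 25.53
tool_pos: [0.437, 0.2207, -0.0246]
tool_rot: [0.001, 0.716, 0.699, 0.001]
force: [-0.5, 0.6, 0.2]
grip_width: 0.0639
time: 25.87
tool_pos: [0.4372, 0.2208, -0.0242]
tool_rot: [0.001, 0.716, 0.699, 0.001]
force: [-2.3, -0.1, 7.3]
grip_width: 0.0567
time: 26.28
tool_pos: [0.438, 0.2209, 0.1096]
tool_rot: [0.002, 0.687, 0.726, 0.003]
force: [0.2, 0.2, -0.6]
grip_width: 0.0567
[0.43899697 0.22113742 0.11104574] [0.00279428 0.68384698 0.72960987 0.00386417] [ 1.09515959 -0.4872497   1.99612031]
```

View pics/w24.png

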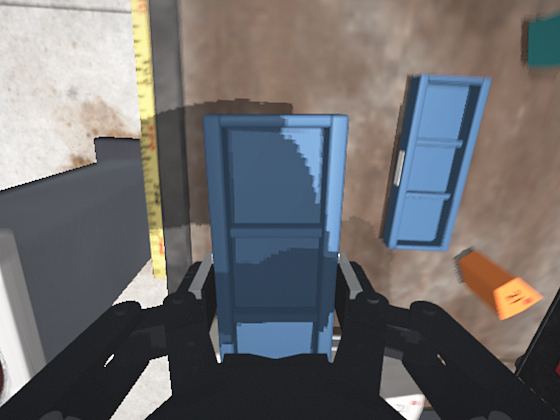

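```bash
python3 -m crank '0 20 0 0 0 0.12 40;5 40 0 0 0 0.24 40;10 60 0 0 0 0.36 40;13 80 0 0 0 0.48 40;16 100 0 0 0 0.6 40';python3 -m crank '4 25 0 0 0 0.12 40;8 50 0 0 0 0.24 40;12 75 0 0 0 0.36 40;15 100 0 0 0 0.48 40;17 120 0 0 0 0.6 40';python3 -m crank '0 0 0 0 0 0.12 40;0 0 0 0 0 0.17 40;0 0 0 0 0 0.17 40;0 0 0 0 0 0.17 40;0 0 0 0 0 0.17 40'
python3 - <<'E'
from h import *
s=snap('wrist','w25')
st=robot.state();q=st['tool_rot'];print(st['tool_pos'],q,2*np.arctan2(q[2],q[1]),st['force'],st['grip_width'],st['qpos'])
np.savez('/tmp/s.npz',**{k:s[k] for k in s})
E
```

```text
time: 26.75
tool_pos: [0.4519, 0.3214, 0.1037]
tool_rot: [0.0, 0.439, 0.898, 0.0]
force: [1.6, -0.0, -1.4]
grip_width: 0.0566
time: 27.17
tool_pos: [0.4687, 0.4422, 0.1035]
tool_rot: [0.0, 0.154, 0.988, 0.0]
force: [-0.6, -0.8, -0.9]
grip_width: 0.0566
time: 27.58
tool_pos: [0.4687, 0.4403, 0.1035]
tool_rot: [0.0, 0.074, 0.997, 0.0]
force: [0.5, 0.4, -2.4]
grip_width: 0.057
[0.46875216 0.44020349 0.10352279] [9.53087899e-05 7.34648043e-02 9.97297801e-01 9.70219571e-05] 2.994530556527599 [ 0.61505218  0.45613792 -2.39341495] 0.057092039639727026 [5.51045618e-01 2.40002658e-01 5.74087588e-02 1.38793433e+00
 4.59461309e-05 6.98107721e-01]
```

View pics/w25.png

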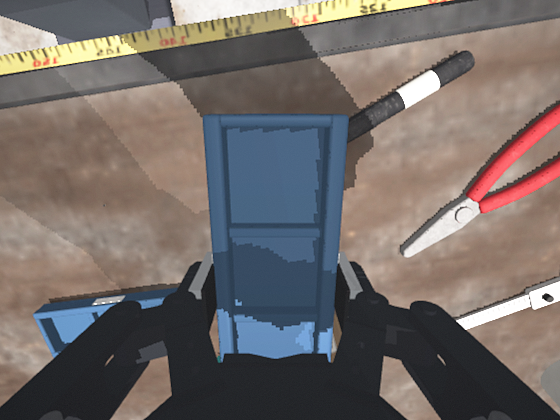

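```bash
python3 -m crank '1 0 -35 0 0 0 40;1 0 -70 0 0 0 40;1 0 -95 0 0 0 40;1 0 -100 0 0 0 40;1 0 -100 0 0 0 40';python3 -m crank '0 0 -3 0 0 0 40;0 0 -6 0 0 0 40;0 0 -9 0 0 0 40;0 0 -10 0 0 0 40;0 0 -10 0 0 0 40'
python3 - <<'E'
from h import *
s=snap('side','s26');crop(s,150,300,270,380,6,'s26c');snap('wrist','w26')
st=robot.state();q=st['tool_rot'];print(st['tool_pos'],q,2*np.arctan2(q[2],q[1]),st['force'],st['grip_width'])
E
```

```text
time: 28.05
tool_pos: [0.4682, 0.4393, 0.0015]
tool_rot: [-0.002, 0.073, 0.997, -0.001]
force: [-0.6, -0.6, -0.6]
grip_width: 0.0566
time: 28.47
tool_pos: [0.4706, 0.4412, -0.0054]
tool_rot: [0.001, 0.072, 0.997, 0.001]
force: [1.1, 1.0, 2.0]
grip_width: 0.0568
[ 0.47060193  0.44111607 -0.00537015] [9.21151918e-04 7.23308610e-02 9.97379916e-01 8.37387208e-04] 2.9968043822126536 [0.71674637 2.00708008 3.33770278] 0.05662227781412613
```

View pics/s26c.png

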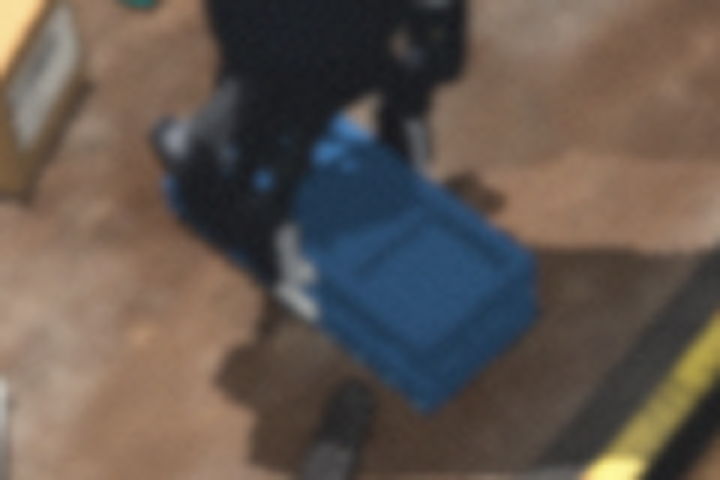

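View pics/w26.png

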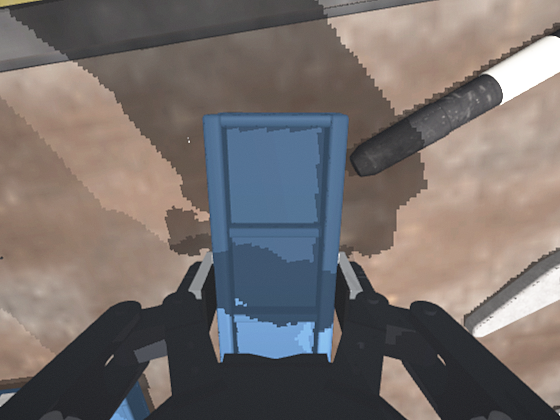

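```bash
python3 -m crank '0 0 -2 0 0 0 40;0 0 -3 0 0 0 40;0 0 -3 0 0 0 40'; python3 -m crank '0 0 0 0 0 0 60;0 0 0 0 0 0 80;0 0 0 0 0 0 90;0 0 30 0 0 0 90;0 0 65 0 0 0 90'; python3 -m crank '20 0 30 0 0 0 90;40 0 50 0 0 0 90;60 0 60 0 0 0 90;60 0 60 0 0 0 90;60 0 60 0 0 0 90';python3 - <<'E'
from h import *
s=snap('side','s27');crop(s,150,300,270,380,6,'s27c');w=snap('wrist','w27');P=cloud(w)
st=robot.state();q=st['tool_rot'];print(st['tool_pos'],q,st['force'],st['grip_width'])
E
```

```text
time: 28.82
tool_pos: [0.4709, 0.4416, -0.006]
tool_rot: [0.001, 0.072, 0.997, 0.001]
force: [-5.7, -2.6, 22.3]
grip_width: 0.0568
time: 29.23
tool_pos: [0.467, 0.4386, 0.0523]
tool_rot: [-0.003, 0.072, 0.997, -0.002]
force: [0.9, 0.0, 0.3]
grip_width: 0.077
time: 29.65
tool_pos: [0.5303, 0.4401, 0.115]
tool_rot: [-0.0, 0.073, 0.997, -0.0]
force: [-0.1, -0.1, -0.6]
grip_width: 0.077
[0.52835201 0.44005729 0.11368442] [-1.15947576e-03  7.22685454e-02  9.97384321e-01 -6.54880501e-04] [-0.14170148  0.2530881  -0.89656127] 0.07689837136319118
```

View pics/s27c.png

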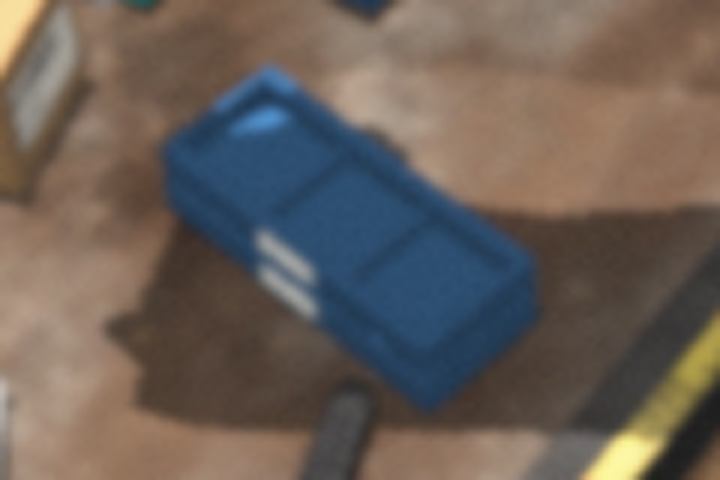

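View pics/w27.png

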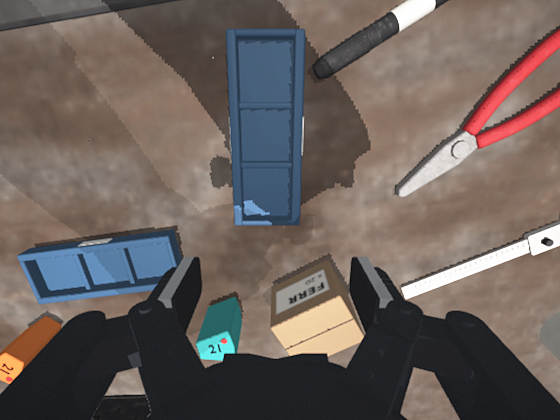

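Run:
```python
from h import *
s=snap('wrist');P=cloud(s);crop(s,200,20,320,240,2.7,'e3');crop(s,10,210,200,310,4,'e4')
np.savez('/tmp/s.npz',**{k:s[k] for k in s})
print(robot.state()['tool_pos'])
for u,v in [(232,60),(234,100),(236,150),(238,200),(298,60),(297,100),(295,150),(292,200),(265,33),(265,222)]: print(P[v,u].round(4))
```

```text
[0.52807185 0.440103   0.11370115]
[0.4118 0.4253 0.0391]
[0.4395 0.4216 0.0391]
[0.4774 0.4161 0.0393]
[0.5199 0.4096 0.0374]
[0.4189 0.4738 0.0391]
[0.4465 0.4698 0.0385]
[0.4844 0.4635 0.0384]
[0.5265 0.4557 0.0378]
[0.398  0.4523 0.0398]
[0.5432 0.4296 0.0378]
```

View pics/e3.png

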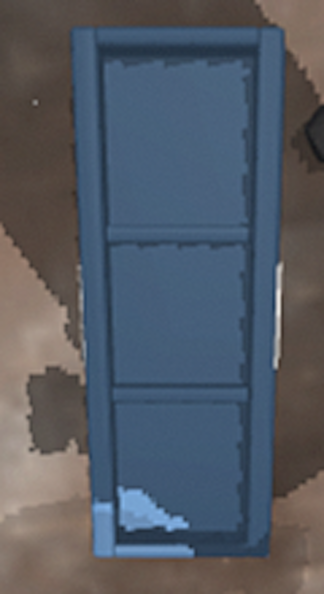

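View pics/e4.png

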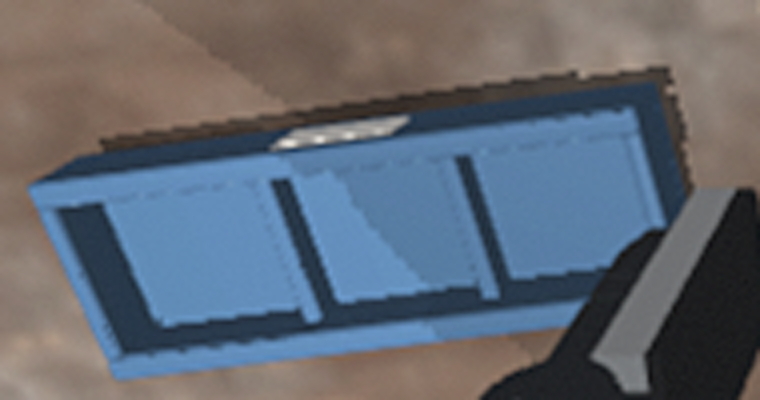

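Run:
```python
from h import *
s=dict(np.load('/tmp/s.npz'))
A=lambda a,b:(200+a/2.7,20+b/2.7); B=lambda a,b:(10+a/4,210+b/4)
for n,F,z,q in [('st',A,.039,[(72,29),(283,29),(268,555),(96,555)]),('far',B,.022,[(32,187),(635,108),(118,379)])]:
    P=np.array([ray(s,*F(*c),z) for c in q]);print(n,(P[:,:2]*1000).round(1).tolist(),P.mean(0).round(4))
    for i in range(len(q)):
        d=P[(i+1)%len(q)]-P[i];print('  ',np.hypot(*d[:2]).round(4),np.arctan2(d[1],d[0]).round(3))
```

```text
st [[392.4, 425.1], [400.6, 481.0], [550.4, 459.1], [542.4, 403.4]] [0.4714 0.4422 0.039 ]
   0.0565 1.426
   0.1514 -0.145
   0.0562 -1.714
   0.1515 2.998
far [[550.7, 182.4], [551.3, 334.4], [606.9, 181.5]] [0.5696 0.2328 0.022 ]
   0.152 1.567
   0.1627 -1.222
   0.0562 3.127
```

```bash
python3 -m crank '5 -15 0 0 0 -0.12 100;10 -30 0 0 0 -0.24 100;15 -45 0 0 0 -0.36 100;20 -60 0 0 0 -0.48 100;25 -75 0 0 0 -0.6 100';python3 -m crank '5 -20 0 0 0 -0.12 100;10 -40 0 0 0 -0.24 100;15 -60 0 0 0 -0.36 100;20 -80 0 0 0 -0.48 100;25 -110 0 0 0 -0.6 100';python3 -m crank '0 0 0 0 0 -0.12 100;0 0 -25 0 0 -0.23 100;0 0 -60 0 0 -0.23 100;0 0 -95 0 0 -0.23 100;0 0 -95 0 0 -0.23 100'; python3 -m crank '0 0 0 0 0 0 100;0 0 0 0 0 0 100'
python3 - <<'E'
from h import *
s=snap('wrist','w28')
st=robot.state();q=st['tool_rot'];print(st['tool_pos'],q,2*np.arctan2(q[2],q[1]),st['force'],st['grip_width'])
np.savez('/tmp/s.npz',**{k:s[k] for k in s})
E
```

```text
time: 30.22
tool_pos: [0.5533, 0.3649, 0.1142]
tool_rot: [-0.001, 0.366, 0.931, -0.001]
force: [0.7, 0.1, -0.3]
grip_width: 0.0854
time: 30.63
tool_pos: [0.5782, 0.2558, 0.1143]
tool_rot: [-0.001, 0.624, 0.781, -0.0]
force: [0.6, 0.4, -0.4]
grip_width: 0.0855
time: 31.05
tool_pos: [0.5732, 0.2544, 0.0119]
tool_rot: [-0.003, 0.708, 0.706, -0.005]
force: [-1.9, -0.5, -2.0]
grip_width: 0.0851
time: 31.22
tool_pos: [0.5798, 0.2558, 0.022]
tool_rot: [0.0, 0.708, 0.706, 0.0]
force: [0.3, 0.4, 0.5]
grip_width: 0.0855
[0.58076628 0.25595994 0.02292509] [0.0008215  0.70835851 0.70585126 0.00124031] 1.567250530125737 [ 1.61235892 -0.20992007 -0.04309249] 0.08522926764863739
```

View pics/w28.png

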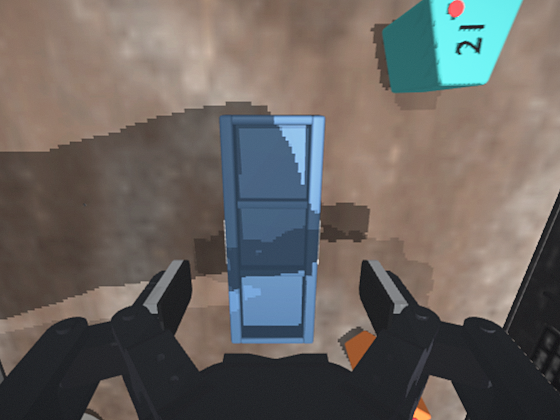

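```bash
python3 -m crank '0 0 -15 0 0 0 100;0 0 -25 0 0 0 100;0 0 -25 0 0 0 100;0 0 -25 0 0 0 100;0 0 -25 0 0 0 100';python3 -m crank '0 0 0 0 0 0 100;0 0 0 0 0 0 100'
```

```text
time: 31.68
tool_pos: [0.5801, 0.2556, -0.0036]
tool_rot: [0.0, 0.708, 0.706, 0.0]
force: [0.2, 1.0, -0.3]
grip_width: 0.0852
time: 31.85
tool_pos: [0.5802, 0.2555, -0.0039]
tool_rot: [0.0, 0.708, 0.706, 0.0]
force: [-0.3, 0.7, 0.4]
grip_width: 0.0857
```

```bash
python3 -m crank '-2 0 -12 0 0 0 100;-2 0 -20 0 0 0 100;-2 0 -20 0 0 0 100;-2 0 -20 0 0 0 60;-2 0 -20 0 0 0 45';python3 -m crank '0 0 0 0 0 0 40;0 0 0 0 0 0 40;0 0 0 0 0 0 40;0 0 0 0 0 0 40;0 0 0 0 0 0 40'
python3 - <<'E'
from h import *
s=snap('wrist','w29')
st=robot.state();q=st['tool_rot'];print(st['tool_pos'],q,2*np.arctan2(q[2],q[1]),st['force'],st['grip_width'])
E
python3 -m crank '0 0 15 0 0 0 40;0 0 45 0 0 0 40;0 0 80 0 0 0 40;0 0 115 0 0 0 40;0 0 135 0 0 0.06 40'
```

```text
time: 32.27
tool_pos: [0.5774, 0.2553, -0.0249]
tool_rot: [-0.0, 0.709, 0.706, -0.0]
force: [-0.4, 0.2, 0.5]
grip_width: 0.064
time: 32.68
tool_pos: [0.5781, 0.2555, -0.0242]
tool_rot: [0.0, 0.709, 0.706, 0.0]
force: [0.5, 0.3, 3.1]
grip_width: 0.057
[ 0.57804451  0.25548328 -0.02421518] [2.61729903e-04 7.08522759e-01 7.05687823e-01 3.57866037e-04] 1.5667871184390794 [-0.6601939  -0.42955011  3.85899169] 0.0563810786240182
time: 33.15
tool_pos: [0.5787, 0.2556, 0.1142]
tool_rot: [0.001, 0.687, 0.726, 0.001]
force: [1.1, -0.4, -1.3]
grip_width: 0.0564
```

View pics/w29.png

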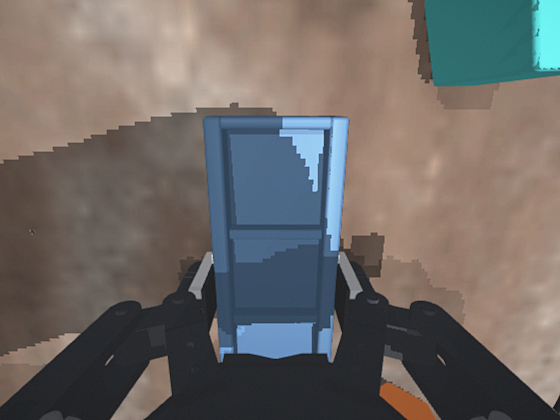

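```bash
python3 -m crank '-10 18 0 0 0 0.12 40;-20 36 0 0 0 0.24 40;-30 54 0 0 0 0.36 40;-40 72 0 0 0 0.48 40;-50 90 0 0 0 0.6 40';python3 -m crank '-12 20 0 0 0 0.12 40;-24 40 0 0 0 0.24 40;-36 60 0 0 0 0.36 40;-48 80 0 0 0 0.48 40;-58 96 0 0 0 0.6 40';python3 -m crank '0 0 0 0 0 0.12 40;0 0 0 0 0 0.17 40;0 0 0 0 0 0.17 40;0 0 0 0 0 0.17 40;0 0 0 0 0 0.17 40';python3 -m crank '0 0 0 0 0 0 40;0 0 0 0 0 0 40'
python3 - <<'E'
from h import *
st=robot.state();q=st['tool_rot'];print(st['tool_pos'],q,2*np.arctan2(q[2],q[1]),st['force'],st['grip_width'])
snap('side','s30')
E
```

```text
time: 33.57
tool_pos: [0.5268, 0.346, 0.1097]
tool_rot: [-0.0, 0.439, 0.898, -0.0]
force: [-0.5, -0.1, -2.0]
grip_width: 0.057
time: 33.98
tool_pos: [0.4683, 0.4425, 0.1097]
tool_rot: [-0.0, 0.154, 0.988, -0.0]
force: [0.0, 0.9, -1.0]
grip_width: 0.0568
time: 34.4
tool_pos: [0.4697, 0.4411, 0.11]
tool_rot: [-0.0, 0.074, 0.997, -0.0]
force: [0.2, -0.0, -0.9]
grip_width: 0.0569
time: 34.57
tool_pos: [0.4698, 0.4412, 0.1103]
tool_rot: [-0.0, 0.073, 0.997, 0.0]
force: [-0.3, -0.8, -2.4]
grip_width: 0.0569
[0.46980273 0.4411506  0.11028833] [-2.75583583e-05  7.30305223e-02  9.97329706e-01  1.12285519e-05] 2.995401461296842 [-0.30115593 -0.76443283 -2.35072805] 0.05685047856195471
```

View pics/s30.png

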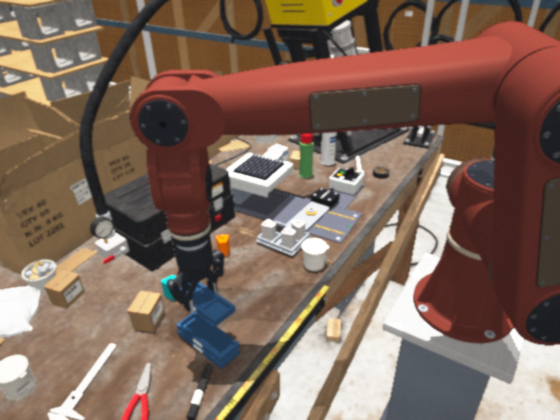

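```bash
python3 -m crank '0 0 -35 0 0 0 40;0 0 -65 0 0 0 40;0 0 -84 0 0 0 40;0 0 -88 0 0 0 40;0 0 -88 0 0 0 40';python3 -m crank '0 0 -3 0 0 0 40;0 0 -6 0 0 0 40;0 0 -9 0 0 0 40;0 0 -11 0 0 0 40;0 0 -11 0 0 0 40'; python3 -m crank '0 0 -1 0 0 0 40;0 0 -2 0 0 0 40;0 0 -2 0 0 0 40'
```

```text
time: 35.03
tool_pos: [0.4686, 0.4406, 0.0208]
tool_rot: [-0.001, 0.073, 0.997, -0.001]
force: [0.4, -0.6, -1.4]
grip_width: 0.0566
time: 35.45
tool_pos: [0.4702, 0.4415, 0.0118]
tool_rot: [0.001, 0.072, 0.997, 0.0]
force: [0.3, 0.2, 0.2]
grip_width: 0.0566
time: 35.7
tool_pos: [0.4703, 0.4414, 0.0112]
tool_rot: [0.001, 0.072, 0.997, 0.0]
force: [-2.9, -3.3, 10.7]
grip_width: 0.0565
```

```bash
python3 -m crank '0 0 0 0 0 0 60;0 0 0 0 0 0 80;0 0 0 0 0 0 90;0 0 30 0 0 0 90;0 0 65 0 0 0 90'; python3 -m crank '20 0 30 0 0 0 90;40 0 50 0 0 0 90;60 0 60 0 0 0 90;60 0 60 0 0 0 90;60 0 60 0 0 0 90';python3 -m crank '0 0 0 0 0 0 90;0 0 0 0 0 0 90'
python3 - <<'E'
from h import *
s=snap('side','s31');crop(s,150,290,270,380,6,'s31c');s=snap('wrist','w31');P=cloud(s)
st=robot.state();q=st['tool_rot'];print(st['tool_pos'],q,st['force'],st['grip_width'])
for u,v in [(232,60),(234,100),(236,150),(238,200),(300,60),(299,100),(297,150),(294,200),(265,29),(265,222)]: print(P[v,u].round(4))
E
```

```text
time: 36.12
tool_pos: [0.4674, 0.4401, 0.0717]
tool_rot: [-0.003, 0.072, 0.997, -0.002]
force: [0.4, 0.6, 1.1]
grip_width: 0.077
time: 36.53
tool_pos: [0.5305, 0.4413, 0.1343]
tool_rot: [0.0, 0.073, 0.997, 0.0]
force: [-0.1, -0.2, 0.0]
grip_width: 0.0768
time: 36.7
tool_pos: [0.5282, 0.4413, 0.133]
tool_rot: [-0.001, 0.072, 0.997, -0.001]
force: [0.0, 0.3, 0.5]
grip_width: 0.0767
[0.52841456 0.44139462 0.13339399] [-7.07360859e-04  7.20047864e-02  9.97403970e-01 -3.61406758e-04] [-0.28900068  0.52909666 -0.83357762] 0.0766200983592463
[0.4112 0.4262 0.055 ]
[0.4394 0.4225 0.0553]
[0.4775 0.4171 0.0569]
[0.5201 0.4108 0.056 ]
[0.4187 0.4768 0.0557]
[0.4466 0.4729 0.0543]
[0.4849 0.4666 0.055 ]
[0.5273 0.4588 0.0554]
[ 0.3815  0.4541 -0.0007]
[0.5441 0.4307 0.055 ]
```

View pics/s31c.png

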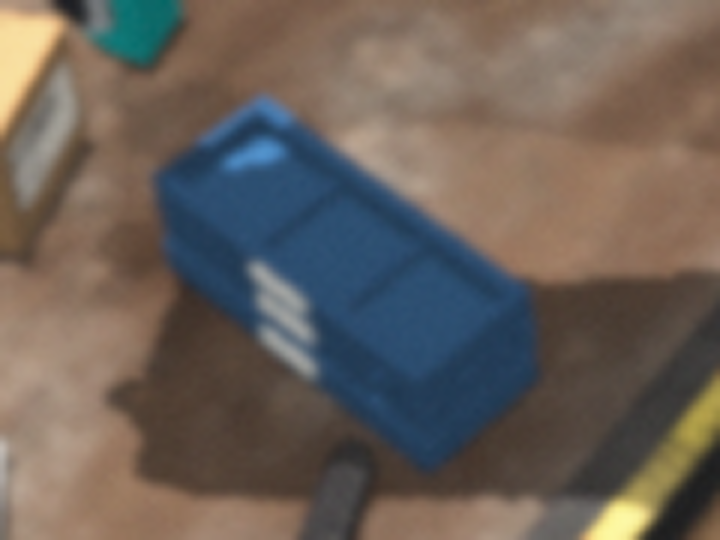

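View pics/w31.png

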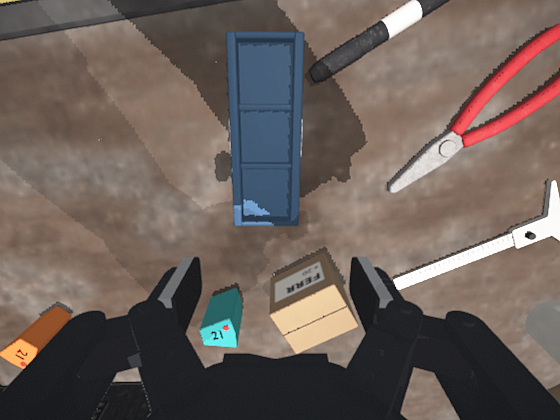

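```bash
python3 -m crank '-5 -20 25 0 0 -0.12 60;-10 -45 50 0 0 -0.24 20;-15 -75 75 0 0 -0.36 0;-18 -110 90 0 0 -0.48 0;-20 -150 90 0 0 -0.6 0';python3 -m crank '-2 -40 0 0 0 -0.12 0;-4 -80 0 0 0 -0.24 0;-6 -120 0 0 0 -0.36 0;-8 -160 0 0 0 -0.48 0;-10 -200 0 0 0 -0.6 0';python3 -m crank '0 -40 0 0 0 -0.12 0;0 -80 0 0 0 -0.23 0;0 -120 0 0 0 -0.23 0;0 -160 0 0 0 -0.23 0;0 -200 0 0 0 -0.23 0';python3 -m crank '0 -40 0 0 0 0 0;0 -80 0 0 0 0 0;5 -120 0 0 0 0 0;15 -155 0 0 0 0 0;30 -185 0 0 0 0 0'
python3 - <<'E'
from h import *
st=robot.state();q=st['tool_rot'];print(st['tool_pos'],q,2*np.arctan2(q[2],q[1]),st['qpos'])
snap('wrist','w32')
E
```

```text
time: 37.22
tool_pos: [0.5098, 0.2915, 0.2281]
tool_rot: [0.002, 0.366, 0.931, 0.002]
force: [0.8, 0.1, 1.5]
grip_width: 0.016
time: 37.63
tool_pos: [0.4986, 0.0901, 0.224]
tool_rot: [0.0, 0.625, 0.781, 0.0]
force: [1.3, 0.3, -0.2]
grip_width: 0.0
time: 38.05
tool_pos: [0.4989, -0.11, 0.2241]
tool_rot: [0.0, 0.708, 0.706, 0.0]
force: [0.6, -0.1, 0.0]
grip_width: 0.0002
time: 38.47
tool_pos: [0.5289, -0.2958, 0.2241]
tool_rot: [0.0, 0.709, 0.705, -0.0]
force: [0.9, 0.6, 0.6]
grip_width: 0.0
[ 0.52887023 -0.29578998  0.22411539] [ 3.80879081e-05  7.09010421e-01  7.05197990e-01 -1.25938633e-04] 1.5654047280957548 [-7.25341986e-01  1.26874156e-01  1.50377562e-01  1.59423950e+00
 -2.56158553e-04  8.50845932e-01]
```

View pics/w32.png

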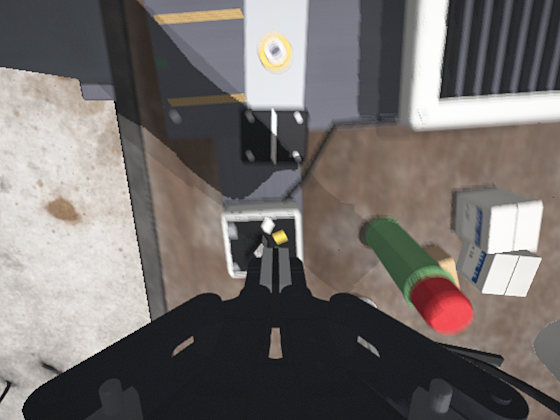

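Run:
```python
from h import *
s=snap('wrist');P=cloud(s);crop(s,200,60,460,290,3,'f1')
print('lamp corner',ray(s,408,128,.147),px(s,412,118),px(s,420,100))
for u,v in [(243,108),(307,110),(307,163),(242,160)]: print(ray(s,u,v,.038).round(4))
for u,v in [(274,108),(275,163)]: print('line',ray(s,u,v,.038).round(4))
for u,v in [(330,126),(345,123),(320,145),(310,160),(300,177),(290,192),(375,122)]: print(u,v,P[v-1:v+2,u-1:u+2,2].max().round(3),P[v,u].round(3))
print('can',px(s,440,305))
```

```text
lamp corner [ 0.63775037 -0.234588    0.147     ] [ 0.7064551  -0.23164751 -0.00186092] [ 0.65102513 -0.21341156  0.13228261]
[ 0.4963 -0.2182  0.038 ]
[ 0.5687 -0.2209  0.038 ]
[ 0.5703 -0.2811  0.038 ]
[ 0.4927 -0.277   0.038 ]
line [ 0.5313 -0.2184  0.038 ]
line [ 0.532  -0.2809  0.038 ]
330 126 0.011 [ 0.601 -0.24   0.009]
345 123 -0.0 [ 0.622 -0.237 -0.001]
320 145 0.01 [ 0.589 -0.264  0.008]
310 160 0.012 [ 0.577 -0.282  0.012]
300 177 0.012 [ 0.564 -0.304  0.011]
290 192 0.004 [ 0.552 -0.327  0.003]
375 122 0.0 [ 0.66  -0.236 -0.002]
can [ 0.67506009 -0.38269558  0.17110351]
```

View pics/f1.png

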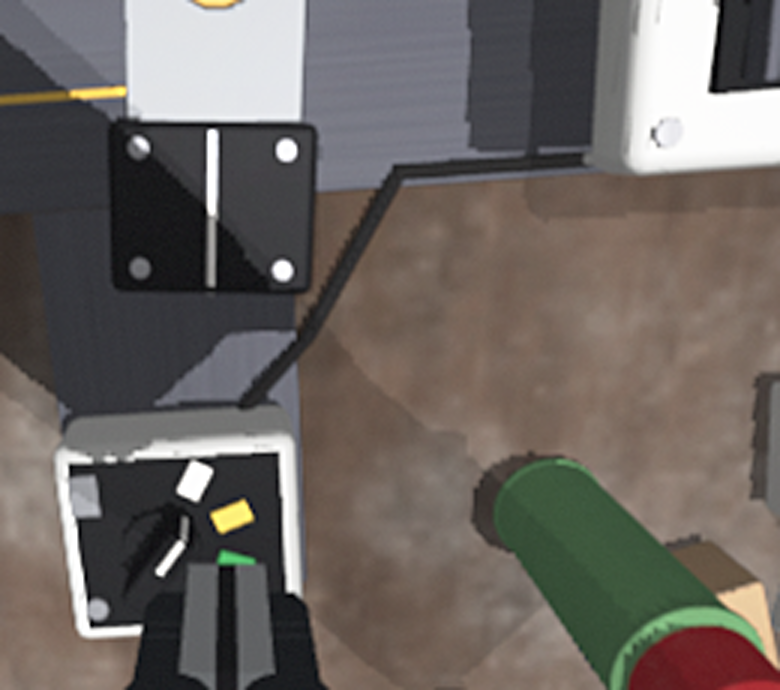

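```bash
python3 -m crank '30 -6 0 0 0 0 0;58 -12 -10 0 0 0 0;58 -12 -45 0 0 0 0;58 -12 -80 0 0 0 0;58 -12 -100 0 0 0 0';python3 -m crank '0 0 0 0 0 0 0;0 0 0 0 0 0 0;0 0 0 0 0 0 0';python3 - <<'E'
from h import *
s=snap('wrist','w33')
E
```

```text
time: 38.98
tool_pos: [0.5867, -0.3035, 0.1199]
tool_rot: [-0.002, 0.708, 0.706, -0.0]
force: [-0.3, 0.6, -1.5]
grip_width: 0.0001
time: 39.23
tool_pos: [0.5882, -0.3055, 0.1266]
tool_rot: [0.001, 0.708, 0.706, 0.0]
force: [0.3, 0.2, 0.5]
grip_width: -0.0001
```

View pics/w33.png

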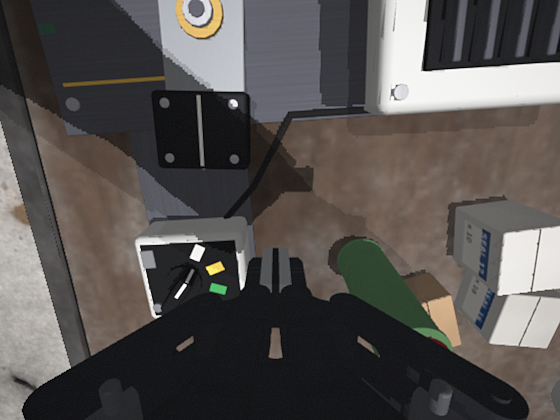

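Run:
```python
from h import *
s=snap('wrist');P=cloud(s);crop(s,340,60,460,140,6,'f2')
for z in(.147,.086): print(ray(s,368,112,z),ray(s,382,112,z))
print(P[100,372:400:3].round(3))
print(P[105,366:400:3].round(3))
print(robot.state()['tool_pos'])
print([ray(s,u,v,.038).round(4) for u,v in((250,93),(249,168),(157,168))])
```

```text
[ 0.63433089 -0.22686213  0.147     ] [ 0.64095962 -0.22688381  0.147     ]
[ 0.65300994 -0.22761239  0.086     ] [ 0.66242683 -0.22764319  0.086     ]
[[ 0.644 -0.221  0.121]
 [ 0.644 -0.221  0.125]
 [ 0.645 -0.221  0.128]
 [ 0.646 -0.221  0.13 ]
 [ 0.647 -0.221  0.131]
 [ 0.648 -0.221  0.131]
 [ 0.65  -0.221  0.133]
 [ 0.651 -0.221  0.132]
 [ 0.653 -0.221  0.132]
 [ 0.654 -0.221  0.133]]
[[ 0.644 -0.223  0.109]
 [ 0.644 -0.223  0.115]
 [ 0.644 -0.223  0.12 ]
 [ 0.645 -0.224  0.125]
 [ 0.645 -0.224  0.128]
 [ 0.646 -0.224  0.13 ]
 [ 0.647 -0.224  0.131]
 [ 0.649 -0.224  0.132]
 [ 0.65  -0.224  0.131]
 [ 0.652 -0.224  0.132]
 [ 0.653 -0.224  0.132]
 [ 0.655 -0.224  0.132]]
[ 0.5886516  -0.30615245  0.127221  ]
[array([ 0.5704, -0.2132,  0.038 ]), array([ 0.5677, -0.2747,  0.038 ]), array([ 0.4871, -0.2744,  0.038 ])]
```

View pics/f2.png

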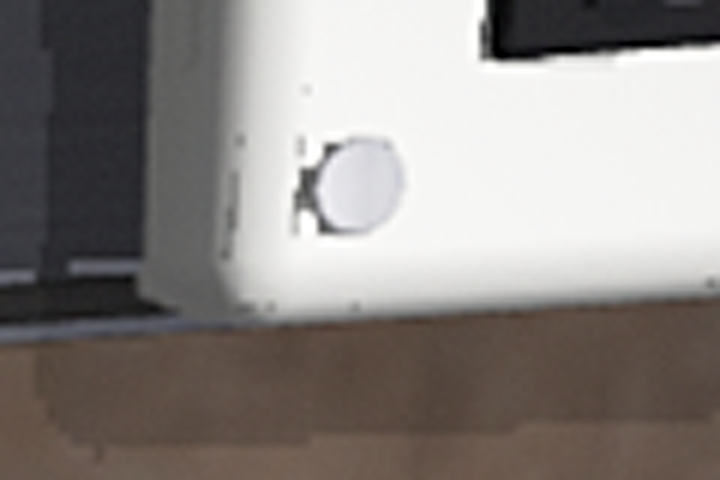

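```bash
python3 -m crank '0 0 -38 0 0 0 0;0 0 -76 0 0 0 0;0 0 -108 0 0 0 0;0 0 -126 0 0 0 0;0 0 -132 0 0 0 0';python3 -m crank '0 0 0 0 0 0 0;0 0 0 0 0 0 0;0 0 0 0 0 0 0;0 0 0 0 0 0 0';python3 - <<'E'
from h import *
s=snap('wrist','w34');st=robot.state();print(st['tool_pos'],st['force'])
E
```

```text
time: 39.75
tool_pos: [0.5864, -0.3046, -0.0101]
tool_rot: [-0.002, 0.709, 0.706, -0.0]
force: [-0.0, 0.4, -0.3]
grip_width: 0.0004
time: 40.08
tool_pos: [0.589, -0.3067, -0.0051]
tool_rot: [0.002, 0.709, 0.706, 0.0]
force: [0.2, -0.3, -0.5]
grip_width: 0.0003
[ 0.58878092 -0.30647293 -0.00557996] [-0.61474711  0.03801303 -0.24389802]
```

View pics/w34.png

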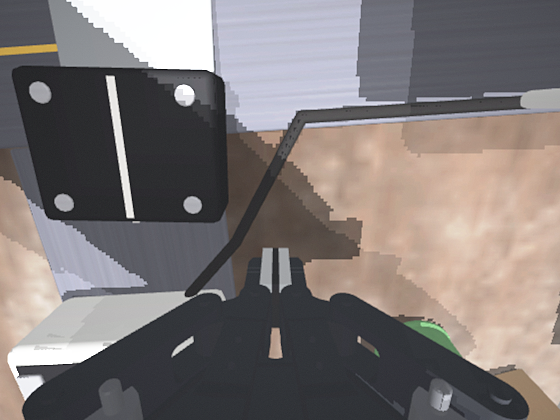

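```bash
python3 -m crank '0 13 0 0 0 0 0;0 26 0 0 0 0 0;0 38 0 0 0 0 0;0 38 0 0 0 0 0;0 38 0 0 0 0 0';python3 - <<'E'
from h import *
st=robot.state();print(st['tool_pos'],st['force'])
p=st['tool_pos'][:2]*1000
pin=np.array([527.5,-153.])
t0=p
for i,f in enumerate(np.arange(1.565,.05,-.06)):
    c,s_=np.cos(f),np.sin(f);t=pin+[c*-116+s_*54.5,s_*-116-c*54.5]
    if i%5==1 and i>1: t0=prev
    print(round(f,3),t.round(0),(t-t0).round(0),round(f-1.565,2)); prev=t
E
```

```text
time: 40.55
tool_pos: [0.5878, -0.2663, -0.0076]
tool_rot: [0.0, 0.708, 0.706, -0.0]
force: [-0.4, -1.3, -0.6]
grip_width: 0.0002
[ 0.58777425 -0.26631803 -0.00760508] [-0.42363947 -1.26153381 -0.5967418 ]
1.565 [ 581. -269.] [-6. -3.] 0.0
1.505 [ 574. -272.] [-14.  -6.] -0.06
1.445 [ 567. -275.] [-21.  -9.] -0.12
1.385 [ 560. -277.] [-28. -11.] -0.18
1.325 [ 552. -279.] [-36. -12.] -0.24
1.265 [ 545. -280.] [-43. -14.] -0.3
1.205 [ 537. -281.] [-8. -1.] -0.36
1.145 [ 529. -281.] [-15.  -1.] -0.42
1.085 [ 522. -281.] [-23.  -1.] -0.48
1.025 [ 514. -280.] [-31.  -0.] -0.54
0.965 [ 506. -279.] [-38.   1.] -0.6
0.905 [ 499. -278.] [-8.  2.] -0.66
0.845 [ 491. -276.] [-15.   3.] -0.72
0.785 [ 484. -274.] [-22.   6.] -0.78
0.725 [ 477. -271.] [-29.   9.] -0.84
0.665 [ 470. -267.] [-36.  12.] -0.9
0.605 [ 463. -264.] [-7.  4.] -0.96
0.545 [ 457. -260.] [-13.   8.] -1.02
0.485 [ 450. -255.] [-20.  12.] -1.08
0.425 [ 444. -250.] [-26.  17.] -1.14
0.365 [ 439. -245.] [-31.  22.] -1.2
0.305 [ 433. -240.] [-5.  5.] -1.26
0.245 [ 428. -234.] [-10.  11.] -1.32
0.185 [ 424. -228.] [-15.  17.] -1.38
0.125 [ 419. -222.] [-19.  24.] -1.44
0.065 [ 415. -215.] [-23.  30.] -1.5
```

```bash
python3 -m crank '-6 -3 0 0 0 0 0;-14 -6 0 0 0 -0.06 0;-21 -9 0 0 0 -0.12 0;-28 -11 0 0 0 -0.18 0;-36 -12 0 0 0 -0.24 0';python3 -m crank '-7 -1 0 0 0 -0.06 0;-15 -2 0 0 0 -0.12 0;-23 -2 0 0 0 -0.18 0;-30 -2 0 0 0 -0.24 0;-38 -1 0 0 0 -0.3 0';python3 - <<'E'
from h import *
s=snap('wrist','w35');st=robot.state();print(st['tool_pos'],st['force'])
E
```

```text
time: 40.97
tool_pos: [0.5518, -0.2808, -0.0075]
tool_rot: [0.001, 0.789, 0.614, 0.0]
force: [3.7, -3.6, -2.3]
grip_width: -0.0002
time: 41.38
tool_pos: [0.5137, -0.2824, -0.0073]
tool_rot: [0.001, 0.872, 0.489, 0.0]
force: [2.3, -4.9, -3.1]
grip_width: -0.0001
[ 0.51220476 -0.28177336 -0.007592  ] [ 0.13546175  0.8706912  -0.29781413]
```

View pics/w35.png

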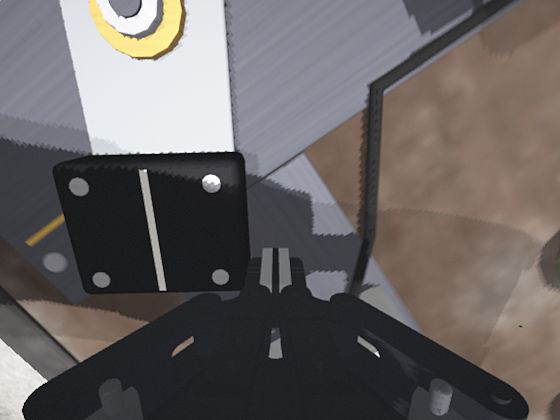

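```bash
python3 -m crank '-8 1 0 0 0 -0.06 0;-15 2 0 0 0 -0.12 0;-23 4 0 0 0 -0.18 0;-30 6 0 0 0 -0.24 0;-37 9 0 0 0 -0.3 0';python3 -m crank '-7 4 0 0 0 -0.06 0;-14 7 0 0 0 -0.12 0;-20 11 0 0 0 -0.18 0;-27 16 0 0 0 -0.24 0;-33 21 0 0 0 -0.3 0';python3 -m crank '-5 5 0 0 0 -0.06 0;-10 9 0 0 0 -0.11 0;-14 13 0 0 0 -0.16 0;-16 17 0 0 0 -0.2 0;-16 17 0 0 0 -0.2 0';python3 - <<'E'
from h import *
s=snap('wrist','w36');st=robot.state();print(st['tool_pos'],st['force'])
np.savez('/tmp/s.npz',**{k:s[k] for k in s})
E
```

```text
time: 41.85
tool_pos: [0.4768, -0.2727, -0.0073]
tool_rot: [0.001, 0.935, 0.354, 0.001]
force: [3.4, -1.7, -1.0]
grip_width: 0.0
time: 42.27
tool_pos: [0.4432, -0.2522, -0.0073]
tool_rot: [0.001, 0.978, 0.21, -0.0]
force: [-1.1, -6.6, -0.3]
grip_width: -0.0002
time: 42.68
tool_pos: [0.4271, -0.2339, -0.0075]
tool_rot: [0.0, 0.994, 0.112, -0.0]
force: [-0.3, -0.6, -0.4]
grip_width: 0.0001
[ 0.42743358 -0.23386865 -0.00756307] [-0.54585886  0.10822779  0.36300239]
```

View pics/w36.png

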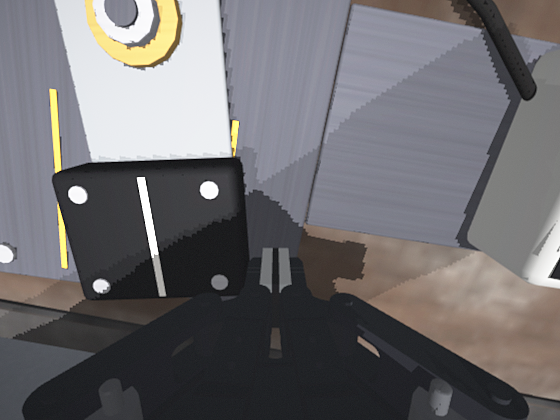

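Run:
```python
from h import *
s=dict(np.load('/tmp/s.npz'))
def ang(a,b,z):
    A=ray(s,*a,z);B=ray(s,*b,z);d=A-B;return A.round(4),B.round(4),np.arctan2(d[1],d[0]).round(4)
print(ang((142,178),(162,296),.038)); print(ang((54,90),(65,267),.004)); print(ang((240,162),(243,290),.038),ang((56,180),(86,298),.038))
```

```text
(array([ 0.4675, -0.1674,  0.038 ]), array([ 0.4117, -0.1816,  0.038 ]), np.float64(0.2503))
(array([ 0.491 , -0.1081,  0.004 ]), array([ 0.3921, -0.1139,  0.004 ]), np.float64(0.0592))
(array([ 0.4833, -0.2059,  0.038 ]), array([ 0.4236, -0.2188,  0.038 ]), np.float64(0.212)) (array([ 0.4586, -0.1324,  0.038 ]), array([ 0.4024, -0.1463,  0.038 ]), np.float64(0.2413))
```

```bash
python3 -m crank '-2 3 0 0 0 -0.03 0;-4 6 0 0 0 -0.06 0;-7 9 0 0 0 -0.09 0;-9 12 0 0 0 -0.12 0;-9 12 0 0 0 -0.12 0';python3 - <<'E'
from h import *
s=snap('wrist','w37');st=robot.state();print(st['tool_pos'],st['force'])
np.savez('/tmp/s.npz',**{k:s[k] for k in s})
E
```

```text
time: 43.15
tool_pos: [0.4186, -0.2217, -0.0076]
tool_rot: [0.0, 0.999, 0.054, 0.0]
force: [-0.5, 0.2, -0.1]
grip_width: -0.0001
[ 0.41867808 -0.22172533 -0.00764751] [-0.21536922 -0.17275788 -0.45974052]
```

View pics/w37.png

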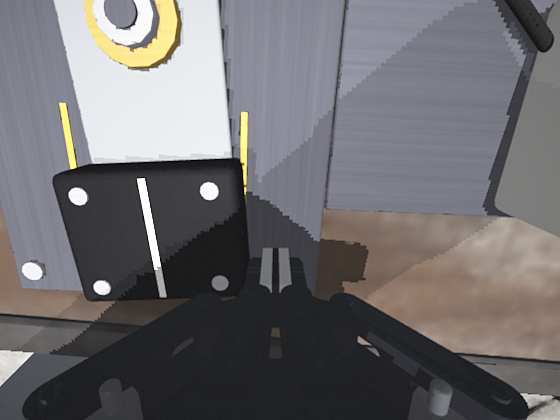

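Run:
```python
from h import *
s=dict(np.load('/tmp/s.npz'));crop(s,30,90,260,310,3.4,'g1')
def ang(a,b,z):
    A=ray(s,*a,z);B=ray(s,*b,z);d=A-B;return A.round(4),B.round(4),np.arctan2(d[1],d[0]).round(4)
print(ang((142,178),(163,296),.038)); print(ang((63,103),(73,167),.004)); print(ang((343,40),(318,280),.004)); print(ang((244,112),(245,190),.004))
```

```text
(array([ 0.4665, -0.1603,  0.038 ]), array([ 0.4094, -0.1684,  0.038 ]), np.float64(0.1407))
(array([ 0.4912, -0.1078,  0.004 ]), array([ 0.4592, -0.1093,  0.004 ]), np.float64(0.0482))
(array([ 0.5335, -0.2407,  0.004 ]), array([ 0.4051, -0.2487,  0.004 ]), np.float64(0.0625))
(array([ 0.4966, -0.1972,  0.004 ]), array([ 0.4564, -0.2008,  0.004 ]), np.float64(0.0882))
```

View pics/g1.png

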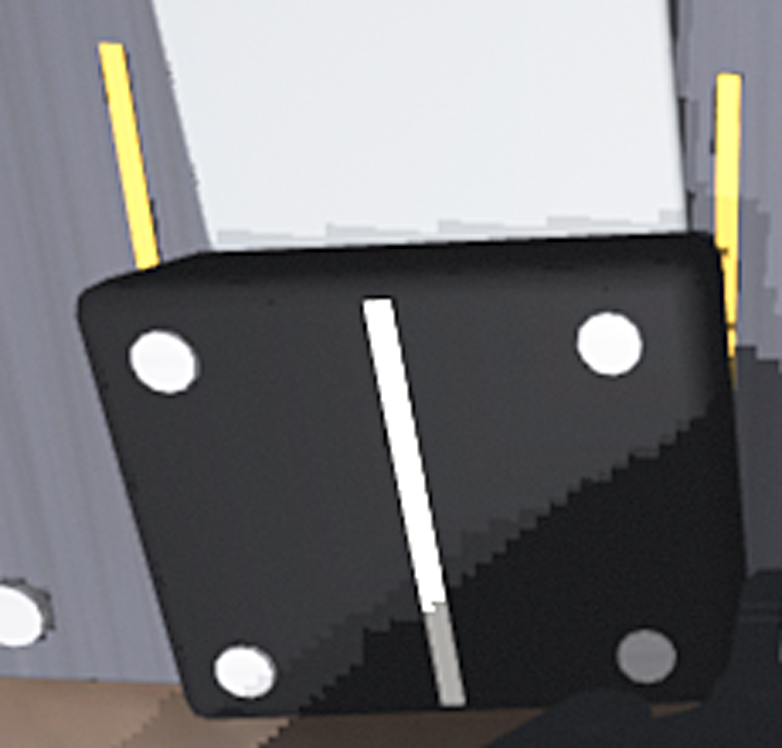

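```bash
python3 -m crank '-1 2 0 0 0 -0.02 0;-2 4 0 0 0 -0.03 0;-3 6 0 0 0 -0.05 0;-3 6 0 0 0 -0.05 0;-3 6 0 0 0 -0.05 0';python3 -m crank '0 -3 0 0 0 0 0;0 -15 0 0 0 0 0;0 -20 25 0 0 0 0;-5 -20 65 0 0 0 0;-10 0 100 0 0 0 0';python3 -m crank '-10 30 30 0 0 0 0;-25 60 60 0 0 0 0;-35 70 80 0 0 0 0;-35 70 80 0 0 0 0;-35 70 80 0 0 0 0';python3 -m crank '0 0 0 0 0 0 0;0 0 0 0 0 0 0;0 0 0 0 0 0 0';python3 - <<'E'
from h import *
s=snap('wrist','w38');st=robot.state();print(st['tool_pos'],st['force'],st['qpos'])
np.savez('/tmp/s.npz',**{k:s[k] for k in s})
E
```

```text
time: 43.62
tool_pos: [0.4156, -0.2153, -0.0077]
tool_rot: [-0.0, 1.0, 0.029, -0.0]
force: [-0.5, -1.1, -0.7]
grip_width: -0.0
time: 44.03
tool_pos: [0.4053, -0.218, 0.0936]
tool_rot: [0.0, 1.0, 0.027, -0.0]
force: [0.8, -0.3, 0.6]
grip_width: -0.0001
time: 44.45
tool_pos: [0.3716, -0.1464, 0.174]
tool_rot: [0.001, 1.0, 0.029, 0.002]
force: [-0.4, -0.5, -1.0]
grip_width: 0.0006
time: 44.7
tool_pos: [0.3704, -0.1458, 0.171]
tool_rot: [-0.001, 1.0, 0.028, -0.001]
force: [0.4, 0.4, -0.2]
grip_width: -0.0002
[ 0.37033945 -0.1456896   0.17116161] [-0.45871158  0.38945876  0.05545912] [-7.06474099e-01 -5.38091182e-01 -5.29193057e-01  1.58192126e+00
 -3.54933911e-05  2.37887577e+00]
```

View pics/w38.png

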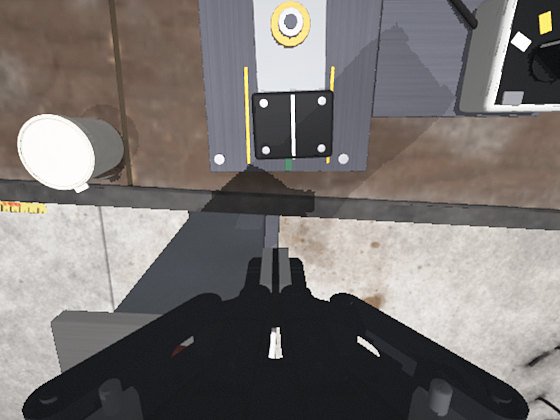

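Run:
```python
from h import *
s=dict(np.load('/tmp/s.npz'));crop(s,200,0,380,180,4.4,'g2')
```

```text
(no output)
```

View pics/g2.png

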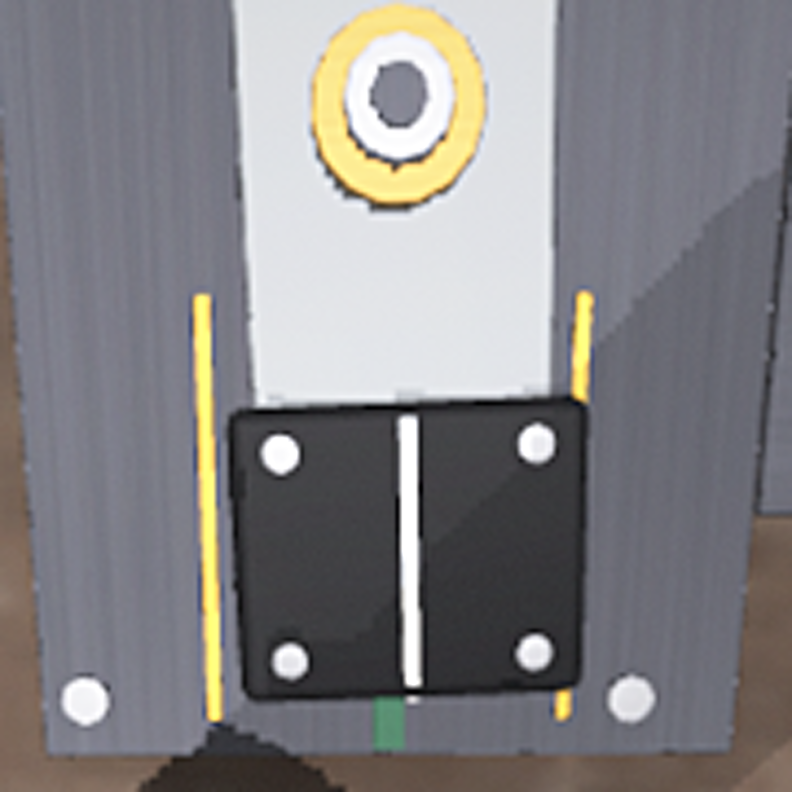

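```bash
cat > th.py <<'E'
from h import *
def theta(s,x0,y0,k,cL,cR,g,yl,l,fl,fr,pinz=None):
    F=lambda c,z:ray(s,x0+c[0]/k,y0+c[1]/k,z)[:2]
    an=lambda d:np.arctan2(d[1],d[0])
    CL,CR=F(cL,.004),F(cR,.004);G=F(g,.004)
    yaw1=an(CL-CR)-np.pi/2;yaw2=an(F(yl[0],.004)-F(yl[1],.004))
    a,b=F(l[0],.038),F(l[1],.038);fl,fr=F(fl,.038),F(fr,.038)
    print('yaw',yaw1.round(4),yaw2.round(4),'tail line',an(a-b).round(4),'tail front',(an(fl-fr)-np.pi/2).round(4))
    yaw=(yaw1+yaw2)/2
    m=(CL+CR)/2
    for nm,o in(('green',G+0*m),('mid',m)):
        ax=np.array([np.cos(yaw),np.sin(yaw)]);n=np.array([-ax[1],ax[0]])
        print(nm,'line end lateral mm',((b-o)@n*1000).round(2),'dist',((b-o)@ax*1000).round(1), 'tailmid',((((fl+fr)/2)-o)@n*1000).round(2))
E
python3 - <<'E'
from th import *
s=dict(np.load('/tmp/s.npz'))
theta(s,200,0,4.4,(47,752),(728,752),(390,722),((203,296),(215,718)),((408,418),(413,687)),(248,697),(580,688))
E
```

```text
yaw 0.0568 0.0569 tail line 0.0953 tail front 0.0839
green line end lateral mm -3.64 dist 14.3 tailmid -3.85
mid line end lateral mm -4.2 dist 22.2 tailmid -4.41
```

```bash
python3 -m crank '15 -30 0 0 0 0 0;30 -60 0 0 0 0 0;45 -90 -15 0 0 0 0;45 -90 -55 0 0 0 0;45 -90 -95 0 0 0 0';python3 -m crank '0 0 -35 0 0 0 0;0 0 -65 0 0 0 0;0 0 -80 0 0 0 0;0 0 -80 0 0 0 0;0 0 -80 0 0 0 0';python3 -m crank '0 0 0 0 0 0 0;0 0 0 0 0 0 0'
```

```text
time: 45.17
tool_pos: [0.4165, -0.2378, 0.0762]
tool_rot: [0.0, 1.0, 0.027, 0.0]
force: [0.3, -0.7, -0.4]
grip_width: -0.0
time: 45.58
tool_pos: [0.4149, -0.235, -0.0035]
tool_rot: [-0.001, 1.0, 0.028, -0.001]
force: [1.0, -0.2, 1.5]
grip_width: -0.0
time: 45.75
tool_pos: [0.4166, -0.2366, -0.001]
tool_rot: [0.001, 1.0, 0.028, 0.001]
force: [0.7, 0.0, 0.0]
grip_width: 0.0
```

```bash
python3 -m crank '0 9 -5 0 0 0 0;0 17 -5 0 0 0 0;0 20 -5 0 0 -0.01 0;0 22 -5 0 0 -0.02 0;0 24 -5 0 0 -0.03 0';python3 -m crank '0 0 0 0 0 0 0;0 0 0 0 0 0 0;0 0 0 0 0 0 0';python3 -m crank '0 -3 0 0 0 0 0;0 -15 0 0 0 0 0;0 -24 25 0 0 0 0;-5 -24 65 0 0 0 0;-10 -4 100 0 0 0 0';python3 -m crank '-10 30 30 0 0 0 0;-25 60 60 0 0 0 0;-35 70 80 0 0 0 0;-35 70 80 0 0 0 0;-35 70 80 0 0 0 0';python3 -m crank '0 0 0 0 0 0 0;0 0 0 0 0 0 0;0 0 0 0 0 0 0;0 0 0 0 0 0 0';python3 - <<'E'
from h import *
s=snap('wrist','w39');st=robot.state();print(st['tool_pos'],st['force'],st['qpos']);crop(s,200,0,380,180,4.4,'g3')
np.savez('/tmp/s.npz',**{k:s[k] for k in s})
E
```

```text
time: 46.17
tool_pos: [0.4155, -0.2118, -0.0074]
tool_rot: [0.001, 1.0, 0.013, -0.0]
force: [-4.2, -4.9, 0.6]
grip_width: -0.0002
time: 46.42
tool_pos: [0.4159, -0.2115, -0.0075]
tool_rot: [-0.0, 1.0, 0.013, 0.0]
force: [0.1, -0.3, 0.7]
grip_width: -0.0002
time: 46.83
tool_pos: [0.4052, -0.2184, 0.0936]
tool_rot: [0.0, 1.0, 0.012, -0.0]
force: [1.4, -1.2, 1.0]
grip_width: 0.0005
time: 47.25
tool_pos: [0.3715, -0.1466, 0.174]
tool_rot: [0.001, 1.0, 0.014, 0.002]
force: [0.4, -0.8, -1.3]
grip_width: 0.0003
time: 47.58
tool_pos: [0.3704, -0.1457, 0.1713]
tool_rot: [-0.001, 1.0, 0.013, -0.001]
force: [0.4, -0.0, 0.4]
grip_width: 0.0003
[ 0.37041792 -0.14565279  0.17146291] [0.62218453 1.08103852 0.060916  ] [-7.06228845e-01 -5.38639626e-01 -5.29020465e-01  1.58207717e+00
 -7.64116020e-05  2.40898818e+00]
```

View pics/g3.png

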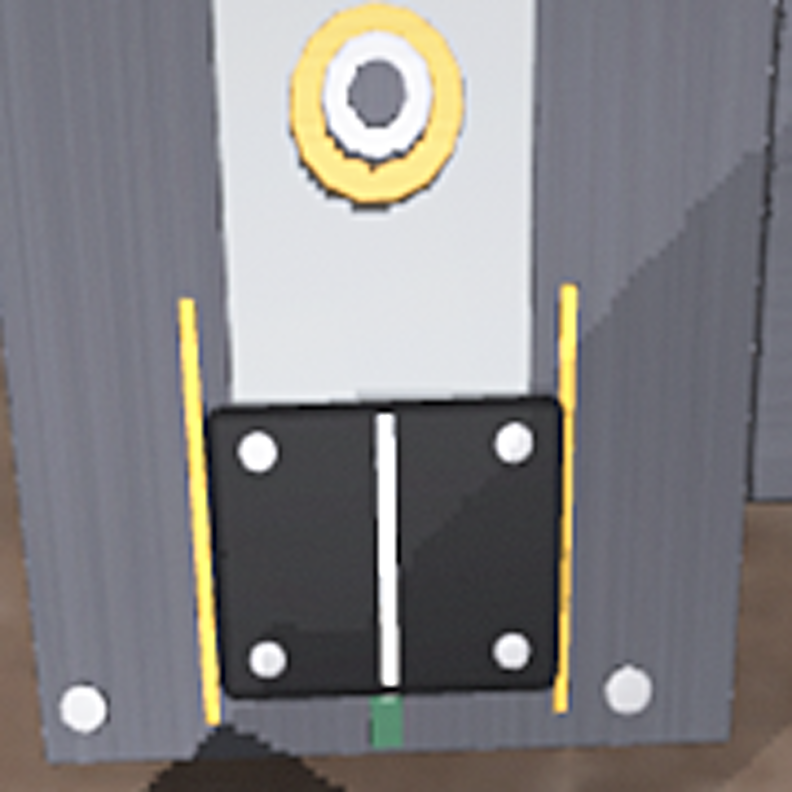

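Run:
```python
from th import *
s=dict(np.load('/tmp/s.npz'))
theta(s,200,0,4.4,(47,763),(728,740),(387,722),((188,300),(213,722)),((385,416),(390,685)),(228,697),(557,688))
```

```text
yaw 0.061 0.0571 tail line 0.0598 tail front 0.0541
green line end lateral mm 0.43 dist 14.8 tailmid -0.07
mid line end lateral mm 0.15 dist 22.5 tailmid -0.35
```

```bash
python3 -m crank '12 -40 0 0 0 0 0;24 -80 0 0 0 0 0;36 -120 0 0 0 0 0;48 -160 0 0 0 0 0;60 -200 0 0 0 0 0';python3 -m crank '0 -30 0 0 0 0 0;0 -30 0 0 0 0 0;0 -30 0 0 0 0 30;0 -30 0 0 0 0 40;0 -30 0 0 0 0 40';python3 - <<'E'
from h import *
s=snap('wrist','w40');st=robot.state();print(st['tool_pos'],st['tool_rot'],st['qpos'])
np.savez('/tmp/s.npz',**{k:s[k] for k in s})
E
```

```text
time: 48.05
tool_pos: [0.4307, -0.3472, 0.1715]
tool_rot: [-0.0, 1.0, 0.013, -0.0]
force: [0.8, -0.1, 1.3]
grip_width: -0.0002
time: 48.47
tool_pos: [0.4306, -0.3742, 0.1723]
tool_rot: [-0.0, 1.0, 0.014, -0.0]
force: [-0.4, 0.3, -0.8]
grip_width: 0.0338
[ 0.43066542 -0.37420323  0.17249001] [4.95721050e-05 9.99903833e-01 1.38679010e-02 5.30163511e-05] [-9.44538485e-01  9.46085234e-03 -6.55726071e-02  1.49562079e+00
  2.97735938e-05  2.16931748e+00]
```

View pics/w40.png

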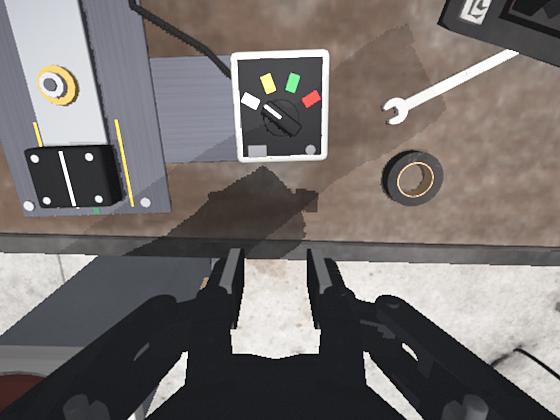

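Run:
```python
from h import *
s=dict(np.load('/tmp/s.npz'));crop(s,225,40,335,170,5,'k1')
P=cloud(s);print(P[115:122,278:286,2].round(3))
```

```text
[[0.08  0.08  0.08  0.081 0.08  0.08  0.08  0.08 ]
 [0.081 0.081 0.08  0.081 0.08  0.08  0.079 0.08 ]
 [0.081 0.08  0.08  0.08  0.081 0.08  0.079 0.081]
 [0.081 0.08  0.079 0.081 0.081 0.081 0.08  0.082]
 [0.081 0.08  0.081 0.081 0.08  0.079 0.081 0.081]
 [0.08  0.08  0.08  0.08  0.08  0.081 0.08  0.081]
 [0.08  0.081 0.08  0.08  0.082 0.081 0.08  0.08 ]]
```

View pics/k1.png

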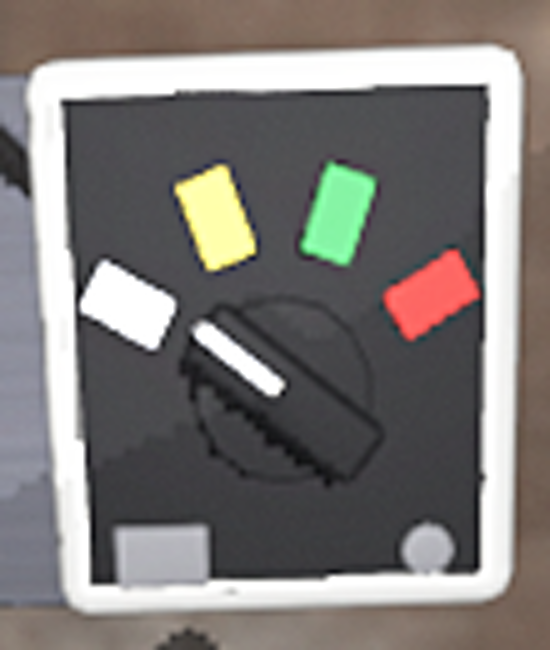

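Run:
```python
from h import *
s=dict(np.load('/tmp/s.npz'))
F=lambda a,b,z:ray(s,225+a/5,40+b/5,z)
ax=F(282,390,.057);print('skirt',ax);b=F(284,393,.081);print('bar',b)
print([F(*c,.081).round(4) for c in [(215,308),(185,350),(385,437),(350,478)]])
a=F(202,331,.081);c=F(278,390,.081);d=a-c;print('pointer',a,c,np.arctan2(d[1],d[0]))
for n,m in dict(w=(128,306),y=(216,218),g=(339,214),r=(432,295)).items():
    d=F(*m,.052)-ax;print(n,F(*m,.052).round(4),np.arctan2(d[1],d[0]).round(3),np.hypot(*d[:2]).round(4))
```

```text
skirt [ 0.5045157  -0.37746566  0.057     ]
bar [ 0.5046724  -0.37729565  0.081     ]
[array([ 0.5178, -0.3654,  0.081 ]), array([ 0.5111, -0.3606,  0.081 ]), array([ 0.498 , -0.3947,  0.081 ]), array([ 0.491 , -0.3891,  0.081 ])]
pointer [ 0.51416237 -0.36334113  0.081     ] [ 0.50512759 -0.37627098  0.081     ] 0.9609069203660118
w [ 0.5184 -0.3488  0.052 ] 1.12 0.0319
y [ 0.5338 -0.3646  0.052 ] 0.413 0.032
g [ 0.5351 -0.3868  0.052 ] -0.296 0.032
r [ 0.5219 -0.4045  0.052 ] -1.001 0.0321
```

```bash
python3 -m crank '14 0 0 0 0 0.12 40;28 0 0 0 0 0.24 40;42 0 0 0 0 0.36 40;56 -1 0 0 0 0.48 40;72 -2 -20 0 0 0.6 40';python3 -m crank '0 0 -20 0 0 0.12 40;0 0 -50 0 0 0.24 40;0 0 -80 0 0 0.33 40;0 0 -80 0 0 0.33 40;0 0 -80 0 0 0.33 40';python3 -m crank '0 0 0 0 0 0 40;0 0 0 0 0 0 40;0 0 0 0 0 0 40';python3 - <<'E'
from h import *
s=snap('wrist','w41');st=robot.state();q=st['tool_rot'];print(st['tool_pos'],2*np.arctan2(q[2],q[1]),st['grip_width'])
np.savez('/tmp/s.npz',**{k:s[k] for k in s})
E
```

```text
time: 48.93
tool_pos: [0.5047, -0.3778, 0.1568]
tool_rot: [0.003, 0.95, 0.312, 0.001]
force: [0.2, -1.6, 1.0]
grip_width: 0.0341
time: 49.35
tool_pos: [0.5018, -0.3754, 0.0716]
tool_rot: [-0.001, 0.888, 0.459, -0.0]
force: [-0.0, -0.9, -0.2]
grip_width: 0.0339
time: 49.6
tool_pos: [0.5035, -0.3781, 0.0749]
tool_rot: [0.002, 0.888, 0.46, 0.0]
force: [0.0, -0.0, -0.3]
grip_width: 0.0343
[ 0.50332405 -0.37799878  0.07441681] 0.955742608042974 0.03458764039861594
```

View pics/w41.png

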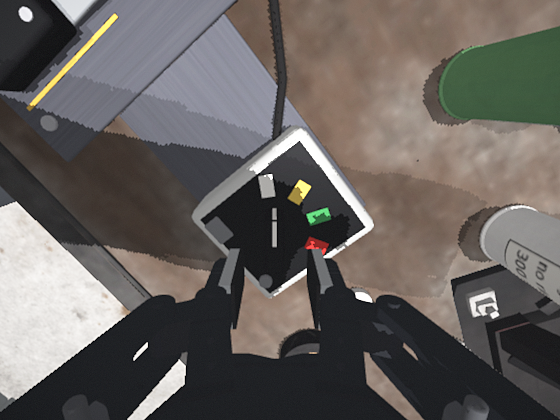

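```bash
python3 -m crank '0 1 -20 0 0 0 40;0 1 -34 0 0 0 40;0 1 -39 0 0 0 40;0 1 -39 0 0 0 40;0 1 -39 0 0 0 30';python3 -m crank '0 0 0 0 0 0 8;0 0 0 0 0 0 5;0 0 0 0 0 0 5;0 0 0 0 0 0 5';python3 - <<'E'
from h import *
s=snap('wrist','w42');st=robot.state();q=st['tool_rot'];print(st['tool_pos'],2*np.arctan2(q[2],q[1]),st['grip_width'],st['force'],st['torque'])
E
```

```text
time: 50.07
tool_pos: [0.503, -0.3766, 0.034]
tool_rot: [0.001, 0.888, 0.46, 0.0]
force: [0.3, 0.5, 0.4]
grip_width: 0.0257
time: 50.4
tool_pos: [0.5034, -0.377, 0.0346]
tool_rot: [0.001, 0.888, 0.46, 0.0]
force: [2.6, -0.8, 6.3]
grip_width: 0.0108
[ 0.50339804 -0.37697658  0.03456905] 0.9565985391338301 0.010644583265471899 [ 2.5590259  -1.33406044  5.18146129] [-0.21215794 -0.45579916  0.05294693]
```

View pics/w42.png

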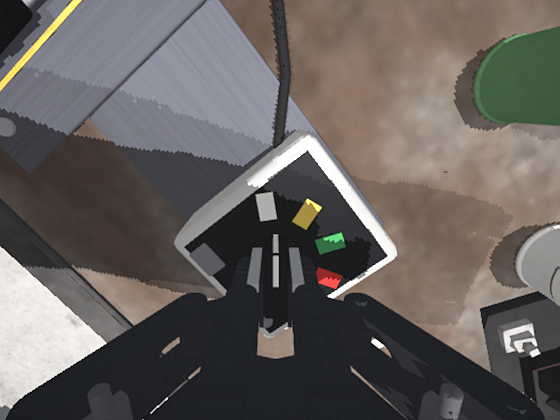

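```bash
python3 -m crank '0 0 0 0 0 -0.11 5;0 0 0 0 0 -0.22 5;0 0 0 0 0 -0.33 5;0 0 0 0 0 -0.44 5;0 0 0 0 0 -0.55 5';python3 -m crank '0 0 0 0 0 -0.11 5;0 0 0 0 0 -0.22 5;0 0 0 0 0 -0.33 5;0 0 0 0 0 -0.44 5;0 0 0 0 0 -0.55 5';python3 -m crank '0 0 0 0 0 -0.08 5;0 0 0 0 0 -0.15 5;0 0 0 0 0 -0.15 5;0 0 0 0 0 -0.15 5';python3 - <<'E'
from h import *
s=snap('wrist','w43');st=robot.state();q=st['tool_rot'];print(st['tool_pos'],2*np.arctan2(q[2],q[1]),st['grip_width'],st['force'],st['torque'])
E
```

```text
time: 50.87
tool_pos: [0.5037, -0.3773, 0.0346]
tool_rot: [0.001, 0.98, 0.199, 0.001]
force: [4.6, -2.8, 3.8]
grip_width: 0.0109
time: 51.28
tool_pos: [0.5038, -0.3777, 0.0346]
tool_rot: [0.001, 0.997, -0.074, 0.001]
force: [4.3, -4.5, 2.4]
grip_width: 0.0108
time: 51.62
tool_pos: [0.5038, -0.3778, 0.0346]
tool_rot: [0.001, 0.989, -0.147, 0.002]
force: [4.0, -4.7, 2.3]
grip_width: 0.0106
[ 0.50376377 -0.37782617  0.03462841] -0.2938932878492589 0.010898519976350935 [ 5.02738383 -5.49283949  2.68448805] [-0.88078924 -0.92843343  0.02637575]
```

View pics/w43.png

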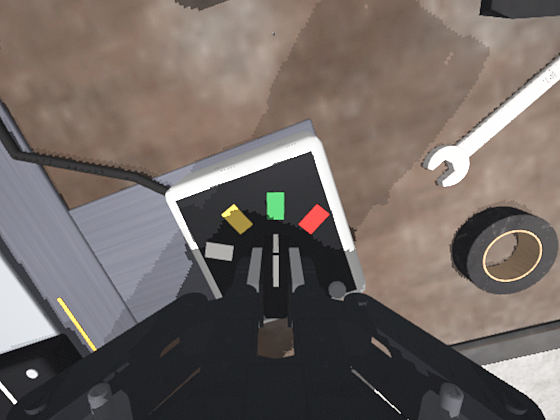

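Pointer at (275,245) aligns with the green mark (275,206). Release, rise and check everything.

```bash
python3 -m crank '0 0 0 0 0 0 25;0 0 0 0 0 0 40;0 0 0 0 0 0 40;0 0 0 0 0 0 40;0 0 25 0 0 0 40';python3 -m crank '0 0 35 0 0 0 40;-20 0 70 0 0 0 40;-50 0 105 0 0 0 40;-75 0 130 0 0 0 40;-75 0 130 0 0 0 40';python3 -m crank '0 0 0 0 0 0.12 40;0 0 0 0 0 0.24 40;0 0 0 0 0 0.3 40;0 0 0 0 0 0.3 40;0 0 0 0 0 0.3 40';python3 - <<'E'
from h import *
s=snap('wrist','w44');st=robot.state();q=st['tool_rot'];print(st['tool_pos'],2*np.arctan2(q[2],q[1]),st['force']);crop(s,190,20,340,180,4,'k2')
np.savez('/tmp/s.npz',**{k:s[k] for k in s});snap('side','s44')
E
```

```text
time: 52.08
tool_pos: [0.5, -0.3733, 0.0531]
tool_rot: [-0.003, 0.989, -0.146, -0.003]
force: [-0.3, 0.0, -1.2]
grip_width: 0.0345
time: 52.5
tool_pos: [0.4258, -0.3779, 0.1949]
tool_rot: [0.003, 0.989, -0.147, 0.002]
force: [0.6, -0.2, 0.4]
grip_width: 0.0341
time: 52.92
tool_pos: [0.4273, -0.3758, 0.1879]
tool_rot: [-0.0, 1.0, 0.002, -0.0]
force: [0.3, 0.0, -0.4]
grip_width: 0.0342
[ 0.42741804 -0.37585353  0.18794804] 0.004359113384406306 [ 0.6432682  -0.95654215 -0.25846178]
```

View pics/w44.png

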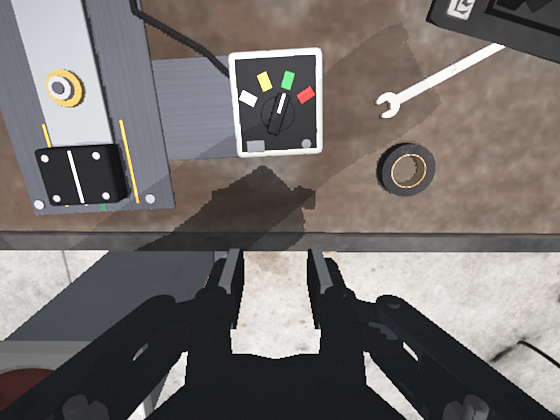

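View pics/s44.png

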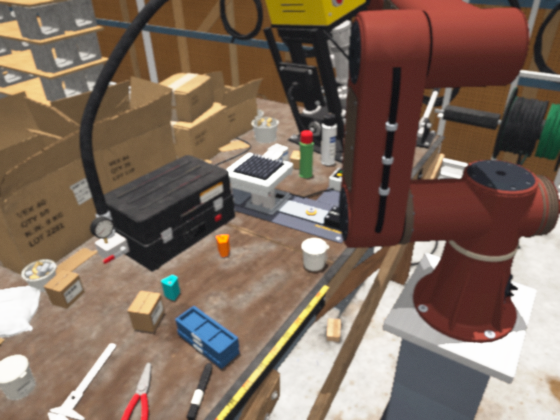

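```bash
python3 -m crank '-10 40 0 0 0 0 0;-25 80 0 0 0 0 0;-40 120 -5 0 0 0 0;-50 160 -10 0 0 0 0;-56 200 -15 0 0 0 0';python3 -m crank '0 30 0 0 0 0 0;0 30 0 0 0 0 0;0 30 0 0 0 0 0;0 30 0 0 0 0 0;0 30 0 0 0 0 0';python3 - <<'E'
from h import *
s=dict(np.load('/tmp/s.npz'))
crop(s,225,40,335,170,5,'k2')
s=snap('wrist','w45');st=robot.state();print(st['tool_pos']);crop(s,200,0,380,180,4.4,'g4')
np.savez('/tmp/s2.npz',**{k:s[k] for k in s});t=snap('side');crop(t,220,150,380,250,5,'c9')
E
```

```text
time: 53.43
tool_pos: [0.3706, -0.176, 0.173]
tool_rot: [-0.0, 1.0, 0.002, -0.0]
force: [1.4, 0.9, 0.6]
grip_width: 0.0004
time: 53.85
tool_pos: [0.3718, -0.1483, 0.1735]
tool_rot: [0.0, 1.0, 0.003, -0.0]
force: [-0.1, 0.6, 0.1]
grip_width: 0.0001
[ 0.37173105 -0.14831953  0.173396  ]
```

View pics/k2.png

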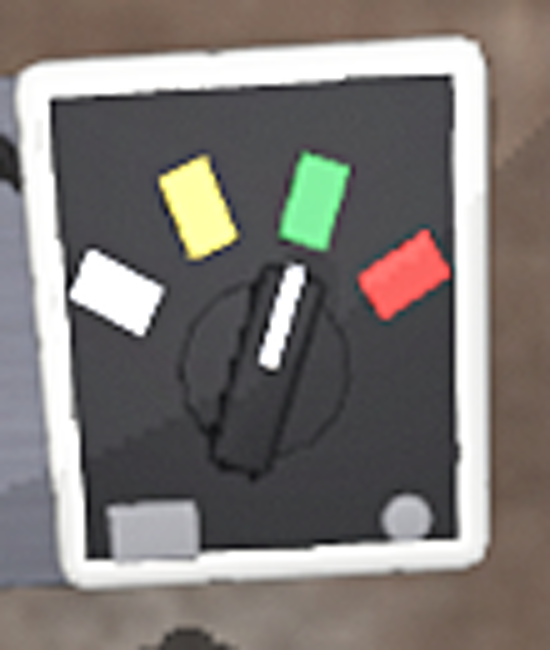

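View pics/g4.png

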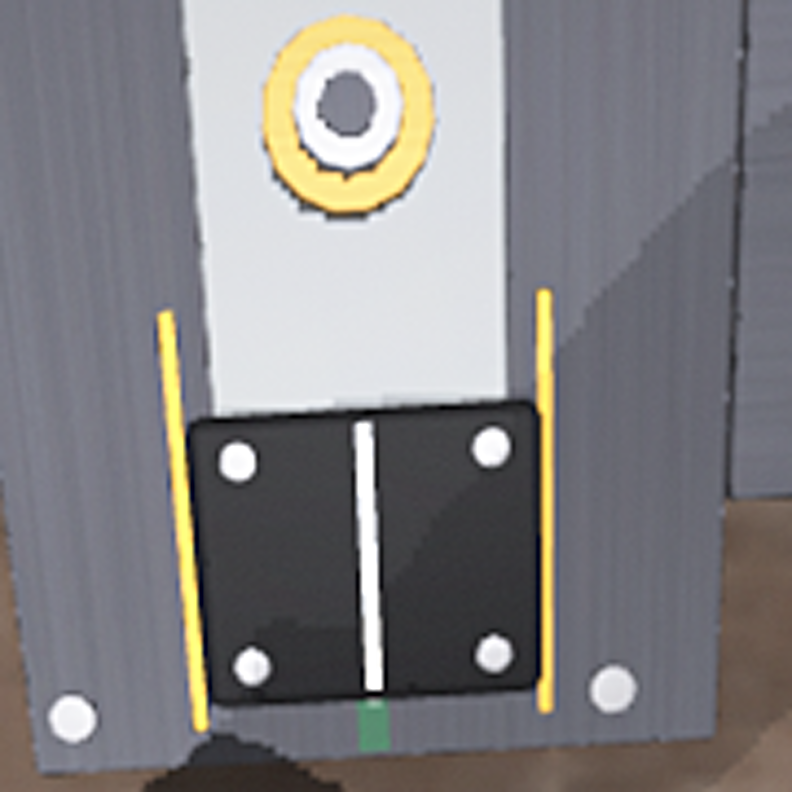

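View pics/c9.png

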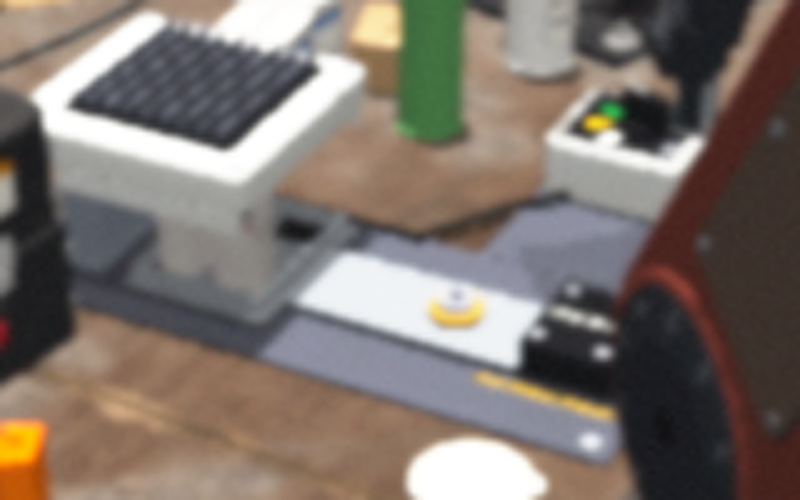

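Run:
```python
from th import *
s=dict(np.load('/tmp/s2.npz'))
theta(s,200,0,4.4,(42,773),(713,737),(373,725),((167,312),(202,730)),((364,422),(374,688)),(215,705),(538,690))
print(robot.sign_off())
```

```text
yaw 0.0601 0.0579 tail line 0.054 tail front 0.0522
green line end lateral mm 0.23 dist 14.9 tailmid -0.19
mid line end lateral mm 0.71 dist 22.9 tailmid 0.28
the job is handed in; nothing more can be done
None
```

The job is done and handed in at about 54 s of the 208 s. I swung the carrier out and put the three dies that were there upright into carrier pockets. Then I nested both emptied trays on the empty one, swung the carrier back square, and turned the selector to green last.

**Last checks:**
- **Carrier:** its angle is within about 0.006 rad of square. The white line meets the green mark to within about 0.7 mm.
- **Selector:** the pointer stayed on green after I let go.
- **Trays:** the stack's rim reads 55 mm above the bench against an expected 56 mm, and it is level.
- **Dies:** they look upright under the lamp in the side view. I did not measure them again after the swing.
- **Other items:** I did not touch the pot, carton, spray can or the orange and turquoise look-alikes, and they look unmoved.

**What disagreed:**
- **Fingertips:** with the jaws shut they sat about 27 mm behind the reported TCP, not 11 mm ahead of it as `robot.tips_ahead` says. My first push passed over the tail and my first die grasp closed on air, both without contact. I corrected the heights from the wrist camera.
- **Selector at the start:** its pointer read about 0.15 rad off the white mark.

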